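Load, cover, dock and clamp the sample tote

ROBOT

A 6-joint arm with a two-finger parallel gripper is mounted at the origin on the work surface. World frame = base frame: x ahead of the robot, y to its left, z up, the work surface at z = 0. Lengths are in m, angles in rad, forces in N, time in s.
With the tool pointing down it reaches from about 0.225 to 0.875 m from the base axis. Payload 3.4 kg.
Tool frame: the origin (TCP) lies on the centre line of the jaws, within the pads' length; the fingertips stand 19 mm ahead of it and the grasp point (between the pads) is the TCP; z points along the fingers, y is the direction in which the jaws open and shut (so a half turn about z gives the same grasp; the last joint's range is limited). The gripper opens to 85 mm and grips with 20 to 120 N. Pads are 22 mm wide; open, the fingers measure 114 mm over their backs; the gripper's body (76 mm by 85 mm) begins 54 mm behind the grasp point. The pads swing forward as they close: fully open they stand 13 mm farther back than shut.
Start: joints at [-1.369, 0.276, 1.505, -0, 1.361, -0.121], TCP at [0.182, -0.545, 0.216] pointing down, gripper open.
Joint ranges: [-2.89, 2.89], [-0.75, 2.08], [0.22, 2.7], [-1.18, 4.32], [0.11, 2.71], [-2.7, 2.7]. Speed limits (rad/s): [2.57, 2.57, 3.14, 3.14, 3.14, 3.14].

INTERFACE

Orientations are given as a unit quaternion [w, x, y, z].
In Python, from rig import monitor, eyes, manip, models gives the robot as it stands.
- The arm moves only by the tool send_rows, never from a script. Its argument "deltas" is a list of rows, each an object with "dp": the shift along the world's x, y, z each as a share of 0.12 m, from -1 to 1, a list of three; "rotation": the turn, a rotation vector about the world's x, y, z each as a share of 0.5 rad, from -1 to 1, a list of three. In form: [{"dp": [dx, dy, dz], "rotation": [rx, ry, rz]}, ...]. A call has 1 to 12 rows; each row is the pose to reach, as a shift and turn from the pose commanded when the call began; what a row does not reach only later rows make up. A row lasts 1/12 s, in which the tool goes at most 41.7 mm and 7.16 degrees, less where a joint would pass 70% of its speed; a pose out of reach is approached as far as the arm can. A call with a number of a shift or a turn outside -1 to 1 is refused whole. A call with a gripper value outside its range is refused whole. "fingers" is the closure, from -1 (fully open) to 1 (shut), set as the call begins (left out, the last holds). The fingers move at their own pace and stop on an object; "grip_force" is the grip in N (left out, the last holds). Time passes only in rows, so rows that repeat a pose let the fingers close. It gives the time, the measured TCP pose, the force and the opening at its end, in the units of the state.
- monitor.get_state(): the state, without advancing time (a new reading comes with each control period).
- eyes.get_image(name): name is "side" or "top"; returns a dict with "color" (420x560x3 uint8, red, green, blue), "depth" (420x560 float32, m along the optical axis (not along the pixel's ray), 0 where there is no reading), "mtx" (3x3 intrinsics, pixels), "rvec" (rotation vector, rad) and "tvec" (3), from world to camera coordinates, as OpenCV has them. Camera axes: x right, y down, z forward; pixel columns grow to the right and rows downward; lengths in m; the calibration is good to about 2 mm. A picture is of the moment at which its call begins.
- manip.sign_off(): hands the job in, once; it reports no verdict.
Trained networks look in a picture, given as the dict that the camera call returned (one of the last four; its "shot" number tells which), for a name from the list of things; names that differ only in an ending like _2 or _b are one class to them, and where a whole thing is asked for, a point or a joint stands for the part that bears it (a point fixed in the world has none). Each returns a list of dicts, best first, with "score" (0 to 1); they miss things now and then, are a little off and sometimes report something else, mostly with a low value. They report only what shows in the picture. A call takes as long as a camera call.
- models.find_in(name, picture): "box" ([left, top, right, bottom] in pixels, round what is visible of it).
The state is a dict: "clock": time; "qpos": joint angles; "qd": joint speeds; "effort": joint torques, N m; "position": TCP position; "ee_rot": TCP orientation; "contact_force": force on the tool from outside, world axes, zero at the start; "moment": the same for the moment, N m; "width": finger opening in m.
Only numpy, scipy, OpenCV 4.12 (cv2) and the standard library are available. Lean on these libraries where they do the work, as an engineer would, in place of code of your own. Each camera call takes 0.05 s, during which the arm holds its last target.

TASK

Stand all the amber sample jars upright in the blue-walled tote, then put the clear hood lid over them so it sits fully down on the tote all round. Then push the closed tote, without lifting it off the surface, up the ramp of the loading dock until its rear edge drops behind the yellow lip and it sits level in the pocket. Then swing the dock's steel hold-down arm fully down over the hood, and finally press the green plunger down to its stop and let it come back up. Leave the flask, beaker and yellow tip box where they stand.

Things in the scene. Friction and masses are not known exactly. Their poses are not given: they have to be found in the camera images.
- jar0: amber sample jar with white cap, a plain upright cylinder 32 mm diameter, 48 mm tall, about 55 g; origin at the centre of its underside, z up its axis. Four to six of the jars jar0..jar5 are present (None from the start: absent).
- jar1: amber sample jar with white cap, a plain upright cylinder 32 mm diameter, 48 mm tall, about 55 g; origin at the centre of its underside, z up its axis. Four to six of the jars jar0..jar5 are present (None from the start: absent).
- jar2: amber sample jar with white cap, a plain upright cylinder 32 mm diameter, 48 mm tall, about 55 g; origin at the centre of its underside, z up its axis. Four to six of the jars jar0..jar5 are present (None from the start: absent).
- jar3: amber sample jar with white cap, a plain upright cylinder 32 mm diameter, 48 mm tall, about 55 g; origin at the centre of its underside, z up its axis. Four to six of the jars jar0..jar5 are present (None from the start: absent).
- jar4: amber sample jar with white cap, a plain upright cylinder 32 mm diameter, 48 mm tall, about 55 g; origin at the centre of its underside, z up its axis. Four to six of the jars jar0..jar5 are present (None from the start: absent).
- jar5: amber sample jar with white cap, a plain upright cylinder 32 mm diameter, 48 mm tall, about 55 g; origin at the centre of its underside, z up its axis. Four to six of the jars jar0..jar5 are present (None from the start: absent).
- tote: loose tote, 0.4 kg empty. Grey base slab 8 mm thick, x -80..+72, y -66..+66 mm; on it a blue tray wall 4 mm thick, up to 24 mm high, inside 116 (x) by 108 (y) mm. Jars stand on the slab (8 mm); white discs at x -38, 0, 38, y +-30 mm are handy spots, any spot inside will do. Origin: underside, tray centre; +x is the push direction, z up. Starts in front of the ramp, roughly facing it.
- tote_push (a point): centre of the rear (-x) face of the orange upright push plate at the tote's rear edge: x -80, y 0, z 30 mm in the tote's frame. The plate is 6 mm thick, 100 mm wide (y), from 8 to 52 mm above the tote's underside. Axes as the tote's.
- hood: loose clear hood lid, upside-down open box 138 (x) by 130 (y) by 62 mm tall, 0.16 kg, 3 mm walls, inside 132 by 124 by 58 mm. Goes over the tote's tray wall (outside 124 by 116) with 4 mm play each side and rests on the slab: origin then 8 mm above the tote's, x axes parallel either way, 5 mm short of the push plate. Origin: centre of lower rim; z up. Starts standing on the bench.
- hood_bar (a point): centre of the blue grip bar on top of the hood: 50 mm long (hood x), 18 mm wide (y), 30 mm tall, from 62 to 92 mm above the hood's lower rim; this point is at 77 mm. Axes as the hood's.
- dock: fixed loading dock, +x up the ramp, z up; origin on the bench at the middle of the ramp's foot. Aluminium ramp from x 0 (height 0) to x 100 mm (height 20). White side rails 40 mm high, inner faces y +-72, outer +-79 mm, x 0 to 284; in front they flare out, inner faces reaching y +-86 mm at x -52 mm. Pushing a full tote up takes some 5 to 12 N.
- dock_lip (a point): top rear edge of the yellow lip, at dock x 112, height 20 mm; the lip's flat top runs from x 100 to 112 mm and falls straight 10 mm to the pocket floor.
- dock_pocket (a point): where the tote's origin should end: dock x 197 (192 to 202 possible), height 10 mm. The pocket's floor is 10 mm above the bench, from x 112 to an end stop (40 mm high) at x 274: 10 mm longer than the tote.
- clamp_pad (a point): centre of the top face of the red pad (24 by 28 mm) near the free end of the steel hold-down arm, 72 mm along the arm from its hinge and 10 mm above the arm's middle line. The arm (16 mm wide, 12 mm thick, reaching 85 mm from the hinge) starts raised; pushed down on the pad it swings level over the docked hood, beside the hood's grip bar, 3 mm above the hood.
- clamp_hinge (a point): hinge of the hold-down arm, on a post (30 by 22 mm) outside the dock's far rail: dock x 252, y -90, 89 mm above the bench. Hinge line along dock x; the level arm points along dock +y.
- clamp (a joint): angle of the hold-down arm, rad: 0 level (clamped, its stop), about 0.85 to 1.1 at the start, 1.2 fully raised. Friction holds it where it is left; about 2 N on the pad moves it.
- plunger_top (a point): centre of the top face of the green plunger head (40 mm diameter, 12 mm thick) on a white and grey pedestal (76 mm foot); 96 mm above the bench when up. z up.
- plunger (a joint): plunger travel, m: 0 up, 0.015 at its stop, pressed straight down; springs back. About 2.6 N to start it and 6.5 N at the stop.
- flask: clear glass reagent bottle with blue cap, 60 mm diameter, 130 mm tall, stands on the bench; bystander, leave alone. Origin under its centre.
- beaker: open glass beaker, 70 mm diameter, 90 mm tall; bystander, leave alone. Origin under its centre.
- tipbox: yellow box with clear cover, 85 x 120 x 72 mm tall; bystander, leave alone. Origin under its centre.

How it is judged:
On the way, in this order (a step that is already met when the one before it is completed fails the run):
1. every jar stands upright in the tote's tray (x of jar0 in the frame of tote between -0.06 and 0.06 m and y of jar0 in the frame of tote between -0.056 and 0.056 m and z of jar0 in the frame of tote between 0.003 and 0.014 m and angle between each of jar0, jar1, jar2, jar3, jar4, jar5's own z axis and vertical below 0.4 rad and x of jar1 in the frame of tote between -0.06 and 0.06 m and y of jar1 in the frame of tote between -0.056 and 0.056 m and z of jar1 in the frame of tote between 0.003 and 0.014 m and x of jar2 in the frame of tote between -0.06 and 0.06 m and y of jar2 in the frame of tote between -0.056 and 0.056 m and z of jar2 in the frame of tote between 0.003 and 0.014 m and x of jar3 in the frame of tote between -0.06 and 0.06 m and y of jar3 in the frame of tote between -0.056 and 0.056 m and z of jar3 in the frame of tote between 0.003 and 0.014 m and x of jar4 in the frame of tote between -0.06 and 0.06 m and y of jar4 in the frame of tote between -0.056 and 0.056 m and z of jar4 in the frame of tote between 0.003 and 0.014 m and x of jar5 in the frame of tote between -0.06 and 0.06 m and y of jar5 in the frame of tote between -0.056 and 0.056 m and z of jar5 in the frame of tote between 0.003 and 0.014 m), for 0.3 s.
2. the hood sits fully down over the jars on the tote (all of step 1 and x of hood in the frame of tote between -0.008 and 0.008 m and y of hood in the frame of tote between -0.008 and 0.008 m and z of hood in the frame of tote below 0.012 m and angle between the z axis of hood and the z axis of tote, either way round below 0.05 rad), for 0.3 s.
3. the closed tote has been pushed over the lip and sits level in the dock's pocket, hood still seated (x of hood in the frame of tote between -0.008 and 0.008 m and y of hood in the frame of tote between -0.008 and 0.008 m and z of hood in the frame of tote below 0.012 m and angle between the z axis of hood and the z axis of tote, either way round below 0.05 rad and x of tote in the frame of dock above 0.188 m and z of tote in the frame of dock below 0.0135 m and y of tote in the frame of dock between -0.012 and 0.012 m and angle between tote's own z axis and vertical below 0.05 rad), for 0.3 s.
4. the hold-down arm is fully down over the docked, covered tote (all of step 3 and value of joint clamp below 0.06 rad), for 0.2 s.
5. the plunger is pressed to its stop with the tote docked and clamped (value of joint plunger above 0.013 m and value of joint clamp below 0.06 rad and x of tote in the frame of dock above 0.188 m and z of tote in the frame of dock below 0.0135 m and y of tote in the frame of dock between -0.012 and 0.012 m and angle between tote's own z axis and vertical below 0.05 rad), for 0.1 s.
At the end, for the whole second after the job is handed in: Jars stand in the tray within 23 deg of upright, feet on its floor; hood seated on the tote (under 12 mm up, 8 mm in x and y, 0.05 rad); tote level (0.05 rad) in the pocket (dock x over 188 mm, under 13.5 mm up, 12 mm of centre line); arm down (under 0.06 rad); plunger up (under 3 mm); all at rest (all of step 1 and all of step 4 and value of joint plunger below 0.003 m and linear speed of each of jar0, jar1, jar2, jar3, jar4, jar5, tote, hood below 0.02 m/s); the robot touches nothing.
It fails at once if the tote is lifted: its origin more than 50 mm above the bench (height (world z) of tote above 0.05 m).
It fails at once if a bystander (flask, beaker, tip box) is moved more than 40 mm or tipped over (distance of any of flask, beaker, tipbox from where it was at the start of the episode above 0.04 m or angle between any of flask, beaker, tipbox's own z axis and vertical above 0.5 rad).
Of jar0, jar1, jar2, jar3, jar4, jar5 only 4 to 6 are there at a start; the rules pass over those that are not, and their reading is None.
At some moment in a run one of jar0, jar1, jar2, jar3, jar4, jar5 may be knocked a few centimetres aside while the robot is not near it.
Once in a run the grip may slacken for a moment while it holds something.
It also fails if it takes over 200 s, if anything falls off the work surface, if the arm or the gripper's body presses on something with over 40 N, if the wrist force passes 120 N, or if a joint passes its speed limit or range.

## Working session

There is one attempt and no reset: what is moved stays moved. The work goes in short steps, Python scripts to look and compute and a tool call to move; the robot and the scene stay as the last step left them, time stands still between calls to the robot, and variables do not carry over. Pictures are saved under pics/ and viewed, and the job is handed in when it is done.

Besides the shell and the picture viewer there is one more tool, called after ">>>" as a command line: name --argument value ..., lists and objects as JSON in quotes. send_rows: Moves the arm, as the interface text tells. Its arguments: {"type":"object","properties":{"deltas":{"type":"array","items":{"type":"object","properties":{"dp":{"type":"array","items":{"type":"number"}},"rotation":{"type":"array","items":{"type":"number"}}}}},"fingers":{"type":"number"},"grip_force":{"type":"number"}},"required":["deltas"]}

```bash
ls -la; mkdir -p pics
python3 - <<'E'
from rig import monitor, eyes, manip, models
import cv2
print(monitor.get_state())
for n in ("side","top"):
    d=eyes.get_image(n)
    cv2.imwrite(f"pics/{n}0.png",d["color"][:,:,::-1])
    print(n,d["mtx"],d["rvec"],d["tvec"])
E
```

```text
total 12
drwxr-xr-x  3 agent agent 4096 Dec  6 16:46 .
drwxr-xr-x 23 root  root  4096 Dec  6 16:46 ..
drwxr-xr-x  2 agent agent 4096 Dec  6 16:46 pics
{'clock': 0.0, 'qpos': array([-1.36903461e+00,  2.76615020e-01,  1.50614570e+00, -2.52317017e-05,
        1.36069565e+00, -1.20984295e-01]), 'qd': array([ 0.00109898, -0.00114435,  0.00053485,  0.00059736,  0.00189075,
       -0.00056137]), 'effort': array([-4.17720112e-04, -4.16777337e+01, -2.45804483e+01, -5.05771425e-05,
        1.08003381e-02,  3.64066341e-05]), 'position': array([ 0.182255  , -0.54475914,  0.21482331]), 'ee_rot': array([-9.30601973e-04,  9.87006755e-01,  1.60676061e-01, -4.99523011e-05]), 'contact_force': array([-0.29565671, -1.17340062,  0.67912648]), 'moment': array([ 0.02500669, -0.00425615, -0.01649656]), 'width': 0.08520143080007496}
side [[484.21688196   0.         275.03357316]
 [  0.         484.21688196 220.81432281]
 [  0.           0.           1.        ]] [ 0.79923528 -2.6476513   0.95546792] [0.50247473 0.31891217 1.01072403]
top [[379.52385311   0.         275.6450584 ]
 [  0.         379.52385311 207.10097802]
 [  0.           0.           1.        ]] [ 2.13746639 -2.15068962  0.21043083] [-0.03521067  0.58338411  1.14397273]
```

View pics/side0.png

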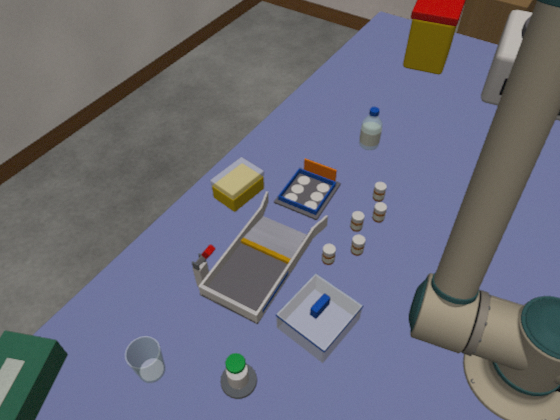

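View pics/top0.png

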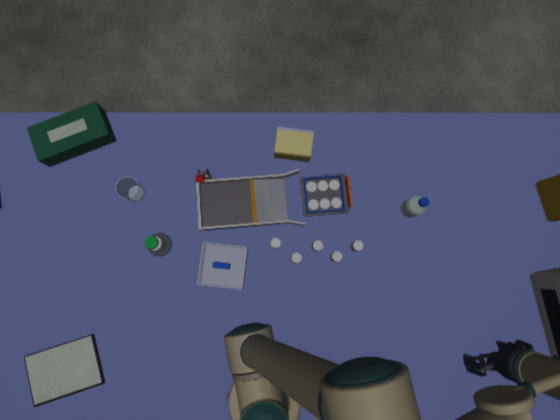

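The top view shows five jars at about (276,243), (297,258), (318,246), (337,257) and (358,246). The tote is at (325,195) with its orange plate on the right. The dock is at (240,203) going up to the left, the hood at (222,267) and the plunger at (153,243). Next I'll measure these.

```bash
cat > h.py <<'E'
import numpy as np, cv2
from rig import monitor, eyes, manip, models
def cam(d):
    R,_=cv2.Rodrigues(np.array(d["rvec"],float)); return R,np.array(d["tvec"],float).ravel()
def cloud(d):
    R,t=cam(d); Z=d["depth"].astype(float); h,w=Z.shape
    u,v=np.meshgrid(np.arange(w),np.arange(h)); K=d["mtx"]
    P=np.stack([(u-K[0,2])/K[0,0]*Z,(v-K[1,2])/K[1,1]*Z,Z],-1)
    W=(P-t)@R; W[Z<=0]=np.nan
    return W
def ray(d,u,v,z):
    "world point at height z on pixel ray"
    R,t=cam(d); K=d["mtx"]
    r=R.T@np.array([(u-K[0,2])/K[0,0],(v-K[1,2])/K[1,1],1.]); c=-R.T@t
    return c+r*(z-c[2])/r[2]
def proj(d,p):
    R,t=cam(d); q=d["mtx"]@(R@np.asarray(p,float)+t); return q[:2]/q[2]
def save(d,name,crop=None,s=1):
    im=d["color"][:,:,::-1]
    if crop: x0,y0,x1,y1=crop; im=im[y0:y1,x0:x1]
    if s!=1: im=cv2.resize(im,None,fx=s,fy=s,interpolation=cv2.INTER_CUBIC)
    cv2.imwrite("pics/"+name,im)
def hsv(d): return cv2.cvtColor(d["color"],cv2.COLOR_RGB2HSV)
E
python3 - <<'E'
from h import *
np.set_printoptions(precision=4,suppress=True)
zs=dict(jar0=.048,tote=.02,hood=.05,hood_bar=.092,clamp_pad=.15,plunger_top=.096,flask=.13,beaker=.09,tipbox=.072,dock=.03)
for n in ("top","side"):
    d=eyes.get_image(n); W=cloud(d)
    save(d,n+"1.png",(180,130,440,300) if n=="top" else (170,130,430,400),3 if n=="top" else 2)
    for k in zs:
        for r in models.find_in(k,d)[:7]:
            if r["score"]<.3: continue
            b=r["box"]; u=(b[0]+b[2])/2; v=(b[1]+b[3])/2
            print(n,k,round(r["score"],2),np.round(b,1),ray(d,u,v,zs[k]),W[int(v+.5),int(u+.5)])
E
```

```text
top jar0 0.63 [269.2 239.4 282.9 249.4] [ 0.4662 -0.0391  0.048 ] [ 0.4674 -0.039   0.0491]
top jar0 0.62 [311.4 237.2 323.  249.4] [ 0.4688 -0.1672  0.048 ] [ 0.4699 -0.1668  0.0462]
top jar0 0.56 [348.8 237.6 364.7 254.5] [ 0.4594 -0.2905  0.048 ] [ 0.4597 -0.2915  0.0471]
top jar0 0.4 [290.7 252.9 297.4 261.6] [ 0.4263 -0.0944  0.048 ] [ 0.427  -0.0942  0.0482]
top tote 0.76 [301.4 172.9 351.4 219.2] [ 0.6242 -0.2052  0.02  ] [ 0.627  -0.206   0.0071]
top tote 0.59 [198.7 171.6 305.8 230.3] [0.6088 0.0358 0.02  ] [0.6086 0.0366 0.0205]
top hood 0.93 [198.1 242.  245.8 289.5] [0.4021 0.1268 0.05  ] [0.4005 0.1216 0.094 ]
top hood 0.51 [196.1 172.3 305.3 233.8] [0.5964 0.0396 0.05  ] [0.6046 0.0404 0.0066]
top hood_bar 0.86 [194.1 243.5 250.3 287.5] [0.402  0.1213 0.092 ] [0.4005 0.1216 0.094 ]
top hood_bar 0.42 [300.4 173.  352.6 218. ] [ 0.6114 -0.1937  0.092 ] [ 0.626  -0.2085  0.0119]
top hood_bar 0.41 [196.5 169.2 305.6 229. ] [0.601  0.0369 0.092 ] [0.6154 0.0399 0.019 ]
top clamp_pad 0.55 [192.7 175.9 207.  182.5] [0.649  0.1832 0.15  ] [0.6462 0.1803 0.1636]
top plunger_top 
[... 1201 characters left out ...]
67.8 360.2] [0.3804 0.1572 0.092 ] [0.3871 0.1441 0.0629]
side clamp_pad 0.56 [198.1 241.9 212.3 262.6] [0.6574 0.1875 0.15  ] [0.6503 0.1941 0.1638]
side clamp_pad 0.31 [127.1 339.2 168.2 383.1] [0.589  0.4368 0.15  ] [0.6599 0.4067 0.0052]
side plunger_top 0.69 [225.5 353.7 244.4 373.1] [0.4712 0.3357 0.096 ] [0.4711 0.3354 0.0973]
side flask 0.63 [362.8 106.4 384.7 148.6] [ 0.5504 -0.4066  0.13  ] [ 0.567  -0.4543  0.0882]
side beaker 0.79 [125.9 337.  166.5 381.5] [0.6237 0.4233 0.09  ] [0.6641 0.4068 0.0103]
side tipbox 0.69 [211.5 158.7 265.9 213. ] [ 0.7659 -0.0686  0.072 ] [ 0.7642 -0.0678  0.073 ]
side dock 0.83 [196.  190.9 330.1 322.5] [0.5997 0.0604 0.03  ] [0.6092 0.0484 0.0075]
```

View pics/top1.png

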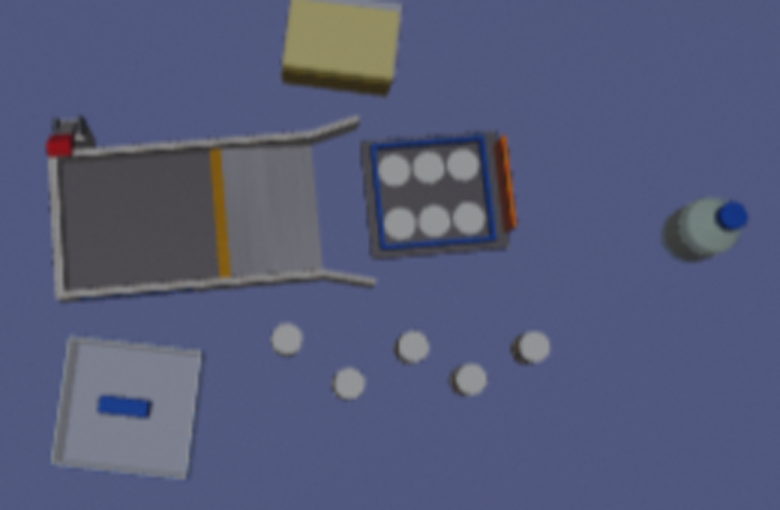

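View pics/side1.png

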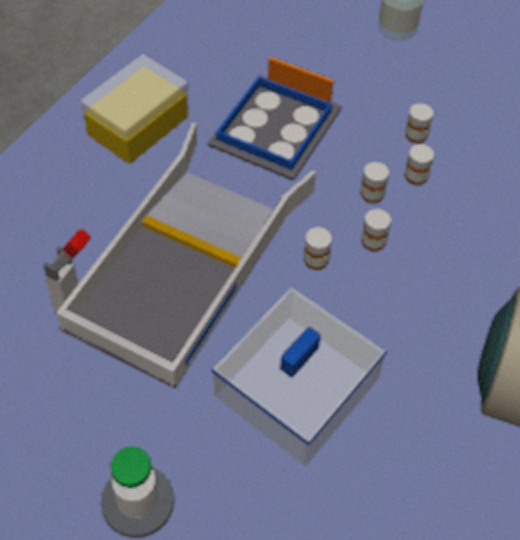

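```bash
cat > meas.py <<'E'
from h import *
np.set_printoptions(precision=4,suppress=True)
def jars(d, zr=(.040,.054), region=(.36,.56,-.40,.06)):
    W=cloud(d); H=hsv(d)
    m=(H[...,1]<70)&(H[...,2]>110)&(W[...,2]>zr[0])&(W[...,2]<zr[1])&(W[...,0]>region[0])&(W[...,0]<region[1])&(W[...,1]>region[2])&(W[...,1]<region[3])
    n,l,s,c=cv2.connectedComponentsWithStats(m.astype(np.uint8),connectivity=8)
    out=[]
    for i in range(1,n):
        if s[i,4]<15: continue
        P=W[l==i]; 
        (cx,cy)=c[i]
        out.append((s[i,4],P.mean(0),ray(d,cx,cy,.048)))
    return out
if __name__=="__main__":
    for n in ("top","side"):
        d=eyes.get_image(n)
        for o in jars(d): print(n,*o)
        W=cloud(d);H=hsv(d)
        # colors
        def rep(nm,m):
            n_,l,s,c=cv2.connectedComponentsWithStats(m.astype(np.uint8),connectivity=8)
            for i in range(1,n_):
                if s[i,4]<12: continue
                P=W[l==i]; P=P[~np.isnan(P[:,0])]
                C=np.cov(P[:,:2].T); w,v=np.linalg.eigh(C); a=np.degrees(np.arctan2(v[1,1],v[0,1]))
                print(n,nm,s[i,4],"med",np.median(P,0),"mean",P.mean(0),"ang %.1f"%a,"zmax %.3f"%P[:,2].max(), "px",c[i])
        near=(W[...,0]>.25)&(W[...,0]<.8)&(W[...,1]>-.35)&(W[...,1]<.45)
        rep("orange",near&(H[...,0]<12)&(H[...,0]>4)&(H[...,1]>180)&(H[...,2]>90))
        rep("red",near&((H[...,0]<4)|(H[...,0]>175))&(H[...,1]>180)&(H[...,2]>90))
        rep("green",near&(H[...,0]>50)&(H[...,0]<75)&(H[...,1]>180))
        rep("yellow",near&(H[...,0]>14)&(H[...,0]<26)&(H[...,1]>150)&(W[...,0]<.72))
        rep("blue",near&(H[...,0]>105)&(H[...,0]<122)&(H[...,1]>190))
        rep("bluetop",near&(H[...,0]>105)&(H[...,0]<122)&(H[...,1]>150)&(W[...,2]>.085)&(W[...,2]<.1))
        # discs
        m=(H[...,1]<50)&(H[...,2]>110)&(W[...,2]<.02)&(W[...,0]>.56)&(W[...,0]<.70)&(W[...,1]>-.29)&(W[...,1]<-.13)
        rep("disc",m)
E
python3 meas.py
```

```text
top 82 [ 0.4714 -0.0366  0.0474] [ 0.4714 -0.0366  0.048 ]
top 79 [ 0.4627 -0.1678  0.0474] [ 0.4627 -0.1678  0.048 ]
top 77 [ 0.4618 -0.2939  0.0475] [ 0.4618 -0.2937  0.048 ]
top 78 [ 0.4255 -0.1004  0.0478] [ 0.4255 -0.1004  0.048 ]
top 80 [ 0.4285 -0.2267  0.0473] [ 0.4284 -0.2266  0.048 ]
top red 39 med [0.6484 0.1823 0.1639] mean [0.6488 0.1822 0.1628] ang 76.5 zmax 0.169 px [199.4103 178.2051]
top green 103 med [0.4722 0.3321 0.0955] mean [0.4723 0.3319 0.0954] ang 156.7 zmax 0.102 px [150.9126 241.9903]
top yellow 139 med [0.6093 0.0335 0.0195] mean [0.6104 0.0339 0.0195] ang -175.3 zmax 0.027 px [252.8705 200.554 ]
top blue 58 med [0.4035 0.1249 0.091 ] mean [0.4036 0.1251 0.0914] ang 83.6 zmax 0.096 px [220.9138 264.9828]
top bluetop 83 med [0.4036 0.125  0.0909] mean [0.4038 0.1253 0.0911] ang 83.0 zmax 0.096 px [220.8554 264.9036]
top disc 177 med [ 0.6608 -0.1733  0.008 ] mean [ 0.6611 -0.1758  0.0079] ang 94.1 zmax 0.015 px [316.6045 185.8418]
top disc 84 med [ 0.6654 -0.2331  0.0083] mean [ 0.6654 -0.2329  0.0081] ang 85.8 zmax 0.013 px [333.8214 184.5119]
top disc 88 
[... 982 characters left out ...]
26]
side yellow 272 med [0.6124 0.036  0.0204] mean [0.6125 0.0358 0.0197] ang -175.4 zmax 0.027 px [264.7574 250.1581]
side blue 327 med [ 0.6343 -0.1926  0.0207] mean [ 0.6325 -0.1954  0.0203] ang 96.8 zmax 0.031 px [306.5015 190.4648]
side blue 196 med [0.4014 0.1335 0.0916] mean [0.4019 0.1325 0.0898] ang 81.8 zmax 0.097 px [319.4337 305.2449]
side bluetop 181 med [0.4021 0.1298 0.0922] mean [0.4022 0.1296 0.092 ] ang 82.3 zmax 0.097 px [320.0276 303.6409]
side disc 292 med [ 0.6625 -0.1981  0.0107] mean [ 0.6627 -0.1996  0.0106] ang 94.7 zmax 0.018 px [297.9589 187.4281]
side disc 308 med [ 0.603  -0.202   0.0107] mean [ 0.6028 -0.2035  0.0108] ang 94.3 zmax 0.016 px [317.1299 195.0747]
```

```bash
cat > fit.py <<'E'
from h import *
from scipy.optimize import minimize
from scipy.ndimage import map_coordinates
np.set_printoptions(precision=4,suppress=True)
def T(p,P,z0=0):
    x,y,a=p; c,s=np.cos(a),np.sin(a)
    return np.stack([x+c*P[:,0]-s*P[:,1],y+s*P[:,0]+c*P[:,1],P[:,2]+z0],1)
def projN(d,P):
    R,t=cam(d); q=(P@R.T+t)@d["mtx"].T; return q[:,:2]/q[:,2:]
def samp(img,uv): return map_coordinates(img,[uv[:,1],uv[:,0]],order=1,mode='nearest')
def rect(x0,x1,y0,y1,z,n=40):
    t=np.linspace(0,1,n)
    xs=np.r_[x0+(x1-x0)*t,x0*0+x1+0*t,x1+(x0-x1)*t,x0+0*t]; ys=np.r_[y0+0*t,y0+(y1-y0)*t,y1+0*t,y1+(y0-y1)*t]
    return np.stack([xs,ys,np.full_like(xs,z)],1)
def grid(x0,x1,y0,y1,z,n=15):
    X,Y=np.meshgrid(np.linspace(x0,x1,n),np.linspace(y0,y1,n)); return np.stack([X.ravel(),Y.ravel(),np.full(X.size,z)],1)
def search(score,p0,rng=(.012,.012,.06)):
    best=None; p0=np.array(p0)
    for k in range(5):
        r=np.array(rng)/2.5**k; g=np.linspace(-1,1,9)
        c=[(score(p0+r*np.array([a,b,e])),a,b,e) for a in g for b in g for e in g]
        m=max(c); p0=p0+r*np.array(m[1:])
    return p0,m[0]
def blur(m,s=1.0): return cv2.GaussianBlur(m.astype(np.float32),(0,0),s)
def tote_fit(ds,p0,z0=0,rng=(.012,.012,.06)):
    ring=rect(-.060,.060,-.056,.056,.024); ins=rect(-.052,.052,-.048,.048,.008)
    imgs=[]
    for d in ds:
        H=hsv(d); imgs.append((d,blur((H[...,0]>105)&(H[...,0]<122)&(H[...,1]>165)),blur((H[...,1]>165)&(H[...,0]<14)&(H[...,0]>2)&(H[...,2]>70))))
    plate=np.concatenate([grid(-.080,-.074,-.048,.048,.052,8),])
    def sc(p):
        s=0
        for d,b,o in imgs: s+=samp(b,projN(d,T(p,ring,z0))).mean()+.5*samp(o,projN(d,T(p,plate,z0))).mean()
        return s/len(imgs)
    return search(sc,p0,rng)
def lip_fit(ds,p0,rng=(.012,.012,.06)):
    g=grid(.100,.112,-.072,.072,.020,12); h=np.concatenate([grid(.092,.098,-.07,.07,.020,10),grid(.116,.122,-.07,.07,.012,10)])
    imgs=[]
    for d in ds:
        H=hsv(d); imgs.append((d,blur((H[...,0]>12)&(H[...,0]<28)&(H[...,1]>130),.7)))
    rails=[rect(0,.284,-.0755,-.0755,.040,40)[:40],rect(0,.284,.0755,.0755,.040,40)[:40],]
    wh=[]
    for d in ds:
        H=hsv(d); wh.append(blur((H[...,1]<60)&(H[...,2]>100),.7))
    R=np.concatenate(rails)
    end=rect(.2775,.2775,-.07,.07,.040,40)[40:80]
    R=np.concatenate([R,end])
    def sc(p):
        s=0
        for (d,y),w in zip(imgs,wh): s+=samp(y,projN(d,T(p,g))).mean()-samp(y,projN(d,T(p,h))).mean()*.5+samp(w,projN(d,T(p,R))).mean()
        return s/len(imgs)
    return search(sc,p0,rng)
def hood_fit(ds,p0,z0=0,rng=(.012,.012,.1)):
    g=grid(-.025,.025,-.009,.009,.092,10); h=np.concatenate([rect(-.030,.030,-.014,.014,.092,20)])
    imgs=[]
    for d in ds:
        H=hsv(d); W=cloud(d); imgs.append((d,blur((H[...,0]>105)&(H[...,0]<122)&(H[...,1]>165)&(W[...,2]>z0+.084),.6)))
    def sc(p):
        return sum(samp(b,projN(d,T(p,g,z0))).mean()-samp(b,projN(d,T(p,h,z0))).mean() for d,b in imgs)/len(imgs)
    return search(sc,p0,rng)
E
cat > loc.py <<'E'
from fit import *
t=eyes.get_image("top"); s=eyes.get_image("side")
for nm,ds in (("top",[t]),("side",[s]),("both",[t,s])):
    print(nm,"tote",*tote_fit(ds,[.6327,-.199,np.radians(94.4)]))
    print(nm,"dock",*lip_fit(ds,[.620,-.0705,np.radians(94.6)]))
    print(nm,"hood",*hood_fit(ds,[.403,.127,np.radians(83)]))
E
python3 loc.py
```

```text
top tote [ 0.631  -0.1961  1.6378] 0.5278381
top dock [ 0.6181 -0.0717  1.6553] 1.5068939
top hood [0.4035 0.1274 1.4116] 0.57525826
side tote [ 0.63   -0.1901  1.6285] 1.0201877
side dock [ 0.6167 -0.0709  1.6462] 1.7994101
side hood [0.402  0.1307 1.4695] 0.77756804
both tote [ 0.6305 -0.1936  1.6385] 0.7065786
both dock [ 0.6176 -0.0712  1.6522] 1.648941
both hood [0.4022 0.128  1.469 ] 0.66920257
```

```bash
cat > ov.py <<'E'
from fit import *
def overlay(d,name,items,crop,s):
    im=cv2.resize(d["color"][:,:,::-1],None,fx=s,fy=s,interpolation=cv2.INTER_CUBIC)
    for p,P,z0,col in items:
        uv=projN(d,T(p,P,z0))
        for u,v in uv: cv2.circle(im,(int((u+.5)*s),int((v+.5)*s)),1,col,-1)
    x0,y0,x1,y1=[int(c*s) for c in crop]; cv2.imwrite("pics/"+name,im[y0:y1,x0:x1])
def toteitems(p,z0=0):
    return [(p,rect(-.062,.062,-.058,.058,.024),z0,(0,255,255)),(p,rect(-.080,.072,-.066,.066,.008),z0,(0,255,0)),(p,rect(-.080,-.074,-.05,.05,.052),z0,(255,0,255))]
def dockitems(p): return [(p,rect(.1,.112,-.072,.072,.02),0,(0,255,0)),(p,rect(0,.284,-.079,.079,.04),0,(255,255,0)),(p,rect(0,.1,-.072,.072,.0),0,(0,0,255))]
def hooditems(p,z0=0): return [(p,rect(-.025,.025,-.009,.009,.092),z0,(0,255,0)),(p,rect(-.069,.069,-.065,.065,.062),z0,(0,255,255)),(p,rect(-.069,.069,-.065,.065,.0),z0,(0,0,255))]
E
python3 - <<'E'
from ov import *
t=eyes.get_image("top"); s=eyes.get_image("side")
it=toteitems([.6327,-.199,1.645])+dockitems([.6176,-.0712,1.652])+hooditems([.4022,.128,1.452])
overlay(t,"ovt.png",it,(190,160,360,295),4.5)
overlay(s,"ovs.png",it,(190,150,370,360),2.8)
E
```

```text
(no output)
```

View pics/ovt.png

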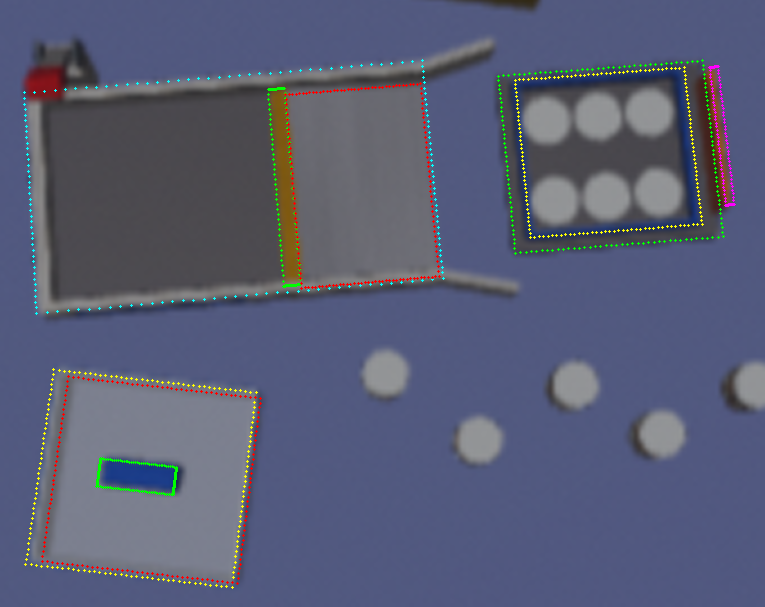

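View pics/ovs.png

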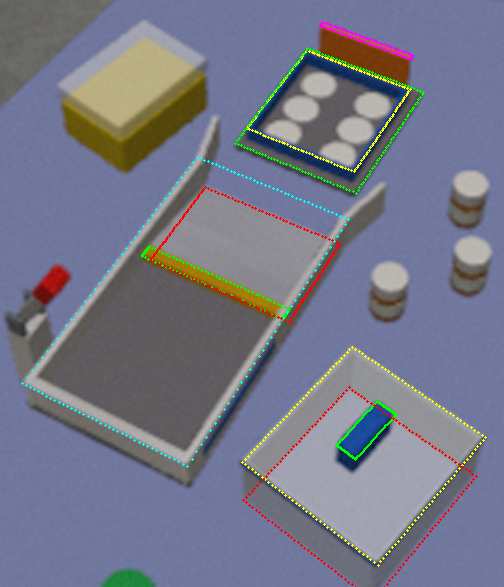

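All the model outlines line up with the pictures: tote (0.632,-0.198, 94.3°), dock foot (0.618,-0.071, 94.7°), hood (0.4025,0.128, ~83°). I'll start with the jar at (0.462,-0.294).

>>> send_rows --deltas '[{"dp":[0.26,0.23,0],"rotation":[0,0,0.25]},{"dp":[0.52,0.46,0],"rotation":[0,0,0.5]},{"dp":[0.78,0.7,0],"rotation":[0,0,0.75]},{"dp":[0.78,0.7,0],"rotation":[0,0,0.883]},{"dp":[0.78,0.7,0],"rotation":[0,0,0.883]}]' --fingers -0.4 --grip_force 30

```text
clock: 1.92
position: [0.2776, -0.4597, 0.216]
ee_rot: [0.0, 0.927, 0.375, 0.0]
contact_force: [-0.4, -0.6, 0.7]
width: 0.0597
```

>>> send_rows --deltas '[{"dp":[0.26,0.23,0],"rotation":[0,0,0.25]},{"dp":[0.52,0.46,0],"rotation":[0,0,0.5]},{"dp":[0.78,0.7,0],"rotation":[0,0,0.75]},{"dp":[0.78,0.7,0],"rotation":[0,0,0.883]},{"dp":[0.78,0.7,0],"rotation":[0,0,0.883]}]'

```text
clock: 2.33
position: [0.3705, -0.3769, 0.2158]
ee_rot: [0.0, 0.823, 0.568, -0.0]
contact_force: [0.0, -0.8, 0.2]
width: 0.0598
```

>>> send_rows --deltas '[{"dp":[0.26,0.23,0],"rotation":[0,0,0.25]},{"dp":[0.52,0.46,0],"rotation":[0,0,0.5]},{"dp":[0.78,0.7,-0.5],"rotation":[0,0,0.75]},{"dp":[0.78,0.7,-0.8],"rotation":[0,0,0.883]},{"dp":[0.78,0.7,-0.8],"rotation":[0,0,0.883]},{"dp":[0.78,0.7,-0.8],"rotation":[0,0,0.883]}]'

```text
clock: 2.83
position: [0.4601, -0.2917, 0.1147]
ee_rot: [-0.005, 0.681, 0.732, -0.001]
contact_force: [-0.6, -0.1, -0.7]
width: 0.06
```

```bash
cat > jl.py <<'E'
from meas import *
import sys
print(monitor.get_state()["position"], monitor.get_state()["ee_rot"])
for n in ("top","side"):
    d=eyes.get_image(n)
    for o in jars(d,(.043,.053),(.28,.56,-.40,.08)): 
        if not(o[1][0]>.515 and o[1][1]>-.1): print(n,o[0],o[1],o[2][:2])
    save(d,f"j{n}_{sys.argv[1]}.png",(180,130,460,340) if n=="top" else (150,120,450,400),2.5 if n=="top" else 2)
E
python3 jl.py a
```

```text
[ 0.4601 -0.2917  0.1147] [-0.0052  0.6808  0.7325 -0.0005]
top 80 [ 0.4716 -0.0365  0.0472] [ 0.4715 -0.0365]
top 74 [ 0.4626 -0.1678  0.0473] [ 0.4625 -0.1677]
top 77 [ 0.4617 -0.2939  0.0477] [ 0.4616 -0.2939]
top 78 [ 0.4255 -0.1004  0.048 ] [ 0.4255 -0.1004]
top 77 [ 0.4286 -0.2268  0.0477] [ 0.4286 -0.2267]
side 94 [ 0.4614 -0.2932  0.049 ] [ 0.4617 -0.2942]
side 100 [ 0.4285 -0.2257  0.0491] [ 0.4288 -0.2266]
side 101 [ 0.4626 -0.1669  0.0488] [ 0.4628 -0.1675]
side 116 [ 0.4254 -0.0993  0.0493] [ 0.4257 -0.1003]
side 122 [ 0.472  -0.0356  0.0489] [ 0.4723 -0.0362]
```

View pics/jtop_a.png

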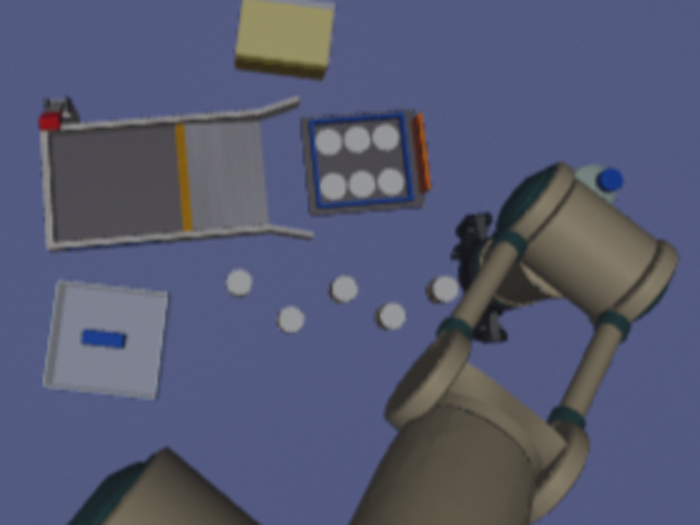

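>>> send_rows --deltas '[{"dp":[0.013,-0.018,-0.3],"rotation":[0,0,0.01]},{"dp":[0.013,-0.018,-0.61],"rotation":[0,0,0.01]},{"dp":[0.013,-0.018,-0.61],"rotation":[0,0,0.01]},{"dp":[0.013,-0.018,-0.61],"rotation":[0,0,0.01]}]'

```text
clock: 3.27
position: [0.4641, -0.2968, 0.0472]
ee_rot: [-0.0, 0.679, 0.734, -0.0]
contact_force: [-0.4, -0.2, 0.0]
width: 0.0597
```

The picture shows five jars in the open and no sixth. I'm correcting by a couple of millimetres and then closing.

>>> send_rows --deltas '[{"dp":[-0.018,0.024,-0.045],"rotation":[0,0,0]},{"dp":[-0.018,0.024,-0.045],"rotation":[0,0,0]},{"dp":[-0.018,0.024,-0.045],"rotation":[0,0,0]}]'

```text
clock: 3.52
position: [0.4634, -0.2935, 0.0431]
ee_rot: [0.002, 0.678, 0.735, 0.0]
contact_force: [0.9, 0.8, -0.1]
width: 0.06
```

>>> send_rows --deltas '[{"dp":[0,0,0],"rotation":[0,0,0]},{"dp":[0,0,0],"rotation":[0,0,0]},{"dp":[0,0,0],"rotation":[0,0,0]},{"dp":[0,0,0],"rotation":[0,0,0]},{"dp":[0,0,0],"rotation":[0,0,0]},{"dp":[0,0,0],"rotation":[0,0,0]}]' --fingers 1 --grip_force 35

```text
clock: 4.02
position: [0.4626, -0.2926, 0.0411]
ee_rot: [0.0, 0.678, 0.735, 0.0]
contact_force: [-0.8, 0.7, -0.3]
width: -0.0004
```

Width is 0, so the jar was missed. I'll look.

```bash
python3 jl.py b
```

```text
[ 0.4626 -0.2926  0.0411] [0.     0.6777 0.7354 0.    ]
top 80 [ 0.4713 -0.0366  0.0475] [ 0.4713 -0.0366]
top 79 [ 0.4627 -0.1678  0.0473] [ 0.4627 -0.1678]
top 77 [ 0.4255 -0.1005  0.0475] [ 0.4254 -0.1005]
top 76 [ 0.4283 -0.2265  0.0474] [ 0.4283 -0.2263]
side 65 [ 0.4598 -0.2897  0.0489] [ 0.46   -0.2905]
side 104 [ 0.4286 -0.2258  0.0489] [ 0.4288 -0.2265]
side 101 [ 0.4622 -0.1668  0.0491] [ 0.4626 -0.1677]
side 114 [ 0.4254 -0.0992  0.049 ] [ 0.4256 -0.0999]
side 122 [ 0.472  -0.036   0.0488] [ 0.4722 -0.0365]
```

View pics/jside_b.png

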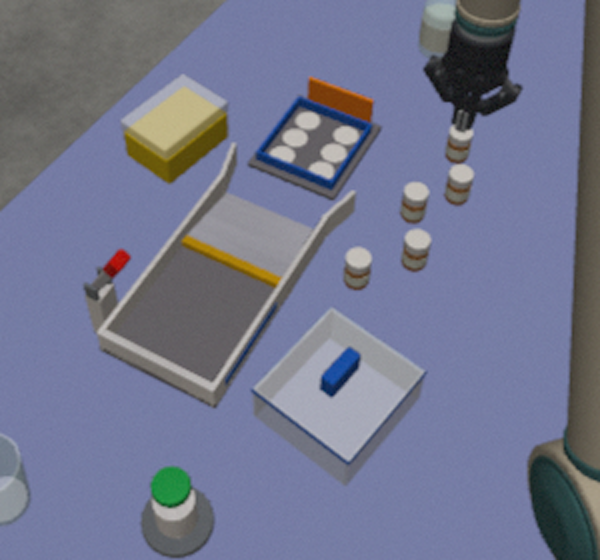

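Run:
```python
from h import *
np.set_printoptions(precision=4,suppress=True)
for n in ("side","top"):
    d=eyes.get_image(n);W=cloud(d);H=hsv(d)
    m=(H[...,2]<75)&(W[...,2]>.005)&(abs(W[...,0]-.462)<.12)&(abs(W[...,1]+.29)<.1)
    P=W[m]; o=np.argsort(P[:,2]); print(n,len(P)); print(P[o[:15]])
    if n=="side": save(d,"close.png",(340,80,460,220),5)
```

```text
side 2358
[[ 0.5738 -0.1903  0.0158]
 [ 0.5771 -0.2394  0.0178]
 [ 0.4555 -0.2926  0.0595]
 [ 0.4612 -0.2852  0.0628]
 [ 0.4634 -0.2836  0.0629]
 [ 0.4624 -0.2871  0.0642]
 [ 0.4551 -0.2893  0.0664]
 [ 0.4638 -0.2832  0.0668]
 [ 0.471  -0.2855  0.0683]
 [ 0.452  -0.2878  0.0694]
 [ 0.4562 -0.2844  0.07  ]
 [ 0.4743 -0.2858  0.07  ]
 [ 0.4532 -0.29    0.0706]
 [ 0.4619 -0.2838  0.0711]
 [ 0.4716 -0.2857  0.0716]]
top 1279
[[ 0.574  -0.2079  0.005 ]
 [ 0.5706 -0.2144  0.0051]
 [ 0.5739 -0.2111  0.0057]
 [ 0.577  -0.2506  0.0058]
 [ 0.5736 -0.2042  0.0076]
 [ 0.5734 -0.2534  0.0076]
 [ 0.5734 -0.2007  0.0089]
 [ 0.5764 -0.2433  0.0099]
 [ 0.5763 -0.2563  0.0102]
 [ 0.4622 -0.2777  0.0105]
 [ 0.573  -0.1938  0.0115]
 [ 0.5758 -0.2295  0.0136]
 [ 0.5758 -0.2327  0.0139]
 [ 0.5725 -0.1901  0.0146]
 [ 0.449  -0.2851  0.018 ]]
```

View pics/close.png

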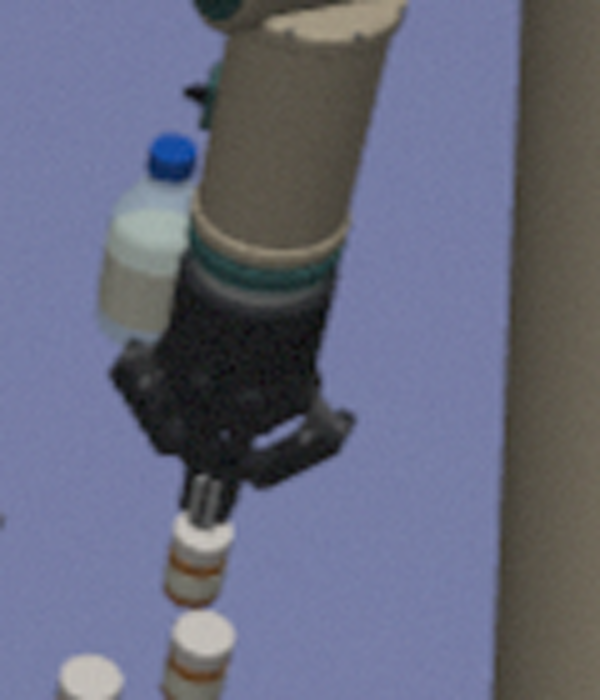

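Run:
```python
from h import *
np.set_printoptions(precision=4,suppress=True)
d=eyes.get_image("side")
for z in (.0,.022,.041,.06,.08,.1,.15): print(z,proj(d,[.4626,-.2926,z]), (proj(d,[.4626,-.2926,z])-[340,80]+.5)*5)
W=cloud(d)
for v in range(150,190,2): print(v,[W[v,u].round(3).tolist() for u in (378,380,382)])
print(monitor.get_state())
```

```text
0.0 [377.3439 198.1298] [189.2195 593.1489]
0.022 [378.5124 192.6497] [195.0619 565.7487]
0.041 [379.5458 187.803 ] [200.2291 541.5149]
0.06 [380.6026 182.8468] [205.513  516.7342]
0.08 [381.7411 177.5075] [211.2053 490.0376]
0.1 [382.9072 172.0383] [217.0362 462.6913]
0.15 [385.9508 157.7644] [232.2538 391.3222]
150 [[0.476, -0.26, 0.194], [0.468, -0.253, 0.203], [0.464, -0.255, 0.204]]
152 [[0.474, -0.257, 0.19], [0.47, -0.262, 0.189], [0.464, -0.258, 0.194]]
154 [[nan, nan, nan], [0.476, -0.281, 0.165], [0.462, -0.255, 0.191]]
156 [[0.477, -0.271, 0.165], [0.472, -0.271, 0.168], [0.469, -0.279, 0.163]]
158 [[0.477, -0.274, 0.156], [0.471, -0.273, 0.16], [0.467, -0.277, 0.159]]
160 [[0.476, -0.276, 0.149], [0.471, -0.275, 0.152], [0.468, -0.282, 0.148]]
162 [[0.475, -0.275, 0.143], [0.47, -0.277, 0.144], [0.466, -0.28, 0.144]]
164 [[0.473, -0.273, 0.139], [0.469, -0.276, 0.138], [0.466, -0.282, 0.135]]
166 [[0.473, -0.277, 0.128], [0.468, -0.275, 0.132], [0.465, -0.284, 0.127]]
168 [[0.474, -0.283, 0.116], [0.467, -0.277, 0.124], [0.465, -0.285, 0.12]]
170 [[0.473, -0.283, 0.109], 
[... 498 characters left out ...]
]
184 [[0.465, -0.281, 0.064], [0.46, -0.282, 0.066], [0.454, -0.281, 0.07]]
186 [[0.465, -0.285, 0.053], [0.462, -0.291, 0.05], [0.457, -0.292, 0.051]]
188 [[0.464, -0.283, 0.048], [0.459, -0.284, 0.05], [0.456, -0.292, 0.045]]
{'clock': 4.2667, 'qpos': array([-0.6912,  0.39  ,  1.8146,  0.    ,  0.9371, -0.7727]), 'qd': array([-0.    , -0.0012, -0.0015, -0.0001, -0.0007,  0.0008]), 'effort': array([  0.006 , -42.524 , -18.7096,  -0.0001,   0.0012,   0.    ]), 'position': array([ 0.4626, -0.2926,  0.0411]), 'ee_rot': array([-0.    ,  0.6777,  0.7353,  0.    ]), 'contact_force': array([ 0.3952,  0.9632, -0.2648]), 'moment': array([ 0.0361, -0.0376, -0.0193]), 'width': 2.2010796326070583e-05}
```

>>> send_rows --deltas '[{"dp":[0,0,0.3],"rotation":[0,0,0]},{"dp":[0,0,0.6],"rotation":[0,0,0]},{"dp":[0,0,0.8],"rotation":[0,0,0]},{"dp":[0,0,0.8],"rotation":[0,0,0]},{"dp":[0,0,0.8],"rotation":[0,0,0]}]'

```text
clock: 4.68
position: [0.4635, -0.2934, 0.1388]
ee_rot: [0.002, 0.678, 0.735, 0.0]
contact_force: [0.4, 1.1, 0.2]
width: -0.0002
```

Run:
```python
from h import *
np.set_printoptions(precision=4,suppress=True)
d=eyes.get_image("side"); st=monitor.get_state(); p=st["position"]; print(p,st["contact_force"])
im=cv2.resize(d["color"][60:220,330:470,::-1],None,fx=4.5,fy=4.5,interpolation=cv2.INTER_CUBIC)
for dz,c in ((0,(0,255,0)),(-.019,(0,0,255)),(.054,(255,255,0))):
    u,v=proj(d,p+[0,0,dz]); cv2.circle(im,(int((u+.5-330)*4.5),int((v+.5-60)*4.5)),4,c,-1); print(u,v)
cv2.imwrite("pics/close2.png",im)
```

```text
[ 0.4624 -0.2925  0.1372] [-0.139   0.1137 -0.4749]
385.1880167909918 161.55736631819943
384.0273326497485 166.99834215573097
388.64195296080925 145.36624026023418
```

View pics/close2.png

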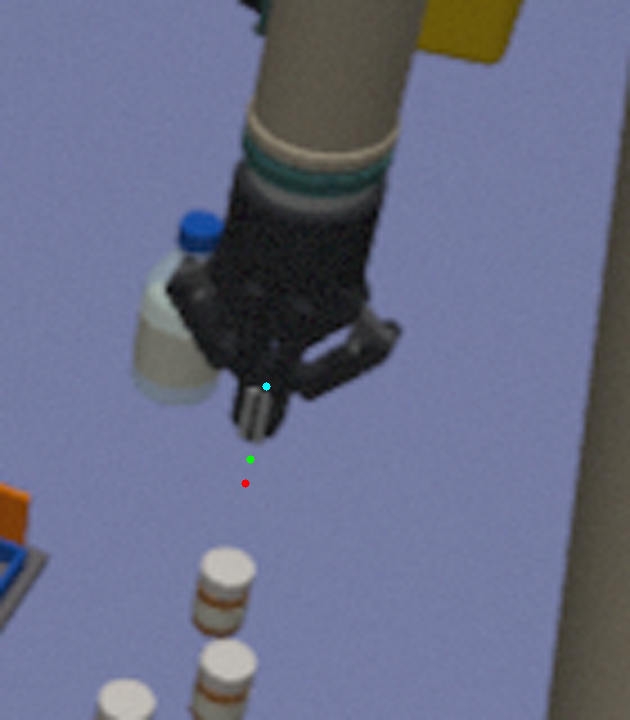

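The gripper really ends about 34 mm higher along the tool axis than the given TCP offset says. In the picture the shut tips are at (387,158), which is about 15 mm above the reported TCP. I'll calibrate this with a gentle touch on bare bench.

>>> send_rows --deltas '[{"dp":[-0.3,-0.05,-0.2],"rotation":[0,0,0]},{"dp":[-0.6,-0.1,-0.4],"rotation":[0,0,0]},{"dp":[-0.8,-0.15,-0.7],"rotation":[0,0,0]},{"dp":[-0.8,-0.15,-1.0],"rotation":[0,0,0]},{"dp":[-0.8,-0.15,-1.0],"rotation":[0,0,0]},{"dp":[-0.8,-0.15,-1.0],"rotation":[0,0,0]},{"dp":[-0.8,-0.15,-1.0],"rotation":[0,0,0]}]'

```text
clock: 5.32
position: [0.3676, -0.3112, 0.0176]
ee_rot: [0.0, 0.678, 0.735, 0.0]
contact_force: [0.5, -1.4, -0.4]
width: -0.0002
```

>>> send_rows --deltas '[{"dp":[0,0,-0.02],"rotation":[0,0,0]},{"dp":[0,0,-0.04],"rotation":[0,0,0]},{"dp":[0,0,-0.06],"rotation":[0,0,0]},{"dp":[0,0,-0.08],"rotation":[0,0,0]},{"dp":[0,0,-0.1],"rotation":[0,0,0]},{"dp":[0,0,-0.1],"rotation":[0,0,0]},{"dp":[0,0,-0.1],"rotation":[0,0,0]}]'

```text
clock: 5.9
position: [0.3666, -0.3105, 0.0051]
ee_rot: [-0.0, 0.678, 0.735, 0.0]
contact_force: [0.8, 0.0, -0.6]
width: -0.0
```

Run:
```python
from h import *
np.set_printoptions(precision=4,suppress=True)
d=eyes.get_image("side"); st=monitor.get_state(); p=st["position"]; print(p,st["contact_force"])
W=cloud(d);H=hsv(d)
save(d,"close3.png",(340,100,480,260),4.5)
m=(H[...,2]<80)&(W[...,2]>.004)&(abs(W[...,0]-.366)<.03)&(abs(W[...,1]+.31)<.03)
P=W[m]; o=np.argsort(P[:,2]); print(P[o[:12]])
```

```text
[ 0.3666 -0.3106  0.0051] [ 0.2701  0.077  -0.1024]
[[ 0.3673 -0.3039  0.023 ]
 [ 0.3648 -0.304   0.0245]
 [ 0.3656 -0.3044  0.0275]
 [ 0.359  -0.3084  0.0279]
 [ 0.3567 -0.3096  0.0282]
 [ 0.3674 -0.3007  0.0299]
 [ 0.3747 -0.3045  0.03  ]
 [ 0.3768 -0.3026  0.0304]
 [ 0.3779 -0.3041  0.0323]
 [ 0.3601 -0.3019  0.0332]
 [ 0.3681 -0.3004  0.0337]
 [ 0.3571 -0.3076  0.0338]]
```

View pics/close3.png

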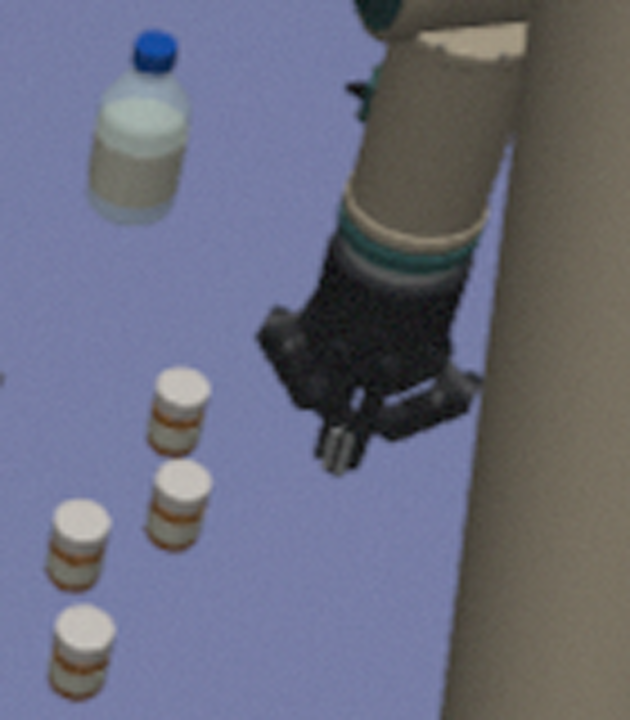

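>>> send_rows --deltas '[{"dp":[0,0,-0.02],"rotation":[0,0,0]},{"dp":[0,0,-0.04],"rotation":[0,0,0]},{"dp":[0,0,-0.06],"rotation":[0,0,0]},{"dp":[0,0,-0.08],"rotation":[0,0,0]},{"dp":[0,0,-0.1],"rotation":[0,0,0]},{"dp":[0,0,-0.1],"rotation":[0,0,0]}]'

```text
clock: 6.45
position: [0.3663, -0.3103, -0.0075]
ee_rot: [-0.001, 0.678, 0.735, 0.0]
contact_force: [-0.6, -0.2, 1.0]
width: 0.0003
```

>>> send_rows --deltas '[{"dp":[0,0,-0.01],"rotation":[0,0,0]},{"dp":[0,0,-0.02],"rotation":[0,0,0]},{"dp":[0,0,-0.025],"rotation":[0,0,0]},{"dp":[0,0,-0.025],"rotation":[0,0,0]}]'

```text
clock: 6.78
position: [0.3665, -0.3106, -0.01]
ee_rot: [-0.0, 0.678, 0.735, 0.0]
contact_force: [0.1, 0.6, 0.2]
width: 0.0001
```

>>> send_rows --deltas '[{"dp":[0,0,-0.01],"rotation":[0,0,0]},{"dp":[0,0,-0.02],"rotation":[0,0,0]},{"dp":[0,0,-0.025],"rotation":[0,0,0]},{"dp":[0,0,-0.025],"rotation":[0,0,0]}]'

```text
clock: 7.12
position: [0.3665, -0.3105, -0.013]
ee_rot: [-0.0, 0.678, 0.735, 0.0]
contact_force: [-0.1, 0.4, -1.1]
width: -0.0002
```

>>> send_rows --deltas '[{"dp":[0,0,-0.01],"rotation":[0,0,0]},{"dp":[0,0,-0.02],"rotation":[0,0,0]},{"dp":[0,0,-0.02],"rotation":[0,0,0]}]'

```text
clock: 7.37
position: [0.3665, -0.3105, -0.0155]
ee_rot: [-0.0, 0.678, 0.735, 0.0]
contact_force: [-0.1, 0.4, -0.5]
width: 0.0004
```

>>> send_rows --deltas '[{"dp":[0,0,-0.01],"rotation":[0,0,0]},{"dp":[0,0,-0.02],"rotation":[0,0,0]},{"dp":[0,0,-0.02],"rotation":[0,0,0]}]'

```text
clock: 7.62
position: [0.3666, -0.3106, -0.0156]
ee_rot: [0.0, 0.678, 0.735, -0.0]
contact_force: [-2.9, 3.2, 19.8]
width: -0.0004
```

Run:
```python
from h import *
np.set_printoptions(precision=4,suppress=True)
d=eyes.get_image("side"); st=monitor.get_state(); p=st["position"]; print(p,st["contact_force"])
W=cloud(d);H=hsv(d)
save(d,"close4.png",(360,140,480,240),5)
m=(H[...,2]<80)&(W[...,2]>.001)&(abs(W[...,0]-.366)<.03)&(abs(W[...,1]+.31)<.03)
P=W[m]; o=np.argsort(P[:,2]); print(P[o[:8]])
```

```text
[ 0.3666 -0.3106 -0.0156] [-3.3374  3.7003 20.5549]
[[ 0.3685 -0.3035  0.0026]
 [ 0.366  -0.3041  0.0036]
 [ 0.3687 -0.3008  0.0092]
 [ 0.3663 -0.3016  0.0098]
 [ 0.3696 -0.3019  0.0115]
 [ 0.3733 -0.3035  0.0118]
 [ 0.3755 -0.3017  0.0122]
 [ 0.3614 -0.3022  0.0123]]
```

View pics/close4.png

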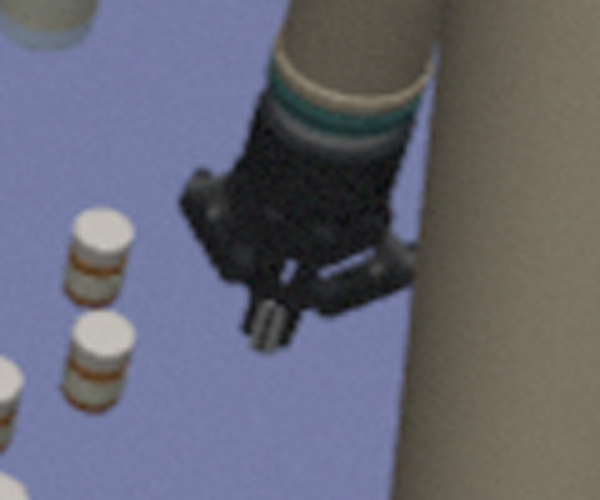

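Contact came at a reported z of −0.0156, so the real grasp point is 34.6 mm above the reported TCP. I'll use that from here. Now back up and go for the first jar.

>>> send_rows --deltas '[{"dp":[0,0,0.3],"rotation":[0,0,0]},{"dp":[0,0,0.6],"rotation":[0,0,0]},{"dp":[0.3,0.05,0.75],"rotation":[0,0,0]},{"dp":[0.6,0.1,0.75],"rotation":[0,0,0]},{"dp":[0.793,0.14,0.75],"rotation":[0,0,0]},{"dp":[0.793,0.14,0.75],"rotation":[0,0,0]},{"dp":[0.793,0.14,0.75],"rotation":[0,0,0]},{"dp":[0.793,0.14,0.75],"rotation":[0,0,0]}]' --fingers -0.4

```text
clock: 8.33
position: [0.4606, -0.2932, 0.0717]
ee_rot: [-0.001, 0.678, 0.736, -0.0]
contact_force: [-0.5, -0.3, 1.0]
width: 0.0598
```

>>> send_rows --deltas '[{"dp":[0.009,-0.006,-0.25],"rotation":[0,0,0]},{"dp":[0.009,-0.006,-0.5],"rotation":[0,0,0]},{"dp":[0.009,-0.006,-0.57],"rotation":[0,0,0]},{"dp":[0.009,-0.006,-0.57],"rotation":[0,0,0]},{"dp":[0.009,-0.006,-0.57],"rotation":[0,0,0]}]'

```text
clock: 8.75
position: [0.462, -0.2946, 0.0039]
ee_rot: [-0.001, 0.678, 0.735, -0.0]
contact_force: [0.6, -0.6, 0.3]
width: 0.0597
```

>>> send_rows --deltas '[{"dp":[0,0,0],"rotation":[0,0,0]},{"dp":[0,0,0],"rotation":[0,0,0]},{"dp":[0,0,0],"rotation":[0,0,0]},{"dp":[0,0,0],"rotation":[0,0,0]},{"dp":[0,0,0],"rotation":[0,0,0]}]' --fingers 1 --grip_force 40

```text
clock: 9.17
position: [0.4637, -0.2955, 0.0056]
ee_rot: [0.002, 0.678, 0.735, -0.0]
contact_force: [-0.8, -0.9, 6.9]
width: 0.031
```

>>> send_rows --deltas '[{"dp":[0,0,0.25],"rotation":[0,0,0]},{"dp":[0,0,0.5],"rotation":[0,0,0]},{"dp":[0.2,0.06,0.67],"rotation":[0,0,0]},{"dp":[0.45,0.14,0.67],"rotation":[0,0,0]},{"dp":[0.7,0.22,0.67],"rotation":[0,0,0]},{"dp":[0.85,0.27,0.67],"rotation":[0,0,0]},{"dp":[0.85,0.27,0.67],"rotation":[0,0,0]}]'

```text
clock: 9.75
position: [0.5692, -0.2611, 0.085]
ee_rot: [0.002, 0.677, 0.736, 0.001]
contact_force: [-0.3, -1.0, -0.8]
width: 0.0308
```

>>> send_rows --deltas '[{"dp":[0.25,0.08,0],"rotation":[0,0,0]},{"dp":[0.5,0.16,0],"rotation":[0,0,0]},{"dp":[0.7,0.22,0],"rotation":[0,0,0]},{"dp":[0.83,0.26,0],"rotation":[0,0,0]},{"dp":[0.83,0.26,0],"rotation":[0,0,0]},{"dp":[0.83,0.26,0],"rotation":[0,0,0]}]'

```text
clock: 10.25
position: [0.6639, -0.2307, 0.0839]
ee_rot: [-0.001, 0.677, 0.736, -0.0]
contact_force: [0.3, -0.5, -1.1]
width: 0.0308
```

>>> send_rows --deltas '[{"dp":[0.006,-0.016,-0.2],"rotation":[0,0,0]},{"dp":[0.006,-0.016,-0.4],"rotation":[0,0,0]},{"dp":[0.006,-0.016,-0.5],"rotation":[0,0,0]},{"dp":[0.006,-0.016,-0.55],"rotation":[0,0,0]},{"dp":[0.006,-0.016,-0.575],"rotation":[0,0,0]},{"dp":[0.006,-0.016,-0.575],"rotation":[0,0,0]},{"dp":[0.006,-0.016,-0.575],"rotation":[0,0,0]}]'

```text
clock: 10.83
position: [0.6657, -0.2334, 0.0165]
ee_rot: [0.001, 0.678, 0.735, 0.0]
contact_force: [0.7, 1.3, 0.4]
width: 0.0313
```

Run:
```python
from h import *
np.set_printoptions(precision=4,suppress=True)
d=eyes.get_image("side"); st=monitor.get_state(); p=st["position"]; print(p,st["contact_force"],st["width"])
save(d,"p1.png",(260,130,360,230),6)
```

```text
[ 0.6659 -0.2334  0.0167] [-0.0471  0.2799 -0.8607] 0.03098940406914944
```

View pics/p1.png

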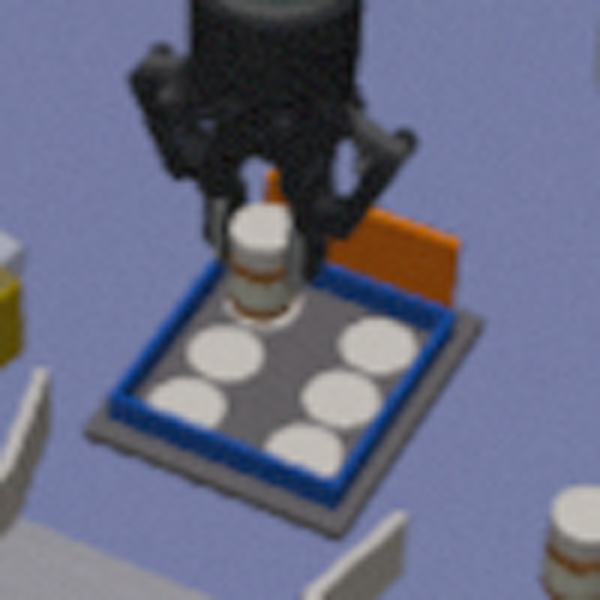

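The jar is right over the corner disc, a few millimetres up. I'll lower it and release.

>>> send_rows --deltas '[{"dp":[-0.005,0,-0.015],"rotation":[0,0,0]},{"dp":[-0.005,0,-0.025],"rotation":[0,0,0]},{"dp":[-0.005,0,-0.025],"rotation":[0,0,0]},{"dp":[-0.005,0,-0.025],"rotation":[0,0,0]}]'

```text
clock: 11.22
position: [0.6651, -0.2331, 0.0136]
ee_rot: [0.001, 0.678, 0.735, 0.0]
contact_force: [-0.8, -0.9, 5.4]
width: 0.0309
```

>>> send_rows --deltas '[{"dp":[0,0,0],"rotation":[0,0,0]},{"dp":[0,0,0],"rotation":[0,0,0]},{"dp":[0,0,0],"rotation":[0,0,0]},{"dp":[0,0,0],"rotation":[0,0,0]}]' --fingers -0.06

```text
clock: 11.55
position: [0.6644, -0.2327, 0.0118]
ee_rot: [-0.0, 0.678, 0.735, -0.0]
contact_force: [0.2, -0.3, -0.4]
width: 0.0455
```

>>> send_rows --deltas '[{"dp":[0,0,0.2],"rotation":[0,0,0]},{"dp":[0,0,0.45],"rotation":[0,0,0]},{"dp":[-0.25,0.0,0.55],"rotation":[0,0,0]},{"dp":[-0.5,0.0,0.55],"rotation":[0,0,0]},{"dp":[-0.75,0.02,0.55],"rotation":[0,0,0]},{"dp":[-0.98,0.03,0.55],"rotation":[0,0,0]},{"dp":[-0.98,0.03,0.55],"rotation":[0,0,0]}]'

```text
clock: 12.13
position: [0.5403, -0.2274, 0.0778]
ee_rot: [-0.004, 0.678, 0.735, -0.001]
contact_force: [-1.2, 0.9, -0.7]
width: 0.0456
```

>>> send_rows --deltas '[{"dp":[-0.25,0.0,0],"rotation":[0,0,0]},{"dp":[-0.5,0.01,0],"rotation":[0,0,0]},{"dp":[-0.75,0.02,0],"rotation":[0,0,0]},{"dp":[-0.99,0.03,0],"rotation":[0,0,0]},{"dp":[-0.99,0.03,0],"rotation":[0,0,0]}]' --fingers -0.4

```text
clock: 12.55
position: [0.4223, -0.2235, 0.0776]
ee_rot: [-0.003, 0.678, 0.735, -0.001]
contact_force: [-0.2, 0.6, -0.5]
width: 0.0598
```

```bash
python3 jl.py c
```

```text
[ 0.4223 -0.2235  0.0776] [-0.0034  0.6781  0.7349 -0.0009]
top 75 [ 0.4626 -0.1678  0.0476] [ 0.4626 -0.1677]
top 76 [ 0.4253 -0.1004  0.0474] [ 0.4253 -0.1004]
side 98 [ 0.4282 -0.2255  0.0493] [ 0.4285 -0.2267]
side 102 [ 0.4624 -0.1665  0.0493] [ 0.4628 -0.1676]
side 111 [ 0.4249 -0.0999  0.0489] [ 0.4251 -0.1006]
```

View pics/jside_c.png

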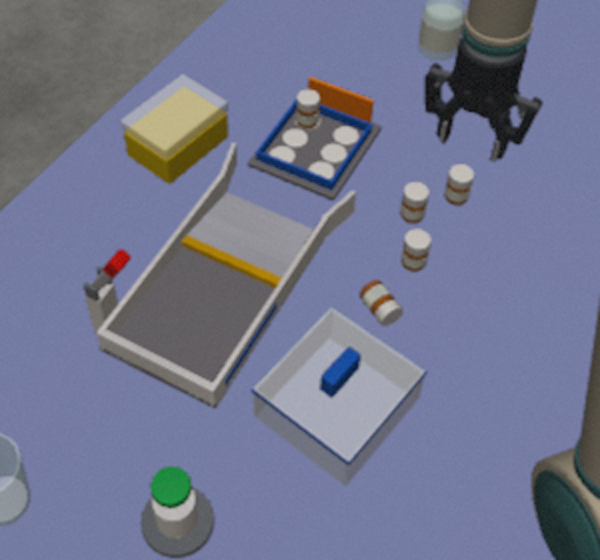

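Jar 1 is in. A different jar has been knocked over and lies at about (380,302) in the side picture, beside the hood. I'll take the upright ones first.

>>> send_rows --deltas '[{"dp":[0.035,-0.025,-0.1],"rotation":[0,0,0]},{"dp":[0.035,-0.025,-0.35],"rotation":[0,0,0]},{"dp":[0.035,-0.025,-0.55],"rotation":[0,0,0]},{"dp":[0.035,-0.025,-0.61],"rotation":[0,0,0]},{"dp":[0.035,-0.025,-0.61],"rotation":[0,0,0]},{"dp":[0.035,-0.025,-0.61],"rotation":[0,0,0]}]'

```text
clock: 13.15
position: [0.4336, -0.2291, 0.0052]
ee_rot: [0.0, 0.678, 0.735, 0.0]
contact_force: [0.4, -0.2, 1.2]
width: 0.0602
```

>>> send_rows --deltas '[{"dp":[0,0,0],"rotation":[0,0,0]},{"dp":[0,0,0],"rotation":[0,0,0]},{"dp":[0,0,0],"rotation":[0,0,0]},{"dp":[0,0,0],"rotation":[0,0,0]},{"dp":[0,0,0],"rotation":[0,0,0]}]' --fingers 1

```text
clock: 13.57
position: [0.4334, -0.2294, 0.0065]
ee_rot: [0.002, 0.678, 0.735, 0.0]
contact_force: [0.1, 1.2, 6.5]
width: 0.0309
```

>>> send_rows --deltas '[{"dp":[0,0,0.25],"rotation":[0,0,0]},{"dp":[0,0,0.5],"rotation":[0,0,0]},{"dp":[0.2,0.06,0.67],"rotation":[0,0,0]},{"dp":[0.45,0.14,0.67],"rotation":[0,0,0]},{"dp":[0.7,0.22,0.67],"rotation":[0,0,0]},{"dp":[0.94,0.28,0.67],"rotation":[0,0,0]},{"dp":[0.94,0.28,0.67],"rotation":[0,0,0]}]'

```text
clock: 14.15
position: [0.5514, -0.1946, 0.0865]
ee_rot: [0.003, 0.677, 0.736, 0.002]
contact_force: [0.5, -1.1, -0.2]
width: 0.0307
```

>>> send_rows --deltas '[{"dp":[0.25,0.08,0],"rotation":[0,0,0]},{"dp":[0.5,0.16,0],"rotation":[0,0,0]},{"dp":[0.75,0.22,0],"rotation":[0,0,0]},{"dp":[0.94,0.28,0],"rotation":[0,0,0]},{"dp":[0.94,0.28,0],"rotation":[0,0,0]},{"dp":[0.94,0.28,0],"rotation":[0,0,0]},{"dp":[0.94,0.28,0],"rotation":[0,0,0]},{"dp":[0.94,0.28,0],"rotation":[0,0,0]}]'

```text
clock: 14.82
position: [0.6565, -0.1617, 0.0855]
ee_rot: [-0.001, 0.678, 0.735, -0.0]
contact_force: [-0.7, 0.2, -0.8]
width: 0.0307
```

>>> send_rows --deltas '[{"dp":[0.022,0,-0.2],"rotation":[0,0,0]},{"dp":[0.022,0,-0.4],"rotation":[0,0,0]},{"dp":[0.022,0,-0.53],"rotation":[0,0,0]},{"dp":[0.022,0,-0.58],"rotation":[0,0,0]},{"dp":[0.022,0,-0.6],"rotation":[0,0,0]},{"dp":[0.022,0,-0.61],"rotation":[0,0,0]},{"dp":[0.022,0,-0.61],"rotation":[0,0,0]},{"dp":[0.022,0,-0.61],"rotation":[0,0,0]}]'

```text
clock: 15.48
position: [0.6574, -0.1614, 0.0146]
ee_rot: [-0.002, 0.678, 0.735, -0.001]
contact_force: [-6.4, 1.6, 8.2]
width: 0.0308
```

>>> send_rows --deltas '[{"dp":[0,0,0],"rotation":[0,0,0]},{"dp":[0,0,0],"rotation":[0,0,0]},{"dp":[0,0,0],"rotation":[0,0,0]},{"dp":[0,0,0],"rotation":[0,0,0]}]' --fingers -0.06

```text
clock: 15.82
position: [0.6607, -0.1618, 0.0125]
ee_rot: [0.0, 0.678, 0.735, 0.0]
contact_force: [-0.6, 0.4, -0.3]
width: 0.0453
```

>>> send_rows --deltas '[{"dp":[0,0,0.2],"rotation":[0,0,0]},{"dp":[0,0,0.45],"rotation":[0,0,0]},{"dp":[-0.25,0.0,0.55],"rotation":[0,0,0]},{"dp":[-0.5,0.0,0.55],"rotation":[0,0,0]},{"dp":[-0.75,0.0,0.55],"rotation":[0,0,0]},{"dp":[-0.85,0.0,0.55],"rotation":[0,0,0]},{"dp":[-0.85,0.0,0.55],"rotation":[0,0,0]}]'

```text
clock: 16.4
position: [0.555, -0.1609, 0.0784]
ee_rot: [-0.001, 0.678, 0.735, -0.001]
contact_force: [-1.0, 0.3, 0.2]
width: 0.0454
```

>>> send_rows --deltas '[{"dp":[-0.25,0.0,0],"rotation":[0,0,0]},{"dp":[-0.5,-0.03,0],"rotation":[0,0,0]},{"dp":[-0.75,-0.05,0],"rotation":[0,0,0]},{"dp":[-0.8,-0.05,0],"rotation":[0,0,0]},{"dp":[-0.8,-0.05,0],"rotation":[0,0,0]},{"dp":[-0.8,-0.05,0],"rotation":[0,0,0]},{"dp":[-0.8,-0.05,0],"rotation":[0,0,0]}]' --fingers -0.4

```text
clock: 16.98
position: [0.465, -0.1682, 0.0787]
ee_rot: [0.001, 0.678, 0.735, 0.001]
contact_force: [-0.1, -1.0, 0.5]
width: 0.0598
```

```bash
python3 jl.py d
```

```text
[ 0.465  -0.1682  0.0787] [0.0014 0.6777 0.7354 0.0006]
top 74 [ 0.4252 -0.1007  0.0476] [ 0.4252 -0.1007]
side 102 [ 0.4625 -0.1666  0.0493] [ 0.4628 -0.1676]
side 116 [ 0.4252 -0.0996  0.0489] [ 0.4254 -0.1003]
```

View pics/jside_d.png

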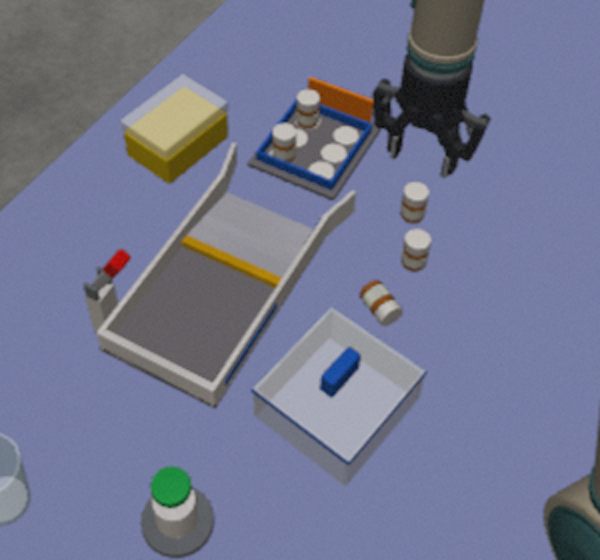

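>>> send_rows --deltas '[{"dp":[-0.018,0.005,-0.15],"rotation":[0,0,0]},{"dp":[-0.018,0.005,-0.35],"rotation":[0,0,0]},{"dp":[-0.018,0.005,-0.55],"rotation":[0,0,0]},{"dp":[-0.018,0.005,-0.61],"rotation":[0,0,0]},{"dp":[-0.018,0.005,-0.61],"rotation":[0,0,0]},{"dp":[-0.018,0.005,-0.61],"rotation":[0,0,0]}]'

```text
clock: 17.58
position: [0.4612, -0.167, 0.0052]
ee_rot: [-0.0, 0.678, 0.735, 0.0]
contact_force: [0.1, -1.1, 0.1]
width: 0.0599
```

>>> send_rows --deltas '[{"dp":[0,0,0],"rotation":[0,0,0]},{"dp":[0,0,0],"rotation":[0,0,0]},{"dp":[0,0,0],"rotation":[0,0,0]},{"dp":[0,0,0],"rotation":[0,0,0]},{"dp":[0,0,0],"rotation":[0,0,0]}]' --fingers 1

```text
clock: 18.0
position: [0.4617, -0.1674, 0.0065]
ee_rot: [0.002, 0.678, 0.735, 0.001]
contact_force: [0.7, 0.2, 6.1]
width: 0.0308
```

```bash
cat > tl.py <<'E'
from ov import *
import sys
t=eyes.get_image("top"); s=eyes.get_image("side")
for nm,ds in (("top",[t]),("side",[s]),("both",[t,s])):
    p,sc=tote_fit(ds,[.632,-.198,1.645],rng=(.01,.01,.05)); print(nm,p,sc)
it=toteitems([.632,-.198,1.645])
overlay(t,f"tot_{sys.argv[1]}.png",it,(290,160,360,230),8)
overlay(s,f"tos_{sys.argv[1]}.png",it,(260,140,360,230),6)
E
python3 tl.py a
```

```text
top [ 0.6312 -0.1958  1.6366] 0.4560598
side [ 0.6303 -0.1909  1.635 ] 0.8127468
both [ 0.6307 -0.194   1.6353] 0.59787315
```

View pics/tot_a.png

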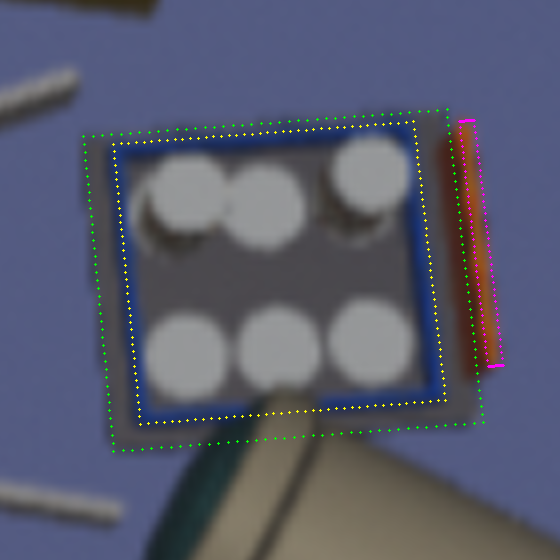

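View pics/tos_a.png

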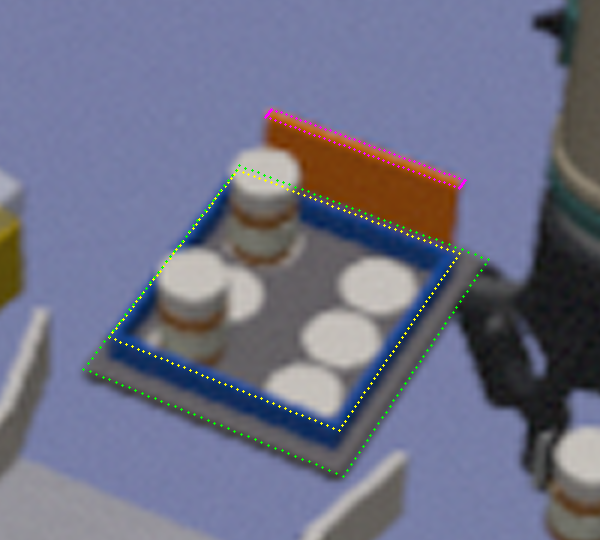

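>>> send_rows --deltas '[{"dp":[0,0,0.25],"rotation":[0,0,0]},{"dp":[0,0,0.5],"rotation":[0,0,0]},{"dp":[0.2,0.0,0.67],"rotation":[0,0,0]},{"dp":[0.45,0.02,0.67],"rotation":[0,0,0]},{"dp":[0.6,0.035,0.67],"rotation":[0,0,0]},{"dp":[0.6,0.035,0.67],"rotation":[0,0,0]},{"dp":[0.6,0.035,0.67],"rotation":[0,0,0]}]'

```text
clock: 18.68
position: [0.5324, -0.1624, 0.0854]
ee_rot: [-0.0, 0.677, 0.736, -0.0]
contact_force: [-0.3, 0.0, -0.3]
width: 0.0308
```

>>> send_rows --deltas '[{"dp":[0.25,0,0],"rotation":[0,0,0]},{"dp":[0.5,0,0],"rotation":[0,0,0]},{"dp":[0.54,0,0],"rotation":[0,0,0]},{"dp":[0.54,0,0],"rotation":[0,0,0]},{"dp":[0.54,0,0],"rotation":[0,0,0]},{"dp":[0.54,0,0],"rotation":[0,0,0]}]'

```text
clock: 19.18
position: [0.5948, -0.1623, 0.085]
ee_rot: [-0.001, 0.678, 0.735, -0.001]
contact_force: [-0.7, 0.4, 0.2]
width: 0.0309
```

>>> send_rows --deltas '[{"dp":[0.03,-0.008,-0.2],"rotation":[0,0,0]},{"dp":[0.03,-0.008,-0.4],"rotation":[0,0,0]},{"dp":[0.03,-0.008,-0.53],"rotation":[0,0,0]},{"dp":[0.03,-0.008,-0.58],"rotation":[0,0,0]},{"dp":[0.03,-0.008,-0.6],"rotation":[0,0,0]},{"dp":[0.03,-0.008,-0.605],"rotation":[0,0,0]},{"dp":[0.03,-0.008,-0.605],"rotation":[0,0,0]},{"dp":[0.03,-0.008,-0.605],"rotation":[0,0,0]}]'

```text
clock: 19.85
position: [0.597, -0.1628, 0.0145]
ee_rot: [-0.003, 0.678, 0.735, -0.001]
contact_force: [-5.8, 1.6, 8.5]
width: 0.0308
```

>>> send_rows --deltas '[{"dp":[0,0,0],"rotation":[0,0,0]},{"dp":[0,0,0],"rotation":[0,0,0]},{"dp":[0,0,0],"rotation":[0,0,0]},{"dp":[0,0,0],"rotation":[0,0,0]}]' --fingers -0.06

```text
clock: 20.18
position: [0.6008, -0.1638, 0.0132]
ee_rot: [0.0, 0.678, 0.735, 0.0]
contact_force: [-0.9, -0.1, -0.7]
width: 0.0451
```

>>> send_rows --deltas '[{"dp":[0,0,0.2],"rotation":[0,0,0]},{"dp":[0,0,0.45],"rotation":[0,0,0]},{"dp":[-0.25,0.05,0.55],"rotation":[0,0,0]},{"dp":[-0.5,0.2,0.55],"rotation":[0,0,0]},{"dp":[-0.75,0.35,0.55],"rotation":[0,0,0]},{"dp":[-0.98,0.5,0.55],"rotation":[0,0,0]},{"dp":[-0.98,0.5,0.55],"rotation":[0,0,0]}]'

```text
clock: 20.77
position: [0.475, -0.0994, 0.078]
ee_rot: [-0.005, 0.677, 0.736, -0.002]
contact_force: [0.1, -0.6, -0.1]
width: 0.045
```

>>> send_rows --deltas '[{"dp":[-0.25,0.0,0],"rotation":[0,0,0]},{"dp":[-0.45,0.03,0],"rotation":[0,0,0]},{"dp":[-0.45,0.03,0],"rotation":[0,0,0]},{"dp":[-0.45,0.03,0],"rotation":[0,0,0]},{"dp":[-0.45,0.03,0],"rotation":[0,0,0]}]' --fingers -0.4

```text
clock: 21.18
position: [0.4306, -0.1006, 0.0793]
ee_rot: [0.001, 0.678, 0.735, 0.0]
contact_force: [0.9, -0.3, -0.2]
width: 0.06
```

```bash
python3 jl.py e
```

```text
[ 0.4306 -0.1006  0.0793] [0.0011 0.6778 0.7353 0.0005]
side 113 [ 0.4253 -0.0994  0.0493] [ 0.4256 -0.1003]
```

View pics/jside_e.png

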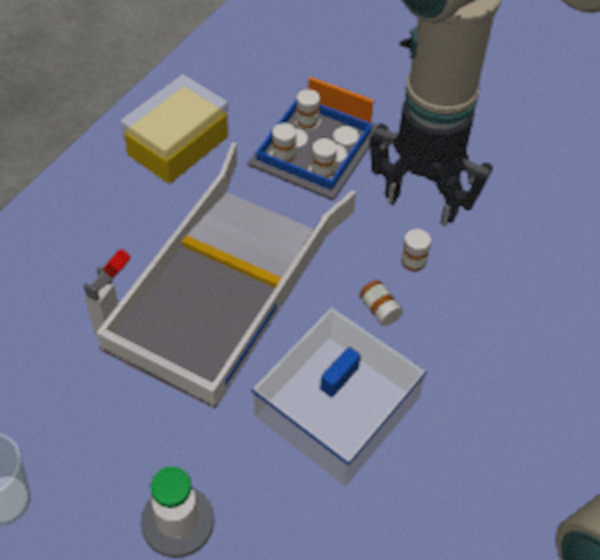

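Three jars are in. Now the fourth, at (0.4255,-0.1003).

>>> send_rows --deltas '[{"dp":[-0.043,0.004,-0.1],"rotation":[0,0,0]},{"dp":[-0.043,0.004,-0.35],"rotation":[0,0,0]},{"dp":[-0.043,0.004,-0.55],"rotation":[0,0,0]},{"dp":[-0.043,0.004,-0.615],"rotation":[0,0,0]},{"dp":[-0.043,0.004,-0.615],"rotation":[0,0,0]},{"dp":[-0.043,0.004,-0.615],"rotation":[0,0,0]}]'

```text
clock: 21.78
position: [0.4249, -0.0998, 0.0052]
ee_rot: [-0.0, 0.678, 0.735, 0.0]
contact_force: [0.4, -0.4, -0.4]
width: 0.0598
```

>>> send_rows --deltas '[{"dp":[0,0,0],"rotation":[0,0,0]},{"dp":[0,0,0],"rotation":[0,0,0]},{"dp":[0,0,0],"rotation":[0,0,0]},{"dp":[0,0,0],"rotation":[0,0,0]},{"dp":[0,0,0],"rotation":[0,0,0]}]' --fingers 1

```text
clock: 22.2
position: [0.4254, -0.1, 0.0064]
ee_rot: [0.002, 0.678, 0.735, 0.001]
contact_force: [0.5, 0.4, 6.7]
width: 0.0306
```

>>> send_rows --deltas '[{"dp":[0,0,0.25],"rotation":[0,0,0]},{"dp":[0,0,0.5],"rotation":[0,0,0]},{"dp":[0.2,-0.15,0.67],"rotation":[0,0,0]},{"dp":[0.4,-0.3,0.67],"rotation":[0,0,0]},{"dp":[0.6,-0.45,0.67],"rotation":[0,0,0]},{"dp":[0.75,-0.56,0.67],"rotation":[0,0,0]},{"dp":[0.75,-0.56,0.67],"rotation":[0,0,0]}]'

```text
clock: 22.78
position: [0.5191, -0.1703, 0.0865]
ee_rot: [0.004, 0.678, 0.735, 0.001]
contact_force: [0.6, 0.9, 0.1]
width: 0.0308
```

>>> send_rows --deltas '[{"dp":[0.2,-0.15,0],"rotation":[0,0,0]},{"dp":[0.4,-0.3,0],"rotation":[0,0,0]},{"dp":[0.6,-0.45,0],"rotation":[0,0,0]},{"dp":[0.74,-0.56,0],"rotation":[0,0,0]},{"dp":[0.74,-0.56,0],"rotation":[0,0,0]},{"dp":[0.74,-0.56,0],"rotation":[0,0,0]},{"dp":[0.74,-0.56,0],"rotation":[0,0,0]}]'

```text
clock: 23.37
position: [0.6014, -0.2329, 0.0851]
ee_rot: [-0.001, 0.678, 0.735, -0.0]
contact_force: [-0.3, -0.1, -0.8]
width: 0.0309
```

>>> send_rows --deltas '[{"dp":[0.015,-0.01,-0.2],"rotation":[0,0,0]},{"dp":[0.015,-0.01,-0.4],"rotation":[0,0,0]},{"dp":[0.015,-0.01,-0.53],"rotation":[0,0,0]},{"dp":[0.015,-0.01,-0.58],"rotation":[0,0,0]},{"dp":[0.015,-0.01,-0.595],"rotation":[0,0,0]},{"dp":[0.015,-0.01,-0.595],"rotation":[0,0,0]},{"dp":[0.015,-0.01,-0.595],"rotation":[0,0,0]}]'

```text
clock: 23.95
position: [0.6043, -0.2346, 0.015]
ee_rot: [0.0, 0.678, 0.735, 0.0]
contact_force: [1.1, 0.2, -0.7]
width: 0.0308
```

>>> send_rows --deltas '[{"dp":[0,0,0],"rotation":[0,0,0]},{"dp":[0,0,0],"rotation":[0,0,0]},{"dp":[0,0,0],"rotation":[0,0,0]},{"dp":[0,0,0],"rotation":[0,0,0]}]' --fingers -0.06

```text
clock: 24.28
position: [0.6048, -0.2352, 0.0144]
ee_rot: [0.0, 0.678, 0.735, 0.0]
contact_force: [0.6, 0.5, -0.0]
width: 0.0453
```

>>> send_rows --deltas '[{"dp":[0,0,0.2],"rotation":[0,0,0]},{"dp":[0,0,0.45],"rotation":[0,0,0]},{"dp":[-0.25,0.05,0.7],"rotation":[0,0,0]},{"dp":[-0.5,0.2,0.8],"rotation":[0,0,0]},{"dp":[-0.75,0.35,0.8],"rotation":[0,0,0]},{"dp":[-0.98,0.5,0.8],"rotation":[0,0,0]},{"dp":[-0.98,0.5,0.8],"rotation":[0,0,0]}]'

```text
clock: 24.87
position: [0.4796, -0.1705, 0.1098]
ee_rot: [-0.004, 0.678, 0.735, -0.001]
contact_force: [0.0, 0.3, -0.4]
width: 0.0454
```

```bash
cat > lay.py <<'E'
from h import *
import sys
np.set_printoptions(precision=4,suppress=True)
print(monitor.get_state()["position"])
for n in ("top","side"):
    d=eyes.get_image(n); W=cloud(d); H=hsv(d)
    # lying jar: above bench, excluding hood
    m=(W[...,2]>.008)&(W[...,2]<.045)&(W[...,0]>.36)&(W[...,0]<.52)&(W[...,1]>-.12)&(W[...,1]<.075)&~((H[...,0]>105)&(H[...,0]<125)&(H[...,1]>70))
    k,l,s,c=cv2.connectedComponentsWithStats(m.astype(np.uint8))
    for i in range(1,k):
        if s[i,4]<20: continue
        P=W[l==i]; C=np.cov(P[:,:2].T); w,v=np.linalg.eigh(C)
        print(n,s[i,4],"mean",P.mean(0),"min",P.min(0),"max",P.max(0),"ang",np.degrees(np.arctan2(v[1,1],v[0,1])),"sd",np.sqrt(w))
    if n=="top": save(d,f"ly_t{sys.argv[1]}.png",(240,220,320,280),8)
    else: save(d,f"ly_s{sys.argv[1]}.png",(290,220,380,300),7)
E
python3 lay.py 1
```

```text
[ 0.4796 -0.1705  0.1098]
top 155 mean [ 0.4253 -0.0139  0.0278] min [ 0.4005 -0.0363  0.0142] max [0.4504 0.008  0.0356] ang 150.9582597352773 sd [0.0092 0.0138]
side 289 mean [ 0.424  -0.0091  0.0272] min [ 0.3976 -0.0353  0.0081] max [0.453  0.0102 0.0378] ang 158.01605014657252 sd [0.0087 0.0152]
```

View pics/ly_t1.png

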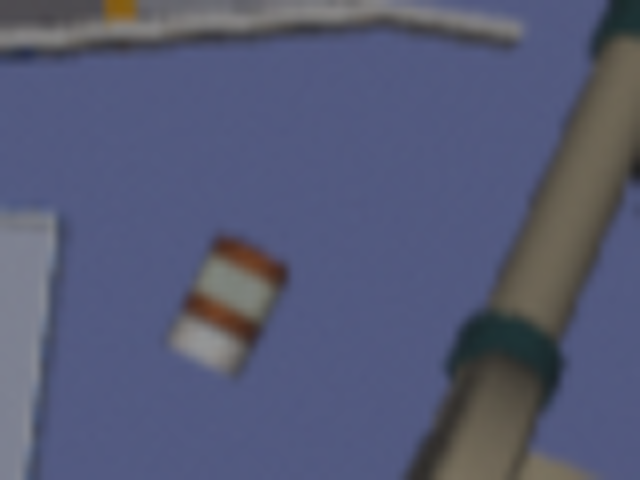

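View pics/ly_s1.png

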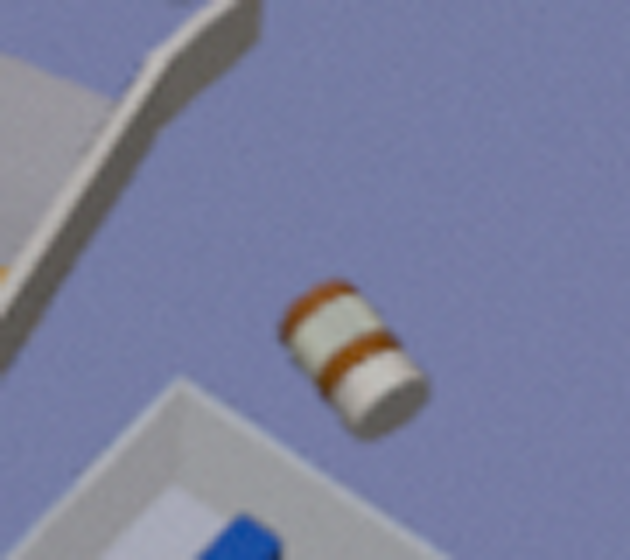

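Jars 1–4 are placed. The fallen jar lies at about (0.4247,-0.0115). In the side view its cap (at (385,400)) points toward the robot and +y, at about 154°. I'll grip it across its axis, lift it, tilt about the jaw axis, stand it on the bench and regrasp.

>>> send_rows --deltas '[{"dp":[-0.1,0.25,0],"rotation":[0,0,0.25]},{"dp":[-0.25,0.5,0],"rotation":[0,0,0.5]},{"dp":[-0.25,0.7,0],"rotation":[0,0,0.7]},{"dp":[-0.25,0.7,0],"rotation":[0,0,0.7]}]' --fingers -0.18

```text
clock: 25.3
position: [0.4568, -0.0881, 0.1101]
ee_rot: [-0.001, 0.537, 0.843, 0.001]
contact_force: [0.6, -0.3, -0.9]
width: 0.05
```

>>> send_rows --deltas '[{"dp":[-0.1,0.25,0],"rotation":[0,0,0.25]},{"dp":[-0.2,0.5,0],"rotation":[0,0,0.5]},{"dp":[-0.25,0.65,0],"rotation":[0,0,0.7]},{"dp":[-0.25,0.65,0],"rotation":[0,0,0.7]},{"dp":[-0.25,0.65,0],"rotation":[0,0,0.7]}]'

```text
clock: 25.72
position: [0.4289, -0.0135, 0.1105]
ee_rot: [0.001, 0.385, 0.923, -0.0]
contact_force: [-0.2, -0.7, 0.1]
width: 0.0504
```

>>> send_rows --deltas '[{"dp":[0,0,-0.1],"rotation":[0,0,0.25]},{"dp":[0,0,-0.3],"rotation":[0,0,0.5]},{"dp":[0,0,-0.4],"rotation":[0,0,0.68]},{"dp":[0,0,-0.4],"rotation":[0,0,0.68]},{"dp":[0,0,-0.4],"rotation":[0,0,0.68]},{"dp":[0,0,-0.4],"rotation":[0,0,0.68]}]'

```text
clock: 26.22
position: [0.4288, -0.0142, 0.0627]
ee_rot: [0.001, 0.225, 0.974, -0.0]
contact_force: [0.8, -0.5, 0.1]
width: 0.0505
```

```bash
python3 lay.py 2
python3 - <<'E'
from h import *
d=eyes.get_image("top"); 
for z in (.016,.03): print(ray(d,268.2,257.7,z))
q=monitor.get_state()["ee_rot"]; print(q, np.degrees(2*np.arctan2(q[2],q[1]))-90)
E
```

```text
[ 0.4288 -0.0142  0.0627]
side 284 mean [ 0.4236 -0.0088  0.0269] min [ 0.3983 -0.035   0.0082] max [0.4534 0.0097 0.0373] ang 158.71733161422668 sd [0.0086 0.0149]
[ 0.42669081 -0.01480065  0.016     ]
[ 0.4261631  -0.01471862  0.03      ]
[1.14253689e-03 2.23609400e-01 9.74678167e-01 2.97071967e-05] 64.15774413429867
```

View pics/ly_s2.png

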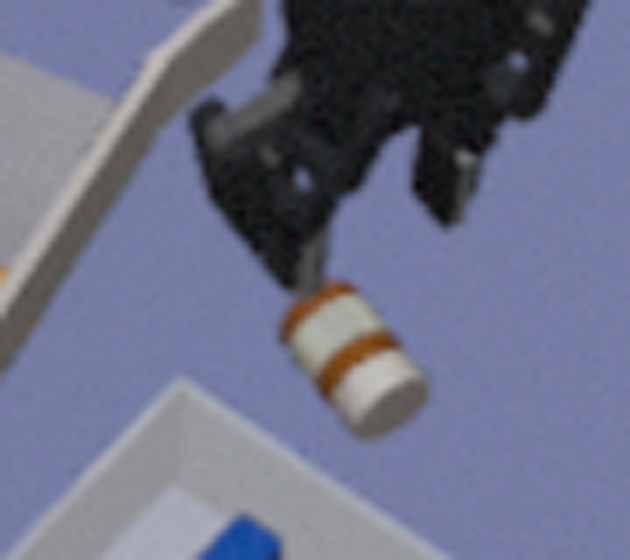

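>>> send_rows --deltas '[{"dp":[-0.072,0.032,-0.1],"rotation":[0,0,0]},{"dp":[-0.072,0.032,-0.3],"rotation":[0,0,0]},{"dp":[-0.072,0.032,-0.5],"rotation":[0,0,0]},{"dp":[-0.072,0.032,-0.6],"rotation":[0,0,0]},{"dp":[-0.072,0.032,-0.625],"rotation":[0,0,0]},{"dp":[-0.072,0.032,-0.625],"rotation":[0,0,0]},{"dp":[-0.072,0.032,-0.625],"rotation":[0,0,0]}]'

```text
clock: 26.95
position: [0.4194, -0.0095, -0.0122]
ee_rot: [0.001, 0.223, 0.975, 0.0]
contact_force: [0.0, 0.3, 1.1]
width: 0.0505
```

>>> send_rows --deltas '[{"dp":[0,0,0],"rotation":[0,0,0]},{"dp":[0,0,0],"rotation":[0,0,0]},{"dp":[0,0,0],"rotation":[0,0,0]},{"dp":[0,0,0],"rotation":[0,0,0]},{"dp":[0,0,0],"rotation":[0,0,0]}]' --fingers 1

```text
clock: 27.37
position: [0.4196, -0.0095, -0.0117]
ee_rot: [0.001, 0.223, 0.975, 0.0]
contact_force: [-0.9, 0.5, 6.7]
width: 0.0304
```

>>> send_rows --deltas '[{"dp":[0,0,0.25],"rotation":[0,0,0]},{"dp":[0,0,0.5],"rotation":[0,0,0]},{"dp":[0.05,0,0.75],"rotation":[0,0,0]},{"dp":[0.1,0,1.0],"rotation":[0,0,0]},{"dp":[0.1,0,1.0],"rotation":[0,0,0]},{"dp":[0.1,0,1.0],"rotation":[0,0,0]}]'

```text
clock: 27.87
position: [0.4322, -0.0096, 0.1091]
ee_rot: [0.003, 0.223, 0.975, 0.0]
contact_force: [-0.1, 0.5, -0.7]
width: 0.0304
```

>>> send_rows --deltas '[{"dp":[0,0,0],"rotation":[0.08,0.16,0]},{"dp":[0,0,0],"rotation":[0.16,0.34,0]},{"dp":[0,0,0],"rotation":[0.26,0.52,0]},{"dp":[0,0,0],"rotation":[0.367,0.753,0]},{"dp":[0,0,0],"rotation":[0.367,0.753,0]},{"dp":[0,0,0],"rotation":[0.367,0.753,0]}]'

```text
clock: 28.37
position: [0.43, -0.0096, 0.1046]
ee_rot: [-0.204, 0.218, 0.953, 0.047]
contact_force: [-0.3, -1.3, -0.4]
width: 0.0307
```

Run:
```python
from h import *
np.set_printoptions(precision=4,suppress=True)
st=monitor.get_state(); print(st["position"],st["ee_rot"],st["qpos"],st["width"])
d=eyes.get_image("side"); save(d,"tilt1.png",(260,150,420,290),5)
```

```text
[ 0.43   -0.0096  0.1046] [-0.2045  0.2184  0.953   0.0471] [-0.2563  0.3921  1.7162  0.0804  1.4493 -1.4031] 0.030722206913188423
```

View pics/tilt1.png

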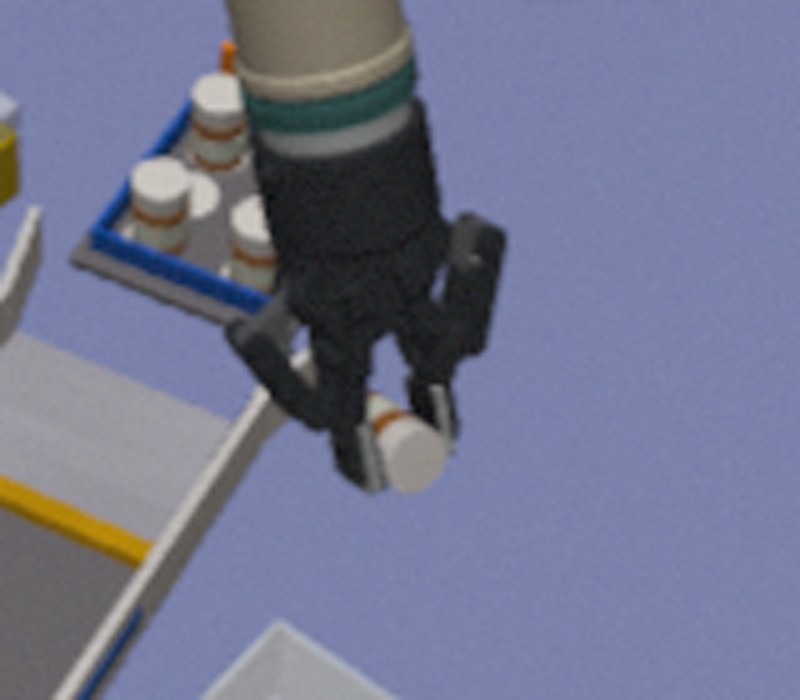

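>>> send_rows --deltas '[{"dp":[0,0,0],"rotation":[0.08,0.16,0]},{"dp":[0,0,0],"rotation":[0.16,0.34,0]},{"dp":[0,0,0],"rotation":[0.26,0.52,0]},{"dp":[0,0,0],"rotation":[0.367,0.753,0]},{"dp":[0,0,0],"rotation":[0.367,0.753,0]},{"dp":[0,0,0],"rotation":[0.367,0.753,0]}]'

```text
clock: 28.92
position: [0.4292, -0.0088, 0.1062]
ee_rot: [-0.397, 0.204, 0.89, 0.092]
contact_force: [-0.8, 0.4, -0.1]
width: 0.0307
```

>>> send_rows --deltas '[{"dp":[0,0,0],"rotation":[0.08,0.16,0]},{"dp":[0,0,0],"rotation":[0.16,0.34,0]},{"dp":[0,0,0],"rotation":[0.26,0.52,0]},{"dp":[0,0,0],"rotation":[0.367,0.753,0]},{"dp":[0,0,0],"rotation":[0.367,0.753,0]},{"dp":[0,0,0],"rotation":[0.367,0.753,0]},{"dp":[0,0,0],"rotation":[0.367,0.753,0]},{"dp":[0,0,0],"rotation":[0.367,0.753,0]}]'

```text
clock: 29.58
position: [0.4302, -0.0089, 0.1101]
ee_rot: [-0.57, 0.18, 0.791, 0.133]
contact_force: [-0.6, -0.7, 0.3]
width: 0.0307
```

```bash
cat > look.py <<'E'
from h import *
import sys
np.set_printoptions(precision=4,suppress=True)
st=monitor.get_state(); print(st["position"],st["ee_rot"],st["qpos"],st["width"],st["contact_force"])
n=sys.argv[1]; b=[int(x) for x in sys.argv[3:7]]
d=eyes.get_image(n); save(d,sys.argv[2],b,min(800/(b[2]-b[0]),600/(b[3]-b[1])))
E
python3 look.py side tilt2.png 230 130 430 280
```

```text
[ 0.4302 -0.0089  0.1101] [-0.5697  0.1802  0.7908  0.1328] [-0.3075  0.8698  1.3847  0.1629  2.1275 -1.443 ] 0.03074584054810015 [-0.5722 -0.6846  0.3365]
```

View pics/tilt2.png

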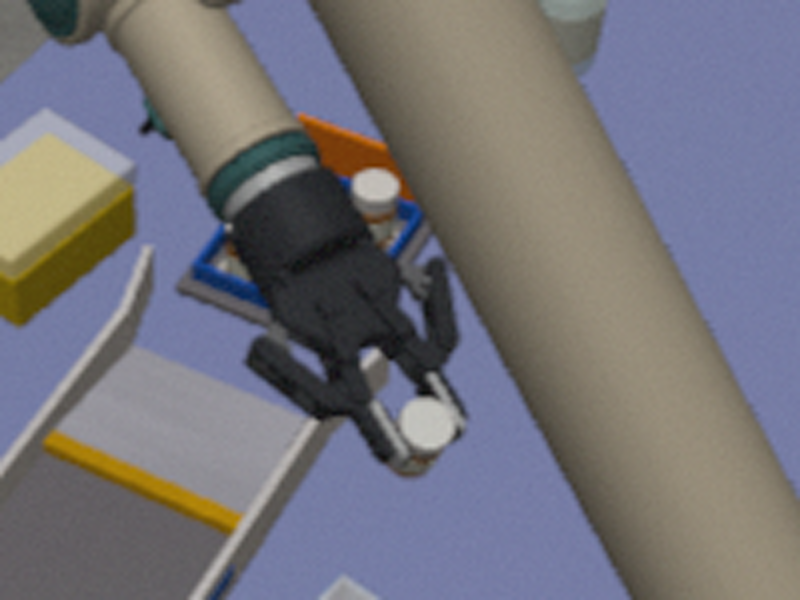

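The jar is nearly upright, but the wrist would come down over the tote and rail. I'll yaw so the hand reaches in from the −y side over empty bench.

>>> send_rows --deltas '[{"dp":[0,-0.1,0],"rotation":[0,0,-0.2]},{"dp":[0,-0.2,0],"rotation":[0,0,-0.4]},{"dp":[0,-0.2,0],"rotation":[0,0,-0.6]},{"dp":[0,-0.2,0],"rotation":[0,0,-0.745]},{"dp":[0,-0.2,0],"rotation":[0,0,-0.745]},{"dp":[0,-0.2,0],"rotation":[0,0,-0.745]}]'

```text
clock: 30.13
position: [0.4303, -0.0339, 0.1088]
ee_rot: [-0.536, 0.323, 0.743, 0.237]
contact_force: [0.6, 0.1, -0.6]
width: 0.0304
```

>>> send_rows --deltas '[{"dp":[0,-0.1,0],"rotation":[0,0,-0.2]},{"dp":[0,-0.2,0],"rotation":[0,0,-0.4]},{"dp":[0,-0.2,0],"rotation":[0,0,-0.6]},{"dp":[0,-0.2,0],"rotation":[0,0,-0.745]},{"dp":[0,-0.2,0],"rotation":[0,0,-0.745]},{"dp":[0,-0.2,0],"rotation":[0,0,-0.745]}]'

```text
clock: 30.63
position: [0.4306, -0.0569, 0.1078]
ee_rot: [-0.484, 0.454, 0.67, 0.332]
contact_force: [0.3, 0.8, 0.0]
width: 0.0306
```

>>> send_rows --deltas '[{"dp":[0,0,0],"rotation":[0,0,-0.2]},{"dp":[0,0,0],"rotation":[0,0,-0.4]},{"dp":[0,0,0],"rotation":[0,0,-0.6]},{"dp":[0,0,0],"rotation":[0,0,-0.745]},{"dp":[0,0,0],"rotation":[0,0,-0.745]},{"dp":[0,0,0],"rotation":[0,0,-0.745]},{"dp":[0,0,0],"rotation":[0,0,-0.745]}]'

```text
clock: 31.22
position: [0.4316, -0.057, 0.107]
ee_rot: [-0.414, 0.57, 0.575, 0.416]
contact_force: [-0.1, 0.3, -0.1]
width: 0.0306
```

```bash
python3 look.py side tilt3.png 260 80 480 280; python3 look.py top tilt3t.png 200 150 440 340
```

```text
[ 0.4316 -0.057   0.107 ] [-0.4144  0.5697  0.5751  0.4158] [-0.8841  0.7214  1.8359  0.6523  1.7187 -1.2172] 0.03059889950281522 [-0.0559  0.2829 -0.15  ]
[ 0.4316 -0.057   0.1068] [-0.4145  0.5698  0.5751  0.4158] [-0.8841  0.7217  1.8359  0.6522  1.7185 -1.2171] 0.030415892360936753 [-0.2783  0.6178 -0.1944]
```

View pics/tilt3.png

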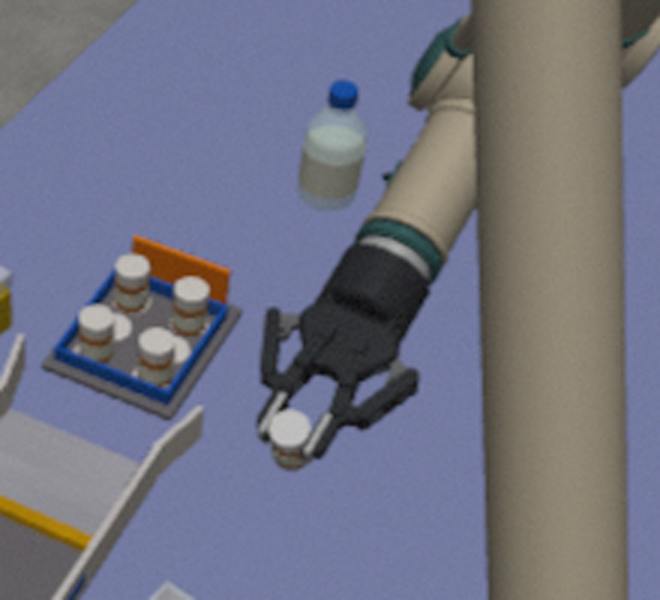

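View pics/tilt3t.png

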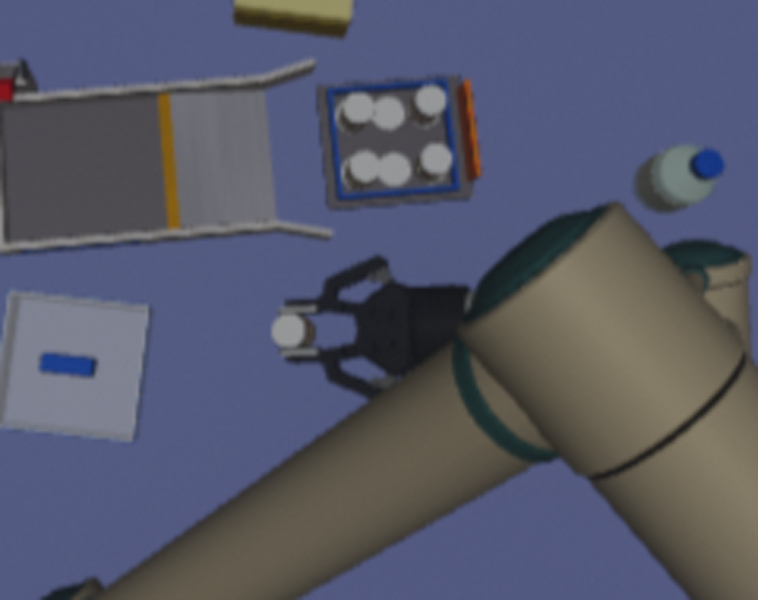

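Run:
```python
from h import *
np.set_printoptions(precision=3,suppress=True)
for n in ("top","side"):
    d=eyes.get_image(n); W=cloud(d)
    m=(W[...,2]>.05)&(W[...,0]>.44)&(W[...,0]<.7)&(W[...,1]<-.30)&(W[...,1]>-.6)
    P=W[m]
    for x in np.arange(.44,.64,.03):
        for y in np.arange(-.56,-.32,.03):
            q=P[(P[:,0]>=x)&(P[:,0]<x+.03)&(P[:,1]>=y)&(P[:,1]<y+.03)]
            if len(q)>5: print(n,"%.2f %.2f"%(x,y),len(q),"z %.3f..%.3f"%(q[:,2].min(),q[:,2].max()))
```

```text
top 0.44 -0.47 22 z 0.253..0.271
top 0.44 -0.44 116 z 0.261..0.285
top 0.44 -0.41 58 z 0.271..0.323
top 0.47 -0.47 17 z 0.245..0.274
top 0.47 -0.44 101 z 0.227..0.282
top 0.47 -0.41 93 z 0.233..0.287
top 0.53 -0.50 25 z 0.050..0.091
top 0.53 -0.47 12 z 0.052..0.078
top 0.56 -0.50 91 z 0.082..0.134
top 0.56 -0.47 149 z 0.051..0.131
top 0.59 -0.50 32 z 0.081..0.132
top 0.59 -0.47 59 z 0.052..0.129
side 0.44 -0.41 150 z 0.228..0.301
side 0.44 -0.38 209 z 0.213..0.327
side 0.44 -0.35 85 z 0.194..0.239
side 0.44 -0.32 61 z 0.188..0.230
side 0.47 -0.44 22 z 0.241..0.282
side 0.47 -0.41 94 z 0.210..0.285
side 0.47 -0.38 66 z 0.220..0.268
side 0.53 -0.50 32 z 0.053..0.092
side 0.53 -0.47 24 z 0.051..0.084
side 0.56 -0.50 94 z 0.086..0.135
side 0.56 -0.47 228 z 0.050..0.135
side 0.59 -0.50 29 z 0.081..0.136
side 0.59 -0.47 86 z 0.051..0.133
```

>>> send_rows --deltas '[{"dp":[-0.15,0.08,-0.1],"rotation":[0,0,0]},{"dp":[-0.33,0.17,-0.2],"rotation":[0,0,0]},{"dp":[-0.33,0.17,-0.35],"rotation":[0,0,0]},{"dp":[-0.33,0.17,-0.5],"rotation":[0,0,0]},{"dp":[-0.33,0.17,-0.58],"rotation":[0,0,0]},{"dp":[-0.33,0.17,-0.58],"rotation":[0,0,0]},{"dp":[-0.33,0.17,-0.58],"rotation":[0,0,0]}]'

```text
clock: 32.0
position: [0.3911, -0.0369, 0.0376]
ee_rot: [-0.415, 0.571, 0.573, 0.417]
contact_force: [-1.2, -0.6, -0.4]
width: 0.0305
```

```bash
python3 look.py side tilt4.png 300 130 440 250
```

```text
[ 0.3911 -0.0369  0.0376] [-0.4152  0.5705  0.5731  0.4167] [-0.9191  0.8142  1.9566  0.6148  1.5579 -1.3534] 0.030503455968154555 [-1.1568 -0.6231 -0.4317]
```

View pics/tilt4.png

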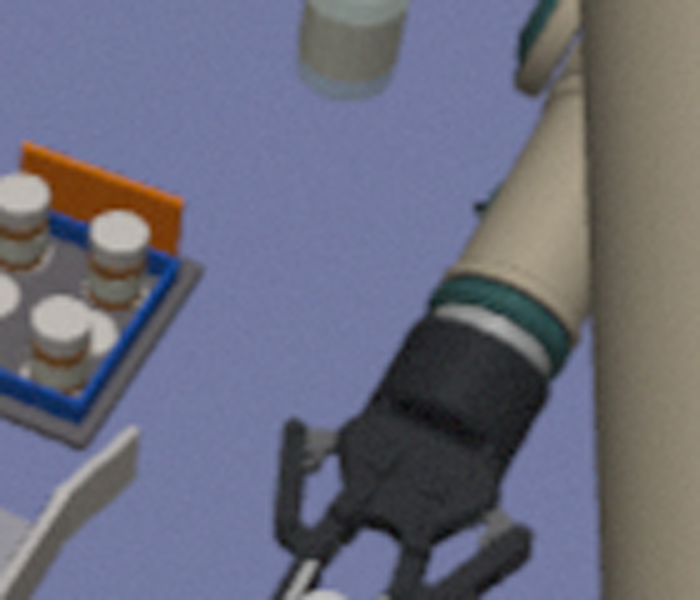

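>>> send_rows --deltas '[{"dp":[0,0,-0.02],"rotation":[0,0,0]},{"dp":[0,0,-0.04],"rotation":[0,0,0]},{"dp":[0,0,-0.06],"rotation":[0,0,0]},{"dp":[0,0,-0.08],"rotation":[0,0,0]},{"dp":[0,0,-0.08],"rotation":[0,0,0]}]'

```text
clock: 32.47
position: [0.3908, -0.0369, 0.0277]
ee_rot: [-0.415, 0.571, 0.573, 0.416]
contact_force: [-0.2, -0.1, -0.1]
width: 0.0311
```

```bash
python3 look.py side tilt5.png 320 180 440 270
```

```text
[ 0.3908 -0.0369  0.0277] [-0.4146  0.571   0.5733  0.4164] [-0.9198  0.8309  1.9583  0.6147  1.5414 -1.3641] 0.03109572430765449 [-0.1618 -0.1051 -0.0586]
```

View pics/tilt5.png

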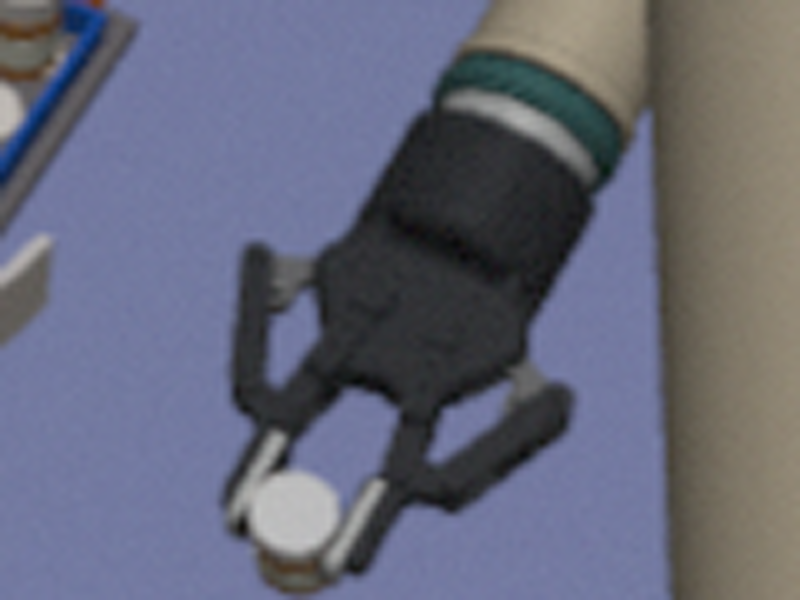

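>>> send_rows --deltas '[{"dp":[0,0,-0.01],"rotation":[0,0,0]},{"dp":[0,0,-0.02],"rotation":[0,0,0]},{"dp":[0,0,-0.03],"rotation":[0,0,0]},{"dp":[0,0,-0.03],"rotation":[0,0,0]}]'

```text
clock: 32.85
position: [0.3909, -0.0365, 0.0265]
ee_rot: [-0.416, 0.57, 0.572, 0.418]
contact_force: [-0.4, -3.6, 7.5]
width: 0.0308
```

Run:
```python
from h import *
np.set_printoptions(precision=4,suppress=True)
d=eyes.get_image("side"); W=cloud(d); H=hsv(d)
u,v=320+295/6.67,180+515/6.67
m=np.zeros(W.shape[:2],bool); m[int(v)-7:int(v)+7,int(u)-8:int(u)+8]=1
m&=(H[...,1]<60)&(H[...,2]>140)
P=W[m]; c=P.mean(0); U,S,V=np.linalg.svd(P-c); print(len(P),c,V[2],P[:,2].min(),P[:,2].max())
print(monitor.get_state()["position"],monitor.get_state()["contact_force"])
```

```text
Traceback (most recent call last):
numpy.linalg.LinAlgError: SVD did not converge
```

The jar's bottom edge touched the bench as predicted. Releasing.

>>> send_rows --deltas '[{"dp":[0,0,0],"rotation":[0,0,0]},{"dp":[0,0,0],"rotation":[0,0,0]},{"dp":[0,0,0],"rotation":[0,0,0]},{"dp":[0,0,0],"rotation":[0,0,0]},{"dp":[0,0,0],"rotation":[0,0,0]}]' --fingers -0.3

```text
clock: 33.32
position: [0.3908, -0.0368, 0.0242]
ee_rot: [-0.415, 0.571, 0.573, 0.416]
contact_force: [-0.9, 0.0, -0.2]
width: 0.0556
```

```bash
python3 look.py side tilt6.png 320 180 440 270
```

```text
[ 0.3908 -0.0368  0.0242] [-0.4147  0.571   0.5733  0.4164] [-0.9196  0.8373  1.9585  0.6148  1.5362 -1.3678] 0.05564862098886937 [-0.9262  0.04   -0.2294]
```

View pics/tilt6.png

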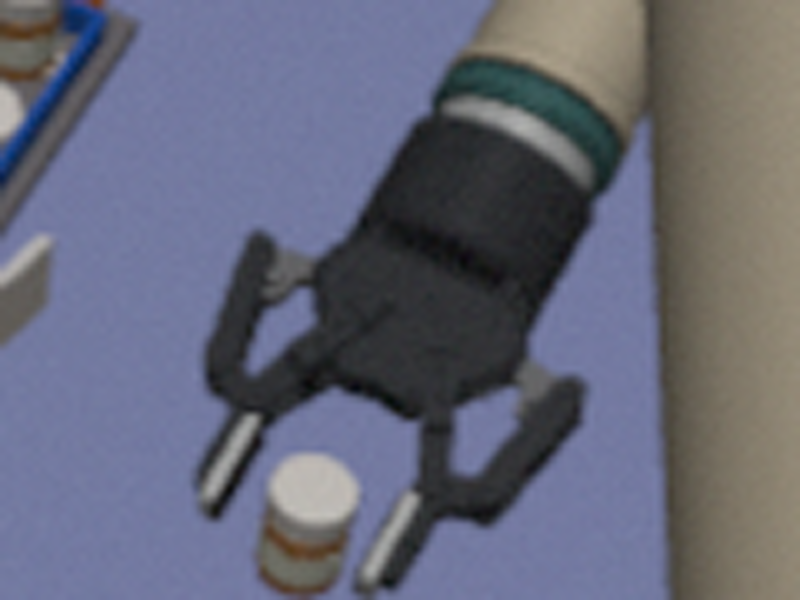

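It stands upright. I'll back out along −y and bring the tool vertical again.

>>> send_rows --deltas '[{"dp":[0,-0.2,0.06],"rotation":[0,0,0]},{"dp":[0,-0.4,0.12],"rotation":[0,0,0]},{"dp":[0,-0.65,0.2],"rotation":[0,0,0]},{"dp":[0,-0.65,0.45],"rotation":[0,0,0]},{"dp":[0,-0.65,0.75],"rotation":[0,0,0]},{"dp":[0,-0.65,1.0],"rotation":[0,0,0]},{"dp":[0,-0.65,1.0],"rotation":[0,0,0]}]'

```text
clock: 33.95
position: [0.3914, -0.1154, 0.1483]
ee_rot: [-0.413, 0.57, 0.575, 0.417]
contact_force: [-0.1, 0.7, -0.2]
width: 0.0555
```

>>> send_rows --deltas '[{"dp":[0,0,0],"rotation":[-0.2,0,0]},{"dp":[0,0,0],"rotation":[-0.45,0,0]},{"dp":[0,0,0],"rotation":[-0.65,0,0]},{"dp":[0,0,0],"rotation":[-0.838,0,0]},{"dp":[0,0,0],"rotation":[-0.838,0,0]}]'

```text
clock: 34.37
position: [0.3908, -0.1133, 0.1467]
ee_rot: [-0.284, 0.644, 0.649, 0.287]
contact_force: [-0.1, 0.7, 0.4]
width: 0.0557
```

>>> send_rows --deltas '[{"dp":[0,0,0],"rotation":[-0.2,0,0]},{"dp":[0,0,0],"rotation":[-0.45,0,0]},{"dp":[0,0,0],"rotation":[-0.65,0,0]},{"dp":[0,0,0],"rotation":[-0.838,0,0]},{"dp":[0,0,0],"rotation":[-0.838,0,0]}]'

```text
clock: 34.78
position: [0.3902, -0.1123, 0.1452]
ee_rot: [-0.146, 0.689, 0.694, 0.147]
contact_force: [0.1, 0.1, 0.4]
width: 0.0557
```

>>> send_rows --deltas '[{"dp":[0,0,0],"rotation":[-0.2,0,0]},{"dp":[0,0,0],"rotation":[-0.45,0,0]},{"dp":[0,0,0],"rotation":[-0.65,0,0]},{"dp":[0,0,0],"rotation":[-0.838,0,0]},{"dp":[0,0,0],"rotation":[-0.838,0,0]},{"dp":[0,0,0],"rotation":[-0.838,0,0]},{"dp":[0,0,0],"rotation":[-0.838,0,0]}]'

```text
clock: 35.37
position: [0.3908, -0.1154, 0.1432]
ee_rot: [-0.002, 0.706, 0.709, -0.0]
contact_force: [0.2, -0.4, 0.0]
width: 0.0552
```

```bash
python3 jl.py f
python3 - <<'E'
from h import *
from scipy.spatial.transform import Rotation as R
q=monitor.get_state()["ee_rot"]; r=R.from_quat([q[1],q[2],q[3],q[0]]); print(r.as_matrix().round(4))
E
```

```text
[ 0.3908 -0.1154  0.1432] [-0.0018  0.7057  0.7086 -0.0001]
top 39 [ 0.3918 -0.0675  0.0477] [ 0.3918 -0.0675]
side 125 [ 0.3898 -0.0733  0.0488] [ 0.39   -0.0739]
[[-0.002   1.     -0.0018]
 [ 1.      0.002   0.0015]
 [ 0.0015 -0.0018 -1.    ]]
```

View pics/jside_f.png

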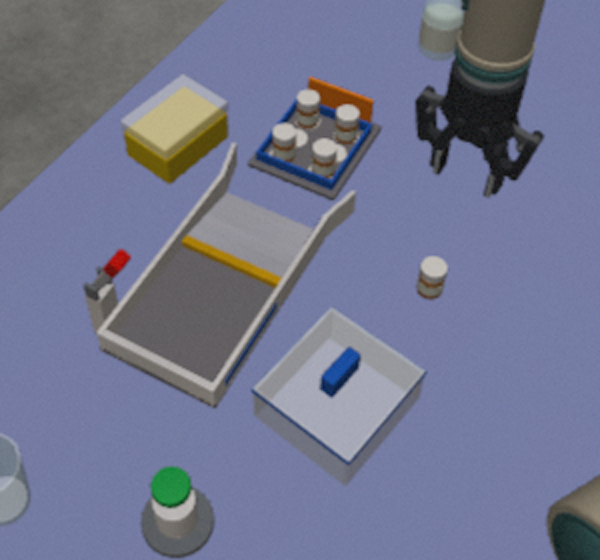

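>>> send_rows --deltas '[{"dp":[-0.006,0.2,-0.1],"rotation":[0,0,0.1]},{"dp":[-0.006,0.346,-0.3],"rotation":[0,0,0.16]},{"dp":[-0.006,0.346,-0.55],"rotation":[0,0,0.16]},{"dp":[-0.006,0.346,-0.55],"rotation":[0,0,0.16]},{"dp":[-0.006,0.346,-0.55],"rotation":[0,0,0.16]}]'

```text
clock: 35.88
position: [0.3891, -0.074, 0.0773]
ee_rot: [-0.002, 0.677, 0.736, -0.001]
contact_force: [-1.3, -0.2, -0.1]
width: 0.0559
```

>>> send_rows --deltas '[{"dp":[0,0,-0.25],"rotation":[0,0,0]},{"dp":[0,0,-0.5],"rotation":[0,0,0]},{"dp":[0,0,-0.595],"rotation":[0,0,0]},{"dp":[0,0,-0.595],"rotation":[0,0,0]},{"dp":[0,0,-0.595],"rotation":[0,0,0]}]'

```text
clock: 36.3
position: [0.3913, -0.0746, 0.0077]
ee_rot: [0.001, 0.677, 0.736, 0.0]
contact_force: [0.6, 0.3, -0.4]
width: 0.0552
```

>>> send_rows --deltas '[{"dp":[0,0,0],"rotation":[0,0,0]},{"dp":[0,0,0],"rotation":[0,0,0]},{"dp":[0,0,0],"rotation":[0,0,0]},{"dp":[0,0,0],"rotation":[0,0,0]},{"dp":[0,0,0],"rotation":[0,0,0]}]' --fingers 1

```text
clock: 36.72
position: [0.3917, -0.0743, 0.0086]
ee_rot: [0.002, 0.677, 0.736, 0.0]
contact_force: [-0.1, -0.5, 6.9]
width: 0.0307
```

>>> send_rows --deltas '[{"dp":[0,0,0.25],"rotation":[0,0,0]},{"dp":[0,0,0.5],"rotation":[0,0,0]},{"dp":[0.2,-0.12,0.72],"rotation":[0,0,0]},{"dp":[0.45,-0.26,0.72],"rotation":[0,0,0]},{"dp":[0.7,-0.4,0.72],"rotation":[0,0,0]},{"dp":[0.875,-0.52,0.72],"rotation":[0,0,0]},{"dp":[0.875,-0.52,0.72],"rotation":[0,0,0]},{"dp":[0.875,-0.52,0.72],"rotation":[0,0,0]}]'

```text
clock: 37.38
position: [0.4962, -0.1365, 0.094]
ee_rot: [0.001, 0.677, 0.736, 0.0]
contact_force: [-0.4, 1.4, -1.2]
width: 0.0307
```

```bash
cat > jt.py <<'E'
from meas import *
tp=np.array([.6315,-.197]); a=1.642
ex=np.array([np.cos(a),np.sin(a)]); ey=np.array([-ex[1],ex[0]])
print(monitor.get_state()["position"],monitor.get_state()["width"])
for n in ("top","side"):
    d=eyes.get_image(n); W=cloud(d); H=hsv(d)
    m=(H[...,1]<70)&(H[...,2]>110)&(W[...,2]>.050)&(W[...,2]<.062)&(W[...,0]>.56)&(W[...,0]<.70)&(W[...,1]>-.29)&(W[...,1]<-.13)
    k,l,s,c=cv2.connectedComponentsWithStats(m.astype(np.uint8))
    for i in range(1,k):
        if s[i,4]<20: continue
        p=ray(d,*c[i],.056)[:2]; print(n,s[i,4],p,"tote",(p-tp)@ex,(p-tp)@ey)
E
python3 jt.py
```

```text
[ 0.4962 -0.1365  0.094 ] 0.03066668376454136
top 64 [ 0.6648 -0.2313] tote -0.03653902193596457 -0.030763363949475687
top 44 [ 0.6604 -0.1578] tote 0.03707135754687654 -0.031625240856465314
side 81 [ 0.6646 -0.2317] tote -0.036970210476552155 -0.030531547499493758
side 29 [ 0.6097 -0.2277] tote -0.02908328405713196 0.023880031249132492
side 93 [ 0.6564 -0.1589] tote 0.036213415708887225 -0.027508717011118698
side 100 [ 0.5965 -0.1634] tote 0.036042054301723976 0.03249156166816304
```

>>> send_rows --deltas '[{"dp":[0.22,-0.13,0],"rotation":[0,0,0]},{"dp":[0.44,-0.26,0],"rotation":[0,0,0]},{"dp":[0.66,-0.39,0],"rotation":[0,0,0]},{"dp":[0.878,-0.52,0],"rotation":[0,0,0]},{"dp":[0.878,-0.52,0],"rotation":[0,0,0]},{"dp":[0.878,-0.52,0],"rotation":[0,0,0]},{"dp":[0.878,-0.52,0],"rotation":[0,0,0]},{"dp":[0.878,-0.52,0],"rotation":[0,0,0]}]'

```text
clock: 38.15
position: [0.5985, -0.1969, 0.0933]
ee_rot: [-0.001, 0.677, 0.736, -0.0]
contact_force: [0.6, 0.4, 0.1]
width: 0.0311
```

```bash
python3 jt.py; python3 look.py side p5.png 260 120 360 220
```

```text
[ 0.5985 -0.1969  0.0933] 0.03105152862475583
top 68 [ 0.6561 -0.1579] tote 0.037243972707513825 -0.02735771498647933
side 82 [ 0.6646 -0.2315] tote -0.03677643164495867 -0.030541335813056663
side 26 [ 0.5947 -0.2372] tote -0.037511108813287584 0.0395572166067289
side 91 [ 0.6566 -0.1589] tote 0.036176316440925574 -0.02774923003002136
side 99 [ 0.5965 -0.1633] tote 0.03610236927031959 0.032500613366705955
[ 0.5992 -0.1972  0.0936] [-0.0002  0.6766  0.7364 -0.0002] [-0.4281  0.4439  1.5607 -0.0003  1.1375 -0.5125] 0.030699191779330774 [ 0.2712 -0.7495  0.2741]
```

View pics/p5.png

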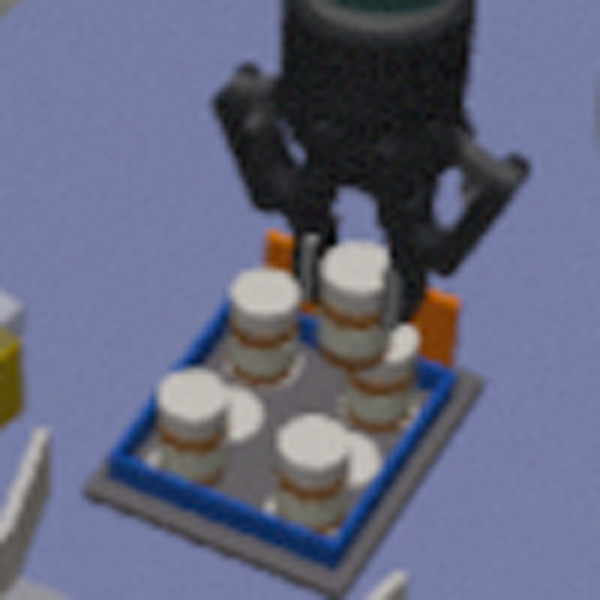

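>>> send_rows --deltas '[{"dp":[0.012,-0.016,-0.2],"rotation":[0,0,0]},{"dp":[0.012,-0.016,-0.4],"rotation":[0,0,0]},{"dp":[0.012,-0.016,-0.55],"rotation":[0,0,0]},{"dp":[0.012,-0.016,-0.62],"rotation":[0,0,0]},{"dp":[0.012,-0.016,-0.645],"rotation":[0,0,0]},{"dp":[0.012,-0.016,-0.645],"rotation":[0,0,0]},{"dp":[0.012,-0.016,-0.645],"rotation":[0,0,0]}]'

```text
clock: 38.88
position: [0.6022, -0.2001, 0.0167]
ee_rot: [0.001, 0.677, 0.736, 0.0]
contact_force: [0.4, -0.4, -0.0]
width: 0.0308
```

>>> send_rows --deltas '[{"dp":[0,0,0],"rotation":[0,0,0]},{"dp":[0,0,0],"rotation":[0,0,0]},{"dp":[0,0,0],"rotation":[0,0,0]},{"dp":[0,0,0],"rotation":[0,0,0]}]' --fingers -0.06

```text
clock: 39.22
position: [0.6021, -0.2002, 0.0161]
ee_rot: [0.0, 0.677, 0.736, 0.0]
contact_force: [-0.2, 0.7, 0.6]
width: 0.0455
```

>>> send_rows --deltas '[{"dp":[0,0,0.2],"rotation":[0,0,0]},{"dp":[0,0,0.45],"rotation":[0,0,0]},{"dp":[-0.2,0.2,0.7],"rotation":[0,0,0]},{"dp":[-0.45,0.45,1.0],"rotation":[0,0,0]},{"dp":[-0.7,0.7,1.0],"rotation":[0,0,0]},{"dp":[-0.95,0.95,1.0],"rotation":[0,0,0]},{"dp":[-0.95,0.95,1.0],"rotation":[0,0,0]}]'

```text
clock: 39.8
position: [0.4833, -0.0826, 0.1367]
ee_rot: [-0.001, 0.676, 0.737, -0.0]
contact_force: [-1.2, 0.3, -0.7]
width: 0.0456
```

```bash
python3 jt.py; python3 tl.py b;python3 look.py side p6.png 170 120 420 320
```

```text
[ 0.4833 -0.0826  0.1367] 0.045625294243279546
top 64 [ 0.6647 -0.2313] tote -0.03653359245097447 -0.030712594368793714
top 69 [ 0.6561 -0.1581] tote 0.03706606284899474 -0.02729593222061502
top 40 [ 0.6066 -0.2014] tote -0.0026178623487518884 0.025119097929894984
top 61 [ 0.6059 -0.2353] tote -0.036380995514289534 0.02826556423222059
side 81 [ 0.6646 -0.2316] tote -0.03691053304565818 -0.030538639213381468
side 94 [ 0.6562 -0.1589] tote 0.036207152829247705 -0.027389320941033152
side 130 [ 0.5992 -0.1702] tote 0.029028966572251586 0.030274559392471447
top [ 0.6312 -0.1956  1.6364] 0.38294065
side [ 0.6307 -0.1915  1.6672] 0.52452356
both [ 0.6309 -0.1946  1.6456] 0.43377554
[ 0.4889 -0.0865  0.1364] [0.0015 0.6765 0.7365 0.0002] [-0.3147  0.2177  1.7963 -0.0009  1.1246 -0.3992] 0.045072428982146036 [ 0.005  -0.0531  0.0388]
```

View pics/p6.png

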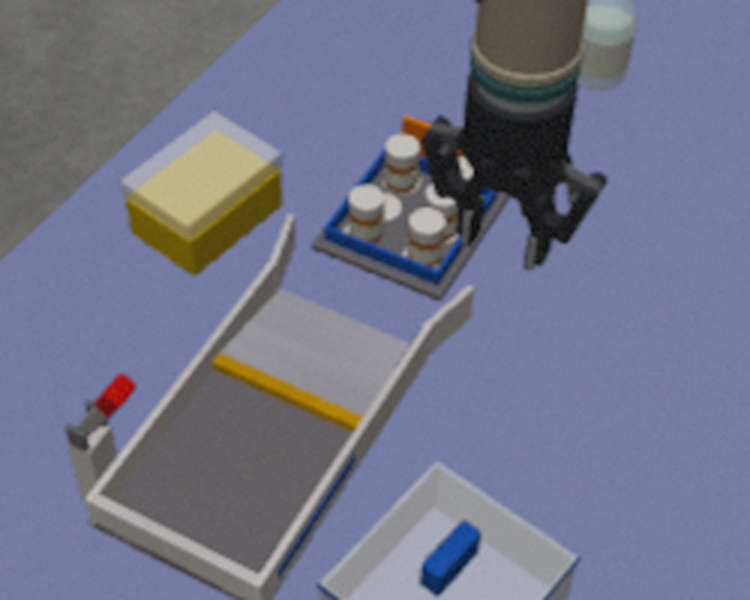

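View pics/tot_b.png

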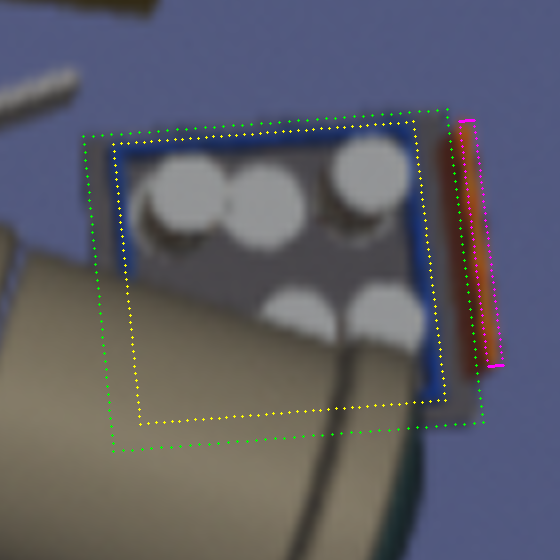

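All five jars are standing in the tray. Now the hood.

>>> send_rows --deltas '[{"dp":[-0.12,0.3,0],"rotation":[0,0,-0.1]},{"dp":[-0.24,0.6,0],"rotation":[0,0,-0.2]},{"dp":[-0.36,0.9,0],"rotation":[0,0,-0.2]},{"dp":[-0.36,0.9,0],"rotation":[0,0,-0.2]}]'

```text
clock: 40.38
position: [0.4423, 0.0262, 0.1352]
ee_rot: [-0.002, 0.712, 0.702, -0.0]
contact_force: [-0.5, -0.1, -0.1]
width: 0.0453
```

>>> send_rows --deltas '[{"dp":[-0.12,0.3,0],"rotation":[0,0,-0.1]},{"dp":[-0.24,0.6,0],"rotation":[0,0,-0.205]},{"dp":[-0.36,0.89,0],"rotation":[0,0,-0.205]},{"dp":[-0.36,0.89,0],"rotation":[0,0,-0.205]},{"dp":[-0.36,0.89,0],"rotation":[0,0,-0.205]},{"dp":[-0.36,0.89,0],"rotation":[0,0,-0.205]}]'

```text
clock: 40.88
position: [0.4032, 0.1281, 0.1358]
ee_rot: [0.001, 0.748, 0.664, -0.0]
contact_force: [0.0, -0.5, -0.0]
width: 0.0454
```

```bash
python3 look.py side h1.png 260 230 380 360
python3 - <<'E'
from ov import *
t=eyes.get_image("top"); s=eyes.get_image("side")
for nm,ds in (("top",[t]),("side",[s]),("both",[t,s])): print(nm,hood_fit(ds,[.4025,.128,1.455],rng=(.008,.008,.08)))
q=monitor.get_state()["ee_rot"]; print(np.degrees(2*np.arctan2(q[2],q[1]))-90)
E
```

```text
[0.4032 0.1281 0.1358] [ 0.0009  0.7475  0.6642 -0.    ] [ 0.1443  0.1122  1.9346 -0.0017  1.0939  0.2629] 0.045353073890973115 [ 0.0163 -0.4682 -0.0242]
top (array([0.4157, 0.1412, 1.587 ]), np.float32(0.0))
side (array([0.4019, 0.1304, 1.4874]), np.float32(0.7888307))
both (array([0.4019, 0.1304, 1.4874]), np.float32(0.39441535))
-6.907321796895673
```

View pics/h1.png

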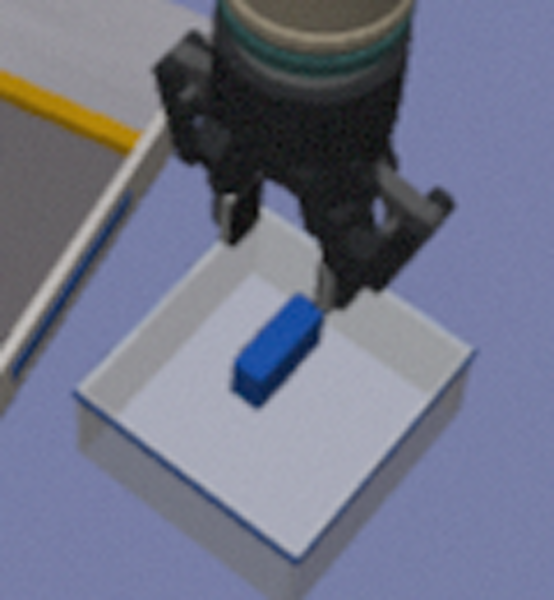

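>>> send_rows --deltas '[{"dp":[-0.006,0.006,-0.2],"rotation":[0,0,0]},{"dp":[-0.006,0.006,-0.4],"rotation":[0,0,0]},{"dp":[-0.006,0.006,-0.6],"rotation":[0,0,0]},{"dp":[-0.006,0.006,-0.7],"rotation":[0,0,0]},{"dp":[-0.006,0.006,-0.715],"rotation":[0,0,0]},{"dp":[-0.006,0.006,-0.715],"rotation":[0,0,0]},{"dp":[-0.006,0.006,-0.715],"rotation":[0,0,0]}]'

```text
clock: 41.62
position: [0.402, 0.1289, 0.0507]
ee_rot: [0.001, 0.748, 0.664, 0.0]
contact_force: [0.2, 0.8, 0.8]
width: 0.0454
```

>>> send_rows --deltas '[{"dp":[0,0,0],"rotation":[0,0,0]},{"dp":[0,0,0],"rotation":[0,0,0]},{"dp":[0,0,0],"rotation":[0,0,0]},{"dp":[0,0,0],"rotation":[0,0,0]},{"dp":[0,0,0],"rotation":[0,0,0]},{"dp":[0,0,0],"rotation":[0,0,0]}]' --fingers 1 --grip_force 70

```text
clock: 42.12
position: [0.4024, 0.1295, 0.0513]
ee_rot: [0.001, 0.748, 0.664, 0.001]
contact_force: [1.4, -1.2, 7.1]
width: 0.0169
```

>>> send_rows --deltas '[{"dp":[0,0,0.1],"rotation":[0,0,0]},{"dp":[0,0,0.3],"rotation":[0,0,0]},{"dp":[0,0,0.5],"rotation":[0,0,0]},{"dp":[0,0,0.7],"rotation":[0,0,0]},{"dp":[0,0,0.9],"rotation":[0,0,0]},{"dp":[0,0,0.9],"rotation":[0,0,0]}]'

```text
clock: 42.62
position: [0.4035, 0.1301, 0.1621]
ee_rot: [0.003, 0.748, 0.664, 0.004]
contact_force: [0.6, -0.8, -1.5]
width: 0.0168
```

>>> send_rows --deltas '[{"dp":[0.1,-0.2,0],"rotation":[0,0,0.1]},{"dp":[0.25,-0.4,0],"rotation":[0,0,0.2]},{"dp":[0.4,-0.6,0],"rotation":[0,0,0.2]},{"dp":[0.55,-0.8,0],"rotation":[0,0,0.2]},{"dp":[0.65,-0.95,0],"rotation":[0,0,0.2]},{"dp":[0.65,-0.95,0],"rotation":[0,0,0.2]}]'

```text
clock: 43.12
position: [0.4811, 0.0122, 0.157]
ee_rot: [0.001, 0.715, 0.7, -0.0]
contact_force: [0.7, 0.7, -0.6]
width: 0.0171
```

>>> send_rows --deltas '[{"dp":[0.1,-0.2,0],"rotation":[0,0,0.1]},{"dp":[0.25,-0.4,0],"rotation":[0,0,0.2]},{"dp":[0.4,-0.6,0],"rotation":[0,0,0.2]},{"dp":[0.55,-0.8,0],"rotation":[0,0,0.2]},{"dp":[0.65,-0.95,0],"rotation":[0,0,0.2]},{"dp":[0.65,-0.95,0],"rotation":[0,0,0.2]}]'

```text
clock: 43.62
position: [0.5589, -0.1016, 0.1567]
ee_rot: [0.001, 0.678, 0.735, -0.0]
contact_force: [0.3, 0.7, -0.9]
width: 0.0167
```

```bash
python3 look.py side h2.png 200 80 420 260; python3 look.py top h2t.png 180 140 420 320; python3 tl.py c
```

```text
[ 0.5589 -0.1016  0.1567] [ 0.0011  0.6785  0.7346 -0.0005] [-0.3011  0.3037  1.6165 -0.0019  1.2198 -0.3799] 0.016692441395543805 [ 0.2918  0.7246 -0.8615]
[ 0.5569 -0.0995  0.1565] [-0.0007  0.6784  0.7347 -0.0005] [-0.2995  0.3021  1.6192 -0.0003  1.2219 -0.3791] 0.01662896716159304 [-0.5288 -0.3743 -1.4088]
top [ 0.6315 -0.1949  1.661 ] 0.14930728
side [ 0.6244 -0.1967  1.6474] 0.08809979
both [ 0.6319 -0.1955  1.6523] 0.11548038
```

View pics/h2.png

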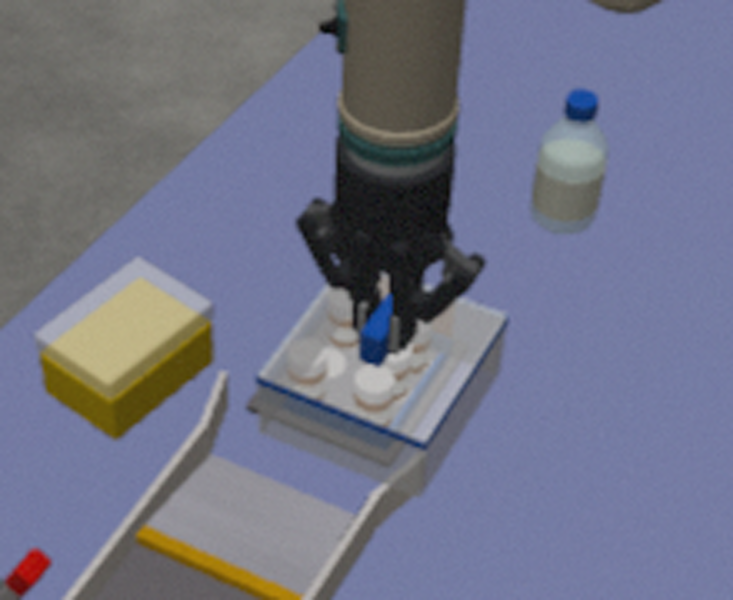

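View pics/h2t.png

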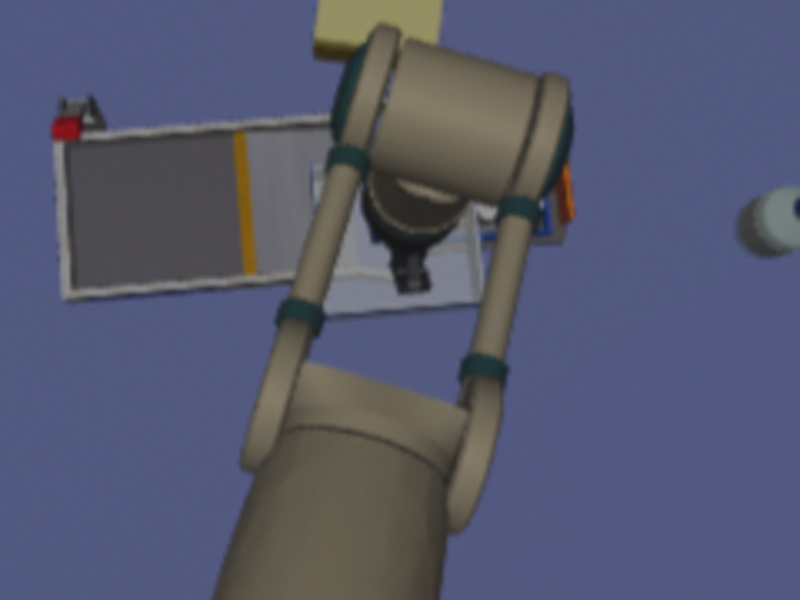

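```bash
cat > ho.py <<'E'
from ov import *
import sys
st=monitor.get_state(); p=st["position"]; q=st["ee_rot"]
a=2*np.arctan2(q[2],q[1]); dx,dy=float(sys.argv[2]),float(sys.argv[3])
print(p,a,st["contact_force"],st["width"])
z0=p[2]-.0510
d=eyes.get_image("side")
it=hooditems([p[0]+dx,p[1]+dy,a],z0)
b=[int(x) for x in sys.argv[4:8]]
overlay(d,sys.argv[1],it,b,600/(b[3]-b[1]))
E
python3 ho.py h3.png 0 0 250 150 370 240
```

```text
[ 0.5553 -0.0972  0.1571] 1.6528916194774868 [-0.5531  0.0486 -1.9259] 0.01702783927679172
```

View pics/h3.png

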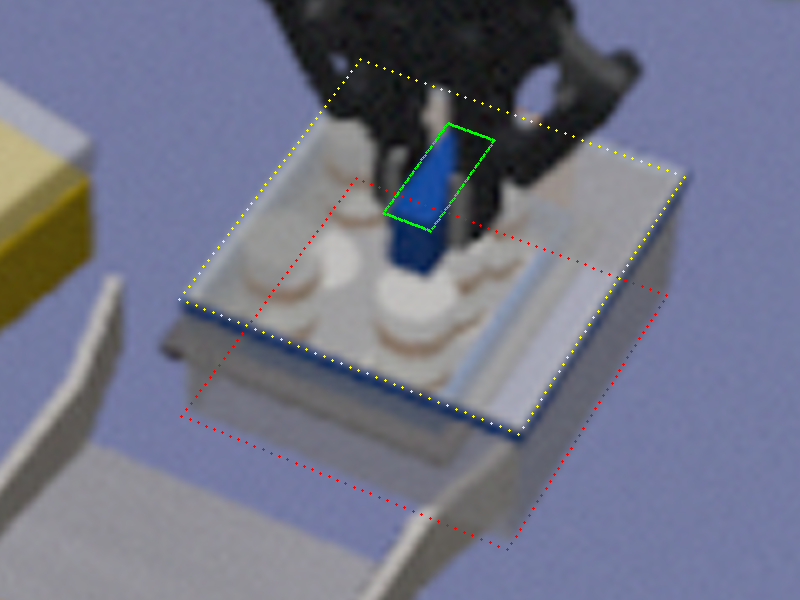

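>>> send_rows --deltas '[{"dp":[0.15,-0.2,0],"rotation":[0,0,0]},{"dp":[0.3,-0.4,0],"rotation":[0,0,0]},{"dp":[0.45,-0.6,0],"rotation":[0,0,0]},{"dp":[0.58,-0.76,0],"rotation":[0,0,0]},{"dp":[0.635,-0.832,0],"rotation":[0,0,0]},{"dp":[0.635,-0.832,0],"rotation":[0,0,0]},{"dp":[0.635,-0.832,0],"rotation":[0,0,0]},{"dp":[0.635,-0.832,0],"rotation":[0,0,0]},{"dp":[0.635,-0.832,0],"rotation":[0,0,0]}]'

```text
clock: 44.62
position: [0.6319, -0.1966, 0.1583]
ee_rot: [-0.0, 0.677, 0.736, -0.0]
contact_force: [0.5, -1.0, -1.5]
width: 0.0165
```

```bash
python3 ho.py h4.png 0 0 260 120 370 220
```

```text
[ 0.6319 -0.1966  0.1583] 1.6536354247851202 [ 0.4735 -1.0244 -1.4887] 0.016496275471676754
```

View pics/h4.png

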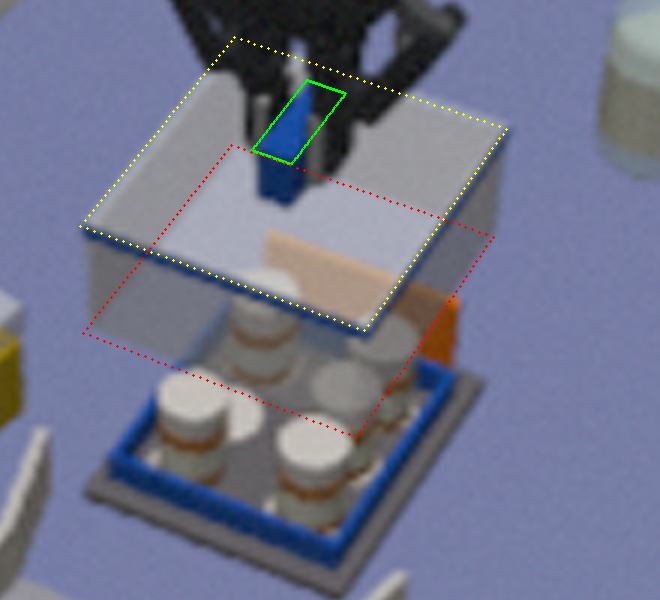

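>>> send_rows --deltas '[{"dp":[0,-0.014,-0.1],"rotation":[0,0,0]},{"dp":[0,-0.014,-0.25],"rotation":[0,0,0]},{"dp":[0,-0.014,-0.4],"rotation":[0,0,0]},{"dp":[0,-0.014,-0.5],"rotation":[0,0,0]},{"dp":[0,-0.014,-0.6],"rotation":[0,0,0]},{"dp":[0,-0.014,-0.64],"rotation":[0,0,0]},{"dp":[0,-0.014,-0.64],"rotation":[0,0,0]},{"dp":[0,-0.014,-0.64],"rotation":[0,0,0]},{"dp":[0,-0.014,-0.64],"rotation":[0,0,0]}]'

```text
clock: 45.42
position: [0.633, -0.1995, 0.0818]
ee_rot: [-0.0, 0.678, 0.735, 0.0]
contact_force: [-0.1, 1.3, -2.1]
width: 0.0169
```

Run:
```python
from ov import *
st=monitor.get_state(); p=st["position"]; q=st["ee_rot"]; a=2*np.arctan2(q[2],q[1])
print(p,a,st["contact_force"],st["width"])
d=eyes.get_image("side"); b=(260,120,370,220)
overlay(d,"h5.png",hooditems([p[0],p[1],a],p[2]-.051),b,6)
overlay(d,"h5b.png",toteitems([.632,-.1975,1.645]),b,6)
```

```text
[ 0.633  -0.1995  0.0818] 1.6519568949994838 [-0.1226  1.2503 -2.1137] 0.01690824332918668
```

View pics/h5.png

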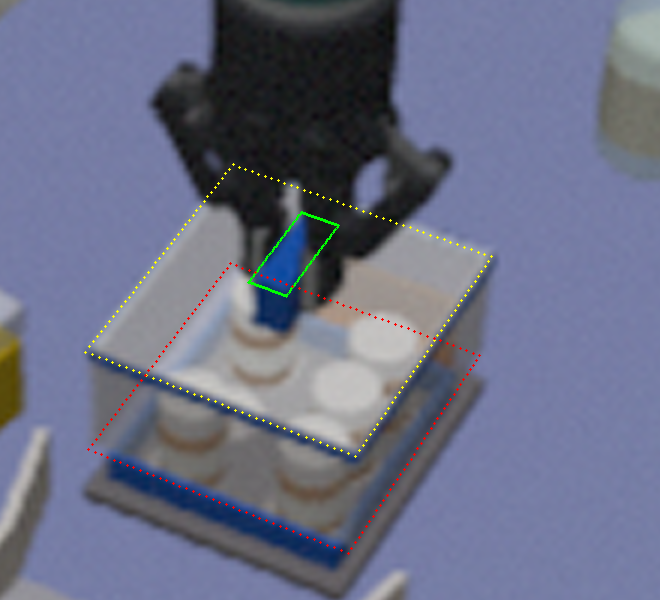

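View pics/h5b.png

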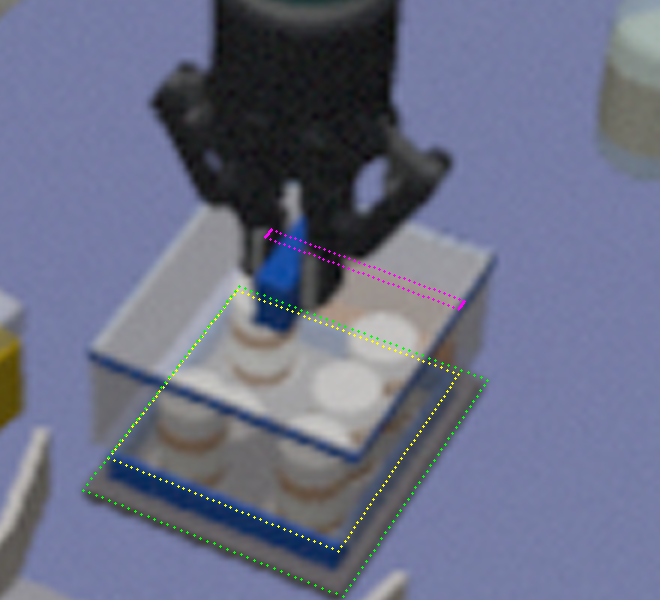

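>>> send_rows --deltas '[{"dp":[-0.006,0.004,-0.02],"rotation":[0,0,0]},{"dp":[-0.006,0.004,-0.04],"rotation":[0,0,0]},{"dp":[-0.006,0.004,-0.06],"rotation":[0,0,0]},{"dp":[-0.006,0.004,-0.08],"rotation":[0,0,0]},{"dp":[-0.006,0.004,-0.1],"rotation":[0,0,0]},{"dp":[-0.006,0.004,-0.1],"rotation":[0,0,0]}]'

```text
clock: 45.97
position: [0.6332, -0.2001, 0.0744]
ee_rot: [0.002, 0.678, 0.735, 0.001]
contact_force: [-5.8, 0.7, 21.3]
width: 0.0168
```

>>> send_rows --deltas '[{"dp":[0,0,-0.02],"rotation":[0,0,0]},{"dp":[0,0,-0.04],"rotation":[0,0,0]},{"dp":[0,0,-0.06],"rotation":[0,0,0]},{"dp":[0,0,-0.075],"rotation":[0,0,0]},{"dp":[0,0,-0.075],"rotation":[0,0,0]},{"dp":[0,0,-0.075],"rotation":[0,0,0]}]'

```text
clock: 46.47
position: [0.6322, -0.1997, 0.0603]
ee_rot: [0.0, 0.678, 0.736, -0.0]
contact_force: [-1.5, 2.3, 2.7]
width: 0.0168
```

Run:
```python
from ov import *
st=monitor.get_state(); p=st["position"]; q=st["ee_rot"]; a=2*np.arctan2(q[2],q[1])
print(p,a,st["contact_force"],st["width"])
d=eyes.get_image("side"); b=(260,120,370,220)
save(d,"h6.png",b,6)
overlay(d,"h6b.png",toteitems([.632,-.1975,1.645])+[i for i in hooditems([.632,-.1975,1.65],.008)],b,6)
```

```text
[ 0.6322 -0.1997  0.0603] 1.6528750821248215 [-1.4855  2.285   2.7278] 0.01681376604364334
```

View pics/h6.png

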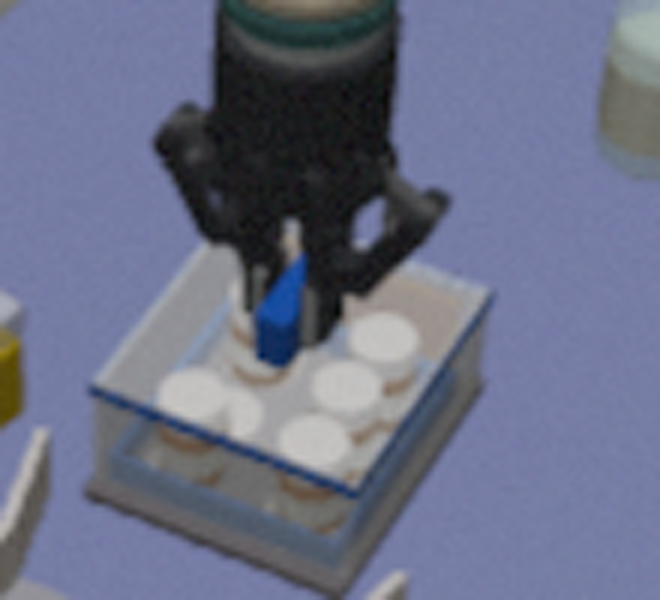

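View pics/h6b.png

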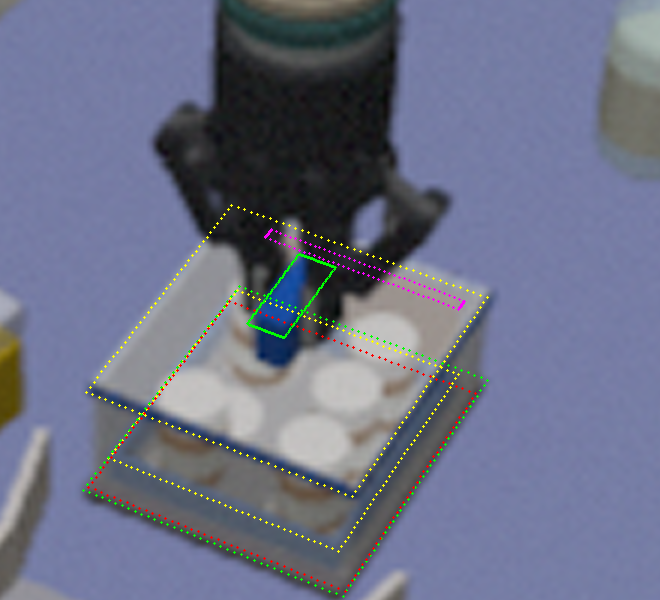

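The hood looks seated, with all five jars upright inside. I'll press it down lightly and release.

>>> send_rows --deltas '[{"dp":[0,0,-0.01],"rotation":[0,0,0]},{"dp":[0,0,-0.015],"rotation":[0,0,0]},{"dp":[0,0,-0.015],"rotation":[0,0,0]}]'

```text
clock: 46.77
position: [0.6321, -0.1993, 0.0599]
ee_rot: [0.0, 0.678, 0.735, -0.0]
contact_force: [-4.1, 3.9, 10.9]
width: 0.0167
```

>>> send_rows --deltas '[{"dp":[0,0,0],"rotation":[0,0,0]},{"dp":[0,0,0],"rotation":[0,0,0]},{"dp":[0,0,0],"rotation":[0,0,0]},{"dp":[0,0,0],"rotation":[0,0,0]}]' --fingers 0.1

```text
clock: 47.1
position: [0.6322, -0.2, 0.0578]
ee_rot: [0.0, 0.678, 0.735, -0.0]
contact_force: [-0.1, 0.2, 1.2]
width: 0.0388
```

>>> send_rows --deltas '[{"dp":[0,0,0.2],"rotation":[0,0,0]},{"dp":[0,0,0.4],"rotation":[0,0,0]},{"dp":[0,0,0.7],"rotation":[0,0,0]},{"dp":[-0.2,-0.3,0.9],"rotation":[0,0,0]},{"dp":[-0.5,-0.6,0.9],"rotation":[0,0,0]},{"dp":[-0.7,-0.9,0.9],"rotation":[0,0,0]},{"dp":[-0.7,-0.9,0.9],"rotation":[0,0,0]}]'

```text
clock: 47.68
position: [0.5455, -0.3116, 0.1671]
ee_rot: [0.001, 0.678, 0.735, -0.002]
contact_force: [-1.2, 0.3, 0.2]
width: 0.0386
```

Run:
```python
from ov import *
np.set_printoptions(precision=4,suppress=True)
d=eyes.get_image("side"); b=(260,130,370,220)
it=toteitems([.632,-.1975,1.645])+[i for i in hooditems([.632,-.1975,1.65],.008)]
save(d,"h7.png",b,7)
t=eyes.get_image("top"); overlay(t,"h7t.png",it,(285,160,365,230),8)
print(hood_fit([d],[.632,-.1975,1.65],.008),hood_fit([t],[.632,-.1975,1.65],.008),hood_fit([t,d],[.632,-.1975,1.65],.008))
print(monitor.get_state()["position"])
```

```text
(array([ 0.6286, -0.1964,  1.6844]), np.float32(0.79492587)) (array([ 0.6306, -0.2024,  1.6344]), np.float32(0.63859403)) (array([ 0.6291, -0.1972,  1.6791]), np.float32(0.70853233))
[ 0.5462 -0.3108  0.1665]
```

View pics/h7.png

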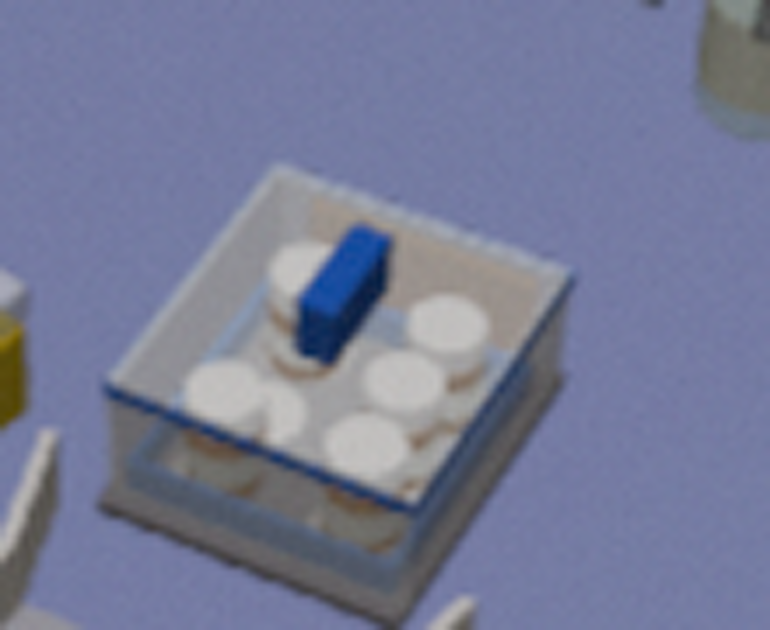

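View pics/h7t.png

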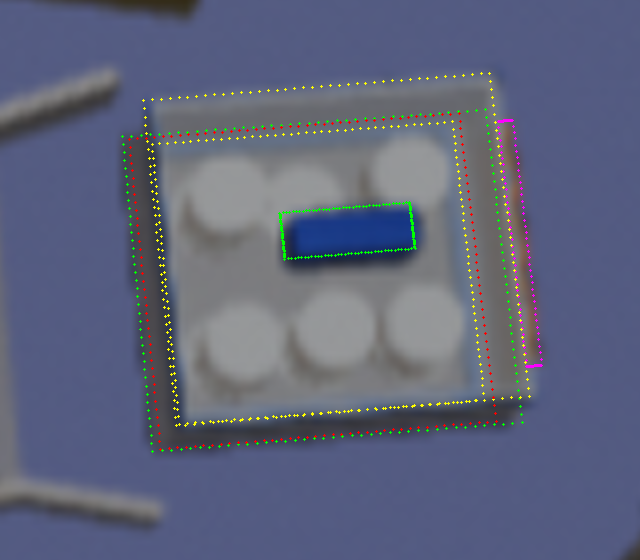

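```bash
cat > bar.py <<'E'
from h import *
import sys
np.set_printoptions(precision=4,suppress=True)
cx,cy=float(sys.argv[1]),float(sys.argv[2])
for n in ("side","top"):
    d=eyes.get_image(n); W=cloud(d); H=hsv(d)
    near=(abs(W[...,0]-cx)<.12)&(abs(W[...,1]-cy)<.12)
    m=near&(H[...,0]>105)&(H[...,0]<122)&(H[...,1]>165)&(W[...,2]>.085)
    P=W[m]; print(n,"bar",len(P),np.median(P,0),np.percentile(P[:,2],[5,50,95]))
    m=near&(W[...,2]>.055)&(W[...,2]<.085)&(H[...,1]<70); P=W[m]
    if len(P)>50:
        A=np.c_[P[:,:2]-[cx,cy],np.ones(len(P))]; c,*_=np.linalg.lstsq(A,P[:,2],rcond=None); print(" top plane",len(P),c,np.median(P[:,2]))
E
python3 bar.py .632 -.1975
```

```text
side bar 117 [ 0.6271 -0.194   0.1002] [0.0876 0.1002 0.1038]
 top plane 1754 [ 0.0058 -0.0114  0.0715] 0.07192929959814523
top bar 77 [ 0.6304 -0.2007  0.0988] [0.0953 0.0988 0.1019]
 top plane 1661 [0.0007 0.0023 0.0694] 0.06937164610875615
```

The hood is seated and level: its top plane is at 70 mm in both cameras and the bar top at 100 mm. Next I'll put shut fingers behind the push plate.

>>> send_rows --deltas '[{"dp":[0.25,-0.05,0],"rotation":[0,0,0]},{"dp":[0.5,-0.05,0],"rotation":[0,0,0]},{"dp":[0.77,0,-0.2],"rotation":[0,0,0]},{"dp":[0.77,0.09,-0.5],"rotation":[0,0,0]},{"dp":[0.77,0.09,-0.7],"rotation":[0,0,0]},{"dp":[0.77,0.09,-0.7],"rotation":[0,0,0]},{"dp":[0.77,0.09,-0.7],"rotation":[0,0,0]},{"dp":[0.77,0.09,-0.7],"rotation":[0,0,0]}]' --fingers 1 --grip_force 40

```text
clock: 48.55
position: [0.6421, -0.2968, 0.0839]
ee_rot: [0.002, 0.677, 0.736, 0.0]
contact_force: [-0.1, -0.1, 0.5]
width: 0.0001
```

```bash
python3 look.py side q1.png 240 70 400 210; python3 look.py top q1t.png 280 130 440 250
```

```text
[ 0.6421 -0.2968  0.0839] [0.0015 0.6773 0.7357 0.0002] [-0.5311  0.5549  1.3844 -0.0002  1.1993 -0.6136] 0.00010990908709253202 [-0.0589 -0.1008  0.4667]
[ 0.6423 -0.2973  0.0848] [0.0023 0.6775 0.7355 0.0004] [-0.5316  0.5539  1.3839 -0.0002  1.1992 -0.6136] 9.638458929593837e-05 [ 0.2528 -0.0309 -0.0109]
```

View pics/q1.png

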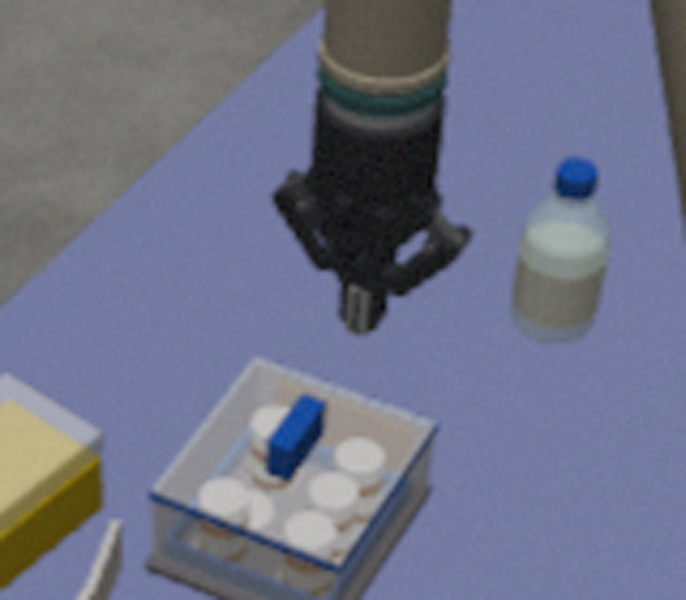

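>>> send_rows --deltas '[{"dp":[-0.02,-0.03,-0.2],"rotation":[0,0,0]},{"dp":[-0.02,-0.03,-0.4],"rotation":[0,0,0]},{"dp":[-0.02,-0.03,-0.56],"rotation":[0,0,0]},{"dp":[-0.02,-0.03,-0.56],"rotation":[0,0,0]},{"dp":[-0.02,-0.03,-0.56],"rotation":[0,0,0]},{"dp":[-0.02,-0.03,-0.56],"rotation":[0,0,0]}]'

```text
clock: 49.15
position: [0.6397, -0.3015, 0.0177]
ee_rot: [0.002, 0.678, 0.735, 0.0]
contact_force: [0.7, -1.0, 0.1]
width: -0.0002
```

```bash
python3 look.py side q2.png 240 70 400 210; python3 look.py top q2t.png 280 130 440 250
```

```text
[ 0.6397 -0.3015  0.0177] [0.0023 0.6778 0.7353 0.0004] [-0.5386  0.6111  1.4592 -0.0002  1.0668 -0.6198] -0.00024922254319365467 [ 0.7361 -1.0274  0.1226]
[ 0.6398 -0.3015  0.018 ] [0.0025 0.6777 0.7353 0.0004] [-0.5385  0.6108  1.4591 -0.0002  1.0666 -0.6198] 0.00030084177743119536 [-0.8565 -0.5528  0.1905]
```

View pics/q2.png

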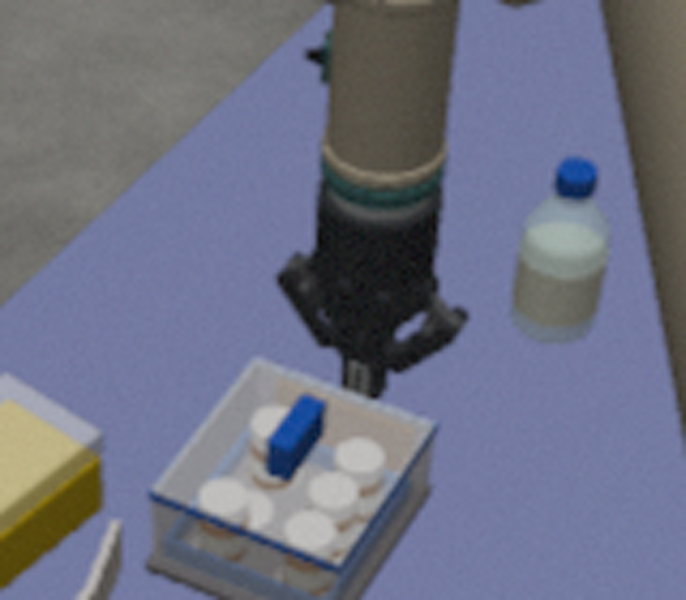

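View pics/q2t.png

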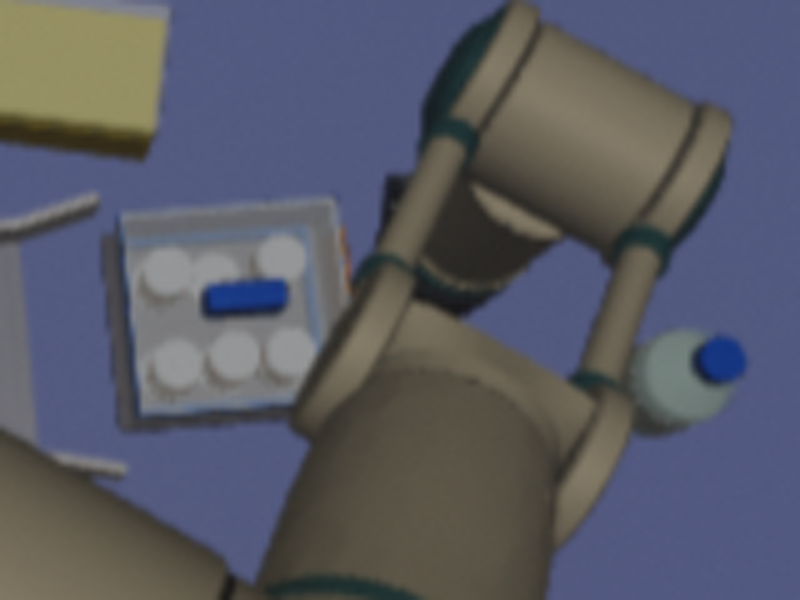

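>>> send_rows --deltas '[{"dp":[0,0.05,0],"rotation":[0,0,0]},{"dp":[-0.005,0.1,0],"rotation":[0,0,0]},{"dp":[-0.01,0.14,0],"rotation":[0,0,0]},{"dp":[-0.013,0.17,0],"rotation":[0,0,0]},{"dp":[-0.016,0.2,0],"rotation":[0,0,0]},{"dp":[-0.019,0.24,0],"rotation":[0,0,0]},{"dp":[-0.023,0.28,0],"rotation":[0,0,0]},{"dp":[-0.026,0.32,0],"rotation":[0,0,0]},{"dp":[-0.029,0.36,0],"rotation":[0,0,0]},{"dp":[-0.033,0.4,0],"rotation":[0,0,0]}]'

```text
clock: 50.08
position: [0.6358, -0.255, 0.0167]
ee_rot: [0.004, 0.677, 0.736, -0.001]
contact_force: [1.1, -6.9, 1.1]
width: 0.0002
```

```bash
python3 look.py side q3.png 230 80 390 220; python3 bar.py .628 -.17
```

```text
[ 0.6358 -0.255   0.0167] [ 0.0036  0.6773  0.7357 -0.001 ] [-0.4808  0.5833  1.5194 -0.0043  1.0324 -0.5613] 0.00022517807568073564 [ 1.1223 -6.8541  1.0945]
side bar 122 [ 0.6243 -0.1586  0.1005] [0.0878 0.1005 0.1041]
 top plane 1903 [ 0.0002 -0.0185  0.0716] 0.0717326986866452
top bar 77 [ 0.6273 -0.1667  0.0992] [0.0954 0.0992 0.1021]
 top plane 1343 [-0.0012 -0.0012  0.0693] 0.06928096603131441
```

View pics/q3.png

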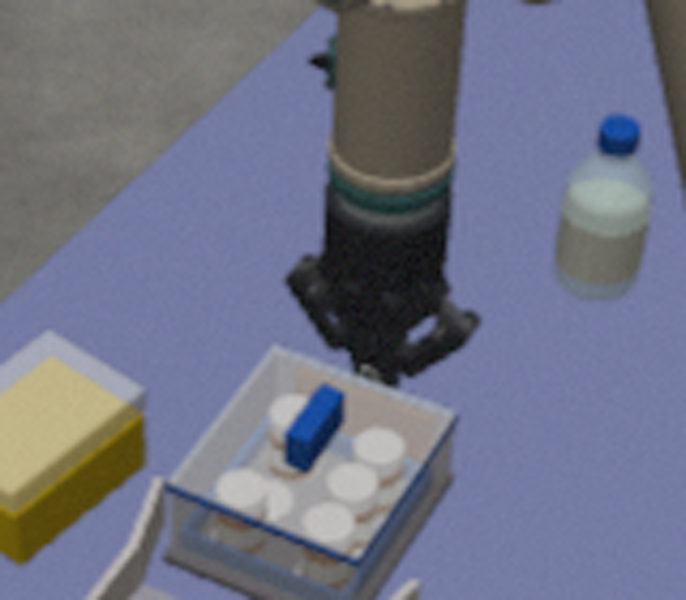

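>>> send_rows --deltas '[{"dp":[-0.005,0.06,0],"rotation":[0,0,0]},{"dp":[-0.01,0.12,0],"rotation":[0,0,0]},{"dp":[-0.015,0.18,0],"rotation":[0,0,0]},{"dp":[-0.019,0.24,0],"rotation":[0,0,0]},{"dp":[-0.024,0.3,0],"rotation":[0,0,0]},{"dp":[-0.029,0.36,0],"rotation":[0,0,0]},{"dp":[-0.034,0.42,0],"rotation":[0,0,0]},{"dp":[-0.039,0.48,0],"rotation":[0,0,0]},{"dp":[-0.044,0.54,0],"rotation":[0,0,0]},{"dp":[-0.049,0.6,0.01],"rotation":[0,0,0]},{"dp":[-0.054,0.66,0.01],"rotation":[0,0,0]},{"dp":[-0.058,0.72,0.02],"rotation":[0,0,0]}]'

```text
clock: 51.23
position: [0.6269, -0.167, 0.0172]
ee_rot: [0.001, 0.677, 0.736, -0.001]
contact_force: [0.6, -7.0, -1.7]
width: -0.0001
```

```bash
python3 look.py side q4.png 220 100 380 240; python3 look.py top q4t.png 180 130 400 260
```

```text
[ 0.6269 -0.167   0.0172] [ 0.0008  0.6775  0.7356 -0.0011] [-0.3659  0.5406  1.6041 -0.0032  0.9963 -0.4464] -9.724491913471573e-05 [ 0.5629 -6.9715 -1.6844]
[ 0.6266 -0.1649  0.0175] [-0.0002  0.6774  0.7356 -0.0004] [-0.3642  0.5399  1.6048 -0.0007  0.9977 -0.4461] 0.00010010610512036319 [ 0.4665 -3.5259 -0.2855]
```

View pics/q4.png

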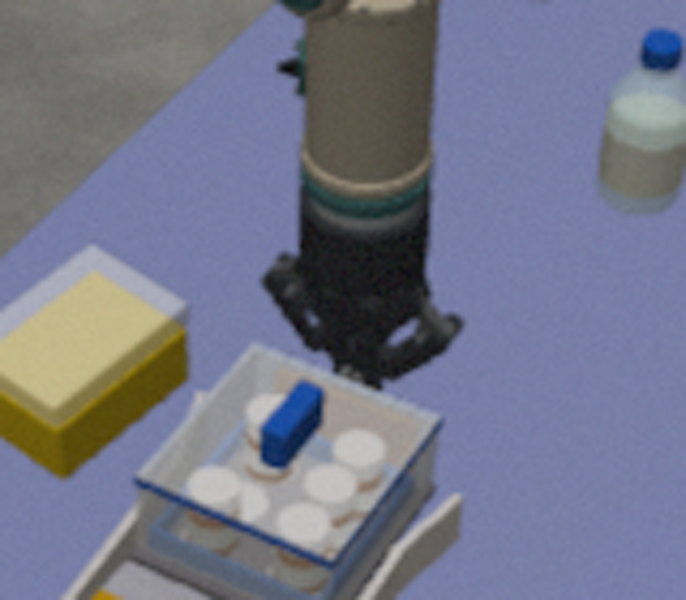

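View pics/q4t.png

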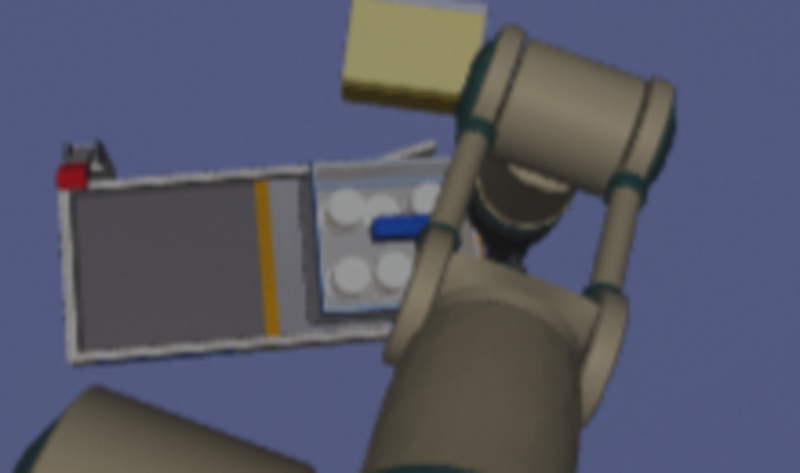

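>>> send_rows --deltas '[{"dp":[-0.006,0.07,0],"rotation":[0,0,0]},{"dp":[-0.012,0.14,0.01],"rotation":[0,0,0]},{"dp":[-0.017,0.21,0.02],"rotation":[0,0,0]},{"dp":[-0.023,0.28,0.02],"rotation":[0,0,0]},{"dp":[-0.028,0.35,0.03],"rotation":[0,0,0]},{"dp":[-0.034,0.42,0.03],"rotation":[0,0,0]},{"dp":[-0.04,0.49,0.04],"rotation":[0,0,0]},{"dp":[-0.045,0.56,0.04],"rotation":[0,0,0]},{"dp":[-0.051,0.63,0.05],"rotation":[0,0,0]},{"dp":[-0.057,0.7,0.05],"rotation":[0,0,0]},{"dp":[-0.062,0.77,0.06],"rotation":[0,0,0]},{"dp":[-0.065,0.8,0.06],"rotation":[0,0,0]}]'

```text
clock: 52.33
position: [0.621, -0.0724, 0.0262]
ee_rot: [0.003, 0.677, 0.736, -0.001]
contact_force: [0.6, -11.5, 4.6]
width: 0.0007
```

```bash
python3 look.py side q5.png 200 120 360 260
```

```text
[ 0.621  -0.0724  0.0262] [ 0.0033  0.6769  0.736  -0.001 ] [-0.2243  0.5004  1.6558 -0.006   0.9806 -0.3047] 0.0006689978126613457 [  0.6228 -11.4848   4.5695]
```

View pics/q5.png

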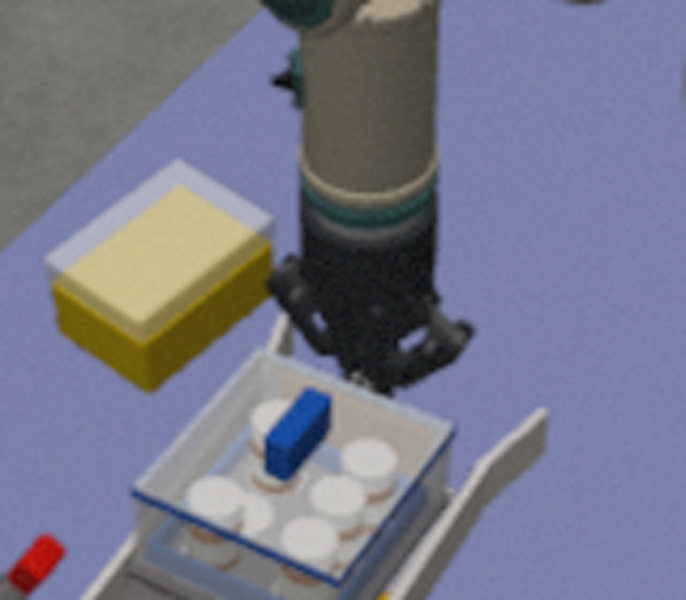

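>>> send_rows --deltas '[{"dp":[-0.006,0.07,0.005],"rotation":[0,0,0]},{"dp":[-0.012,0.14,0.01],"rotation":[0,0,0]},{"dp":[-0.017,0.21,0.015],"rotation":[0,0,0]},{"dp":[-0.023,0.28,0.02],"rotation":[0,0,0]},{"dp":[-0.028,0.35,0.02],"rotation":[0,0,0]},{"dp":[-0.034,0.42,0.02],"rotation":[0,0,0]},{"dp":[-0.04,0.49,0.02],"rotation":[0,0,0]},{"dp":[-0.045,0.56,0.02],"rotation":[0,0,0]},{"dp":[-0.051,0.63,0.02],"rotation":[0,0,0]},{"dp":[-0.057,0.7,0.02],"rotation":[0,0,0]},{"dp":[-0.061,0.75,0.02],"rotation":[0,0,0]}]'

```text
clock: 53.3
position: [0.6138, 0.0183, 0.029]
ee_rot: [0.003, 0.677, 0.736, 0.0]
contact_force: [1.1, -8.6, 3.5]
width: 0.0001
```

```bash
python3 look.py side q6.png 180 140 340 280; python3 bar.py .606 .108
```

```text
[0.6138 0.0183 0.029 ] [0.0029 0.6774 0.7356 0.    ] [-0.0813  0.4838  1.6791 -0.0043  0.9742 -0.1613] 0.00012112392599665412 [ 1.1254 -8.5539  3.4835]
side bar 206 [0.6013 0.116  0.1139] [0.0957 0.1139 0.1186]
 top plane 1432 [-0.0061 -0.014   0.0794] 0.08216770897858736
top bar 28 [0.6058 0.0942 0.1145] [0.1107 0.1145 0.1184]
 top plane 664 [-0.0043 -0.0223  0.0815] 0.08130164467431597
```

View pics/q6.png

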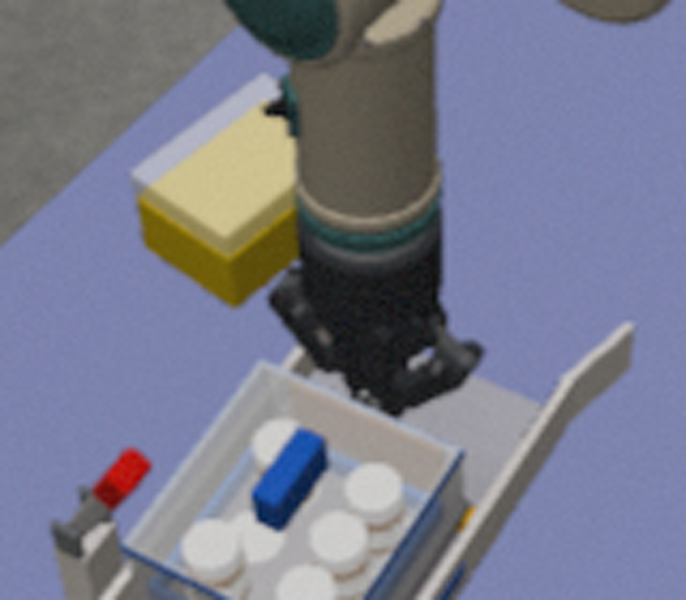

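>>> send_rows --deltas '[{"dp":[-0.002,0.025,0],"rotation":[0,0,0]},{"dp":[-0.004,0.05,0],"rotation":[0,0,0]},{"dp":[-0.006,0.075,0],"rotation":[0,0,0]},{"dp":[-0.008,0.095,0],"rotation":[0,0,0]},{"dp":[-0.009,0.11,0],"rotation":[0,0,0]},{"dp":[-0.009,0.11,0],"rotation":[0,0,0]}]'

```text
clock: 53.95
position: [0.6103, 0.0329, 0.0269]
ee_rot: [-0.0, 0.678, 0.735, -0.001]
contact_force: [0.8, -4.4, 2.0]
width: -0.0005
```

```bash
python3 look.py side q7.png 180 140 340 280; python3 bar.py .602 .122
```

```text
[0.6103 0.0329 0.0269] [-0.0003  0.6777  0.7354 -0.0008] [-0.0594  0.4852  1.6831 -0.0011  0.9746 -0.1404] -0.0005028651385051055 [ 0.7963 -4.3781  1.9617]
side bar 206 [0.5994 0.1257 0.1089] [0.092  0.1089 0.1133]
 top plane 2905 [-0.0024 -0.0306  0.0797] 0.08100242760524641
top bar 33 [0.6038 0.105  0.1096] [0.1067 0.1096 0.1127]
 top plane 1042 [-0.009  -0.0024  0.079 ] 0.07923287086170622
```

View pics/q7.png

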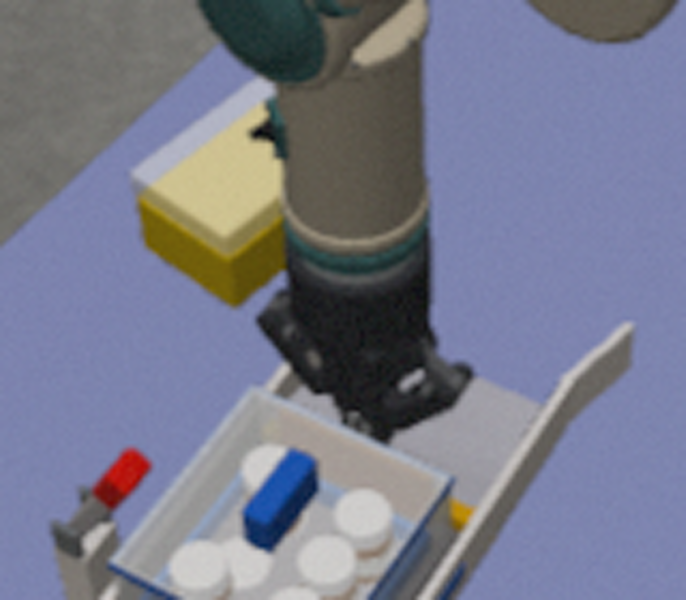

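The bar top has dropped to 110 mm, so the tote looks to be in the pocket. I'll nudge 3 mm more, then back off and check.

>>> send_rows --deltas '[{"dp":[-0.001,0.015,0],"rotation":[0,0,0]},{"dp":[-0.002,0.025,0],"rotation":[0,0,0]},{"dp":[-0.002,0.03,0],"rotation":[0,0,0]},{"dp":[-0.002,0.03,0],"rotation":[0,0,0]}]'

```text
clock: 54.43
position: [0.6105, 0.0362, 0.0269]
ee_rot: [0.0, 0.678, 0.735, -0.001]
contact_force: [0.4, -5.9, 0.1]
width: 0.0002
```

>>> send_rows --deltas '[{"dp":[0.01,-0.1,0],"rotation":[0,0,0]},{"dp":[0.02,-0.3,0.05],"rotation":[0,0,0]},{"dp":[0.04,-0.5,0.3],"rotation":[0,0,0]},{"dp":[0.04,-0.6,0.6],"rotation":[0,0,0]},{"dp":[0,-0.6,0.9],"rotation":[0,0,0]},{"dp":[-0.2,-0.6,1.0],"rotation":[0,0,0]},{"dp":[-0.5,-0.6,1.0],"rotation":[0,0,0]},{"dp":[-0.8,-0.6,1.0],"rotation":[0,0,0]},{"dp":[-0.8,-0.6,1.0],"rotation":[0,0,0]}]'

```text
clock: 55.18
position: [0.5054, -0.0333, 0.1463]
ee_rot: [-0.005, 0.678, 0.735, -0.002]
contact_force: [-1.5, 1.2, -0.6]
width: 0.0001
```

```bash
python3 - <<'E'
from ov import *
np.set_printoptions(precision=4,suppress=True)
t=eyes.get_image("top"); s=eyes.get_image("side")
dk=np.array([.6176,-.0712]); a=1.652; ex=np.array([np.cos(a),np.sin(a)])
p=dk+.197*ex; print("pocket",p)
it=dockitems([*dk,a])+toteitems([*p,a],.010)+hooditems([*p,a],.018)
overlay(s,"r1.png",it,(180,170,340,330),3.75)
save(s,"r1n.png",(180,170,340,330),3.75); save(t,"r1tn.png",(185,150,310,245),6)
overlay(t,"r1t.png",it,(185,150,310,245),6)
for nm,ds in (("side",[s]),("top",[t]),("both",[t,s])): print(nm,hood_fit(ds,[*p,a],.018))
E
python3 bar.py .602 .125
```

```text
pocket [0.6016 0.1252]
side (array([0.6015, 0.1255, 1.6541]), np.float32(0.8042938))
top (array([0.6026, 0.1232, 1.612 ]), np.float32(0.6497571))
both (array([0.6018, 0.124 , 1.6635]), np.float32(0.72020674))
side bar 208 [0.5995 0.129  0.1093] [0.0922 0.1093 0.1133]
 top plane 2872 [-0.0005 -0.0374  0.0801] 0.08117185886412943
top bar 81 [0.6037 0.1226 0.1089] [0.1057 0.1089 0.112 ]
 top plane 1736 [ 0.0042 -0.0044  0.079 ] 0.07927598470762098
```

View pics/r1.png

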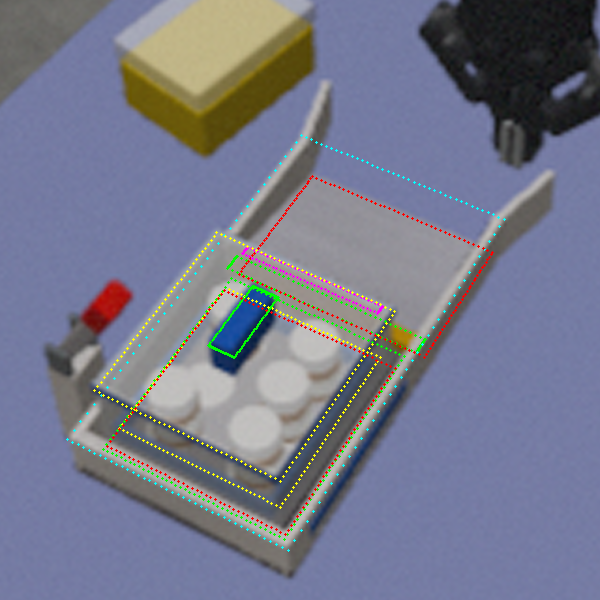

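View pics/r1t.png

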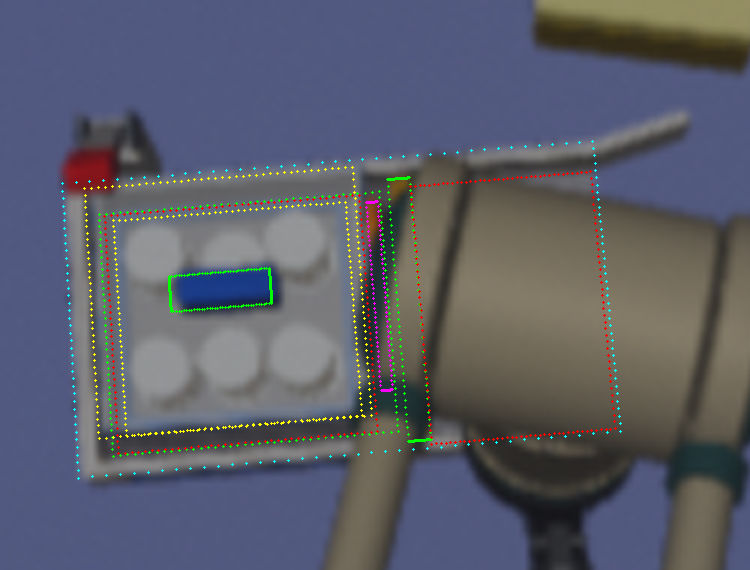

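View pics/r1n.png

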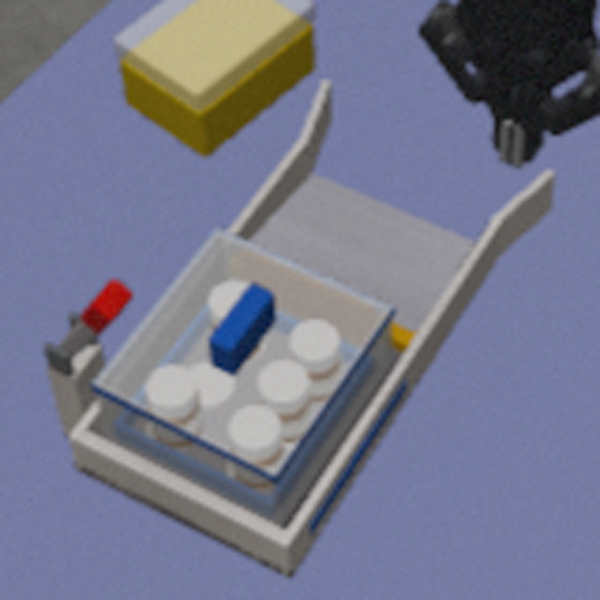

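The tote is docked. The hood fit gives dock x ≈ 197 mm, the bar top is at about 109 mm, and everything is level with the jars upright. The hold-down arm is next: I'll come in from above on the hinge side of the red pad and follow its arc.

>>> send_rows --deltas '[{"dp":[0,0.1,0.3],"rotation":[0,0,0]},{"dp":[0.2,0.3,0.4],"rotation":[0,0,0]},{"dp":[0.4,0.55,0.4],"rotation":[0,0,0]},{"dp":[0.6,0.75,0.4],"rotation":[0,0,0]},{"dp":[0.73,0.92,0.4],"rotation":[0,0,0]},{"dp":[0.73,0.92,0.4],"rotation":[0,0,0]}]'

```text
clock: 55.88
position: [0.6074, 0.0796, 0.1946]
ee_rot: [0.0, 0.676, 0.737, 0.002]
contact_force: [0.5, -0.6, -0.6]
width: 0.0003
```

>>> send_rows --deltas '[{"dp":[0.2,0.25,0],"rotation":[0,0,0]},{"dp":[0.4,0.5,0],"rotation":[0,0,0]},{"dp":[0.6,0.75,0],"rotation":[0,0,0]},{"dp":[0.72,0.9,0],"rotation":[0,0,0]},{"dp":[0.72,0.9,0],"rotation":[0,0,0]},{"dp":[0.72,0.9,0],"rotation":[0,0,0]},{"dp":[0.72,0.9,0],"rotation":[0,0,0]},{"dp":[0.72,0.9,0],"rotation":[0,0,0]}]'

```text
clock: 56.55
position: [0.6885, 0.1821, 0.1952]
ee_rot: [0.0, 0.678, 0.735, -0.001]
contact_force: [0.4, -0.5, -0.2]
width: -0.0001
```

```bash
python3 look.py side c1.png 150 150 330 320; python3 look.py top c1t.png 150 120 270 220
```

```text
[0.6885 0.1821 0.1952] [ 0.0001  0.678   0.7351 -0.0006] [ 0.1614  0.4959  1.2071 -0.0009  1.4394  0.0807] -0.00011403452702904727 [ 0.4248 -0.5362 -0.1797]
[0.6885 0.182  0.1955] [ 0.0002  0.6781  0.735  -0.0003] [ 0.1612  0.4954  1.2072 -0.0008  1.4392  0.0808] 1.2742031314864863e-05 [ 0.308   0.4079 -0.4235]
```

View pics/c1.png

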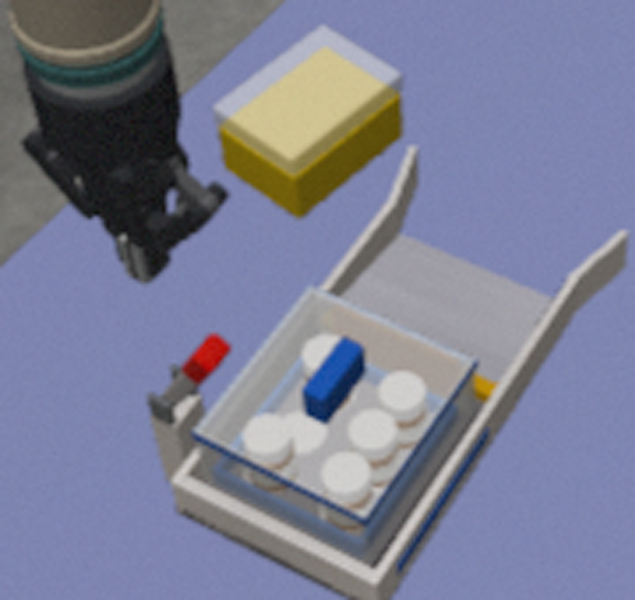

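View pics/c1t.png

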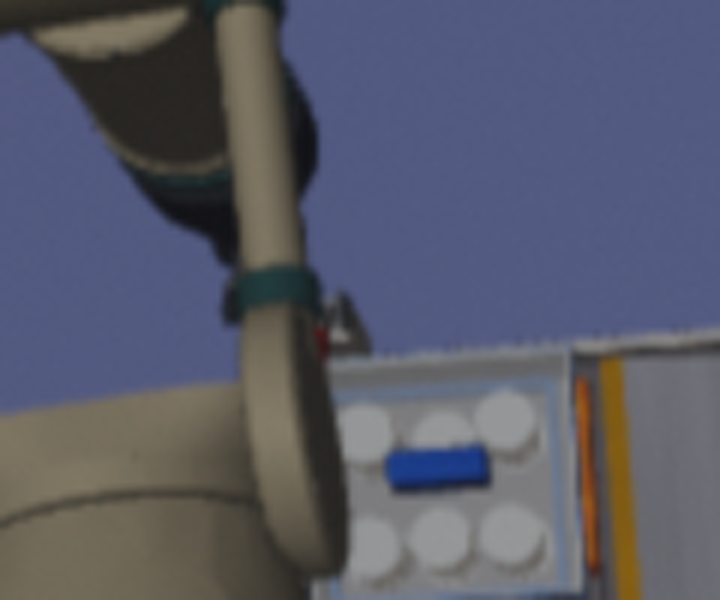

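```bash
cat > cl.py <<'E'
from h import *
import sys
dk=np.array([.6176,-.0712]); a=1.652; ex=np.array([np.cos(a),np.sin(a)]); ey=np.array([-ex[1],ex[0]])
def P(x,y,z): q=dk+x*ex+y*ey; return np.array([q[0],q[1],z])
def armpt(phi,l,n,x=.252): return P(x,-.090+l*np.cos(phi)-n*np.sin(phi),.089+l*np.sin(phi)+n*np.cos(phi))
if __name__=="__main__":
    d=eyes.get_image("side"); x0,y0,x1,y1=180,220,270,300; s=8
    im=cv2.resize(d["color"][y0:y1,x0:x1,::-1],None,fx=s,fy=s,interpolation=cv2.INTER_CUBIC)
    f=lambda p:tuple(int(v) for v in (proj(d,p)-[x0,y0]+.5)*s)
    cols=[(0,255,0),(0,255,255),(255,255,0),(255,0,255)]
    for phi,c in zip([float(x) for x in sys.argv[2:]],cols):
        cv2.line(im,f(armpt(phi,0,0)),f(armpt(phi,.085,0)),c,1)
        pts=[f(armpt(phi,.072+i,.010,.252+j)) for i,j in ((-.012,-.014),(.012,-.014),(.012,.014),(-.012,.014))]
        cv2.polylines(im,[np.array(pts)],True,c,1)
    cv2.imwrite("pics/"+sys.argv[1],im)
    print(armpt(1.0,0,0),armpt(0,.072,.01))
E
python3 cl.py c2.png 0.85 0.95 1.05 1.15
```

```text
[0.68686259 0.18726991 0.089     ] [0.61509984 0.18142967 0.099     ]
```

View pics/c2.png

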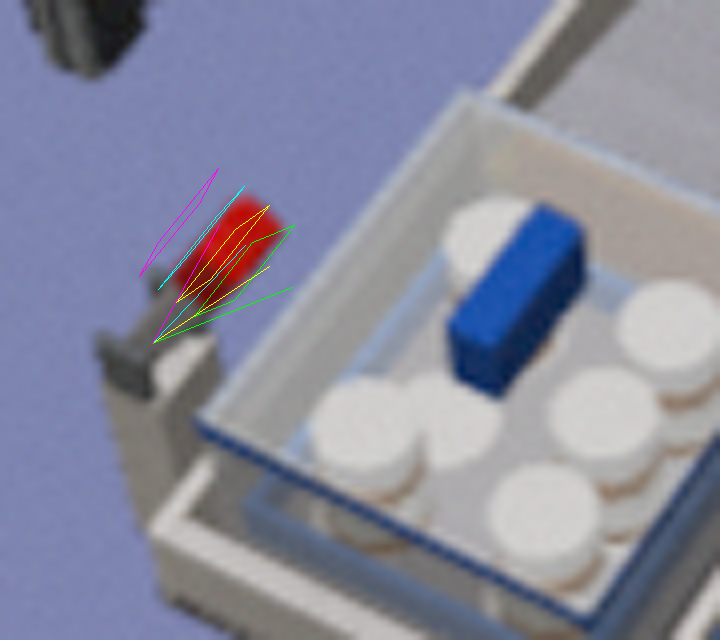

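>>> send_rows --deltas '[{"dp":[-0.03,0.02,-0.2],"rotation":[0,0,0]},{"dp":[-0.059,0.041,-0.426],"rotation":[0,0,0]},{"dp":[-0.059,0.041,-0.426],"rotation":[0,0,0]},{"dp":[-0.059,0.041,-0.426],"rotation":[0,0,0]},{"dp":[-0.059,0.041,-0.426],"rotation":[0,0,0]},{"dp":[-0.059,0.041,-0.426],"rotation":[0,0,0]}]'

```text
clock: 57.2
position: [0.6833, 0.188, 0.1465]
ee_rot: [0.002, 0.678, 0.735, 0.001]
contact_force: [0.9, 0.1, -0.6]
width: 0.0004
```

```bash
python3 look.py side c3.png 180 200 270 280
```

```text
[0.6833 0.188  0.1465] [0.0015 0.6778 0.7353 0.0014] [ 0.1707  0.5131  1.2979 -0.0007  1.3264  0.0896] 0.00037902327012234456 [ 0.8675  0.1447 -0.5648]
```

View pics/c3.png

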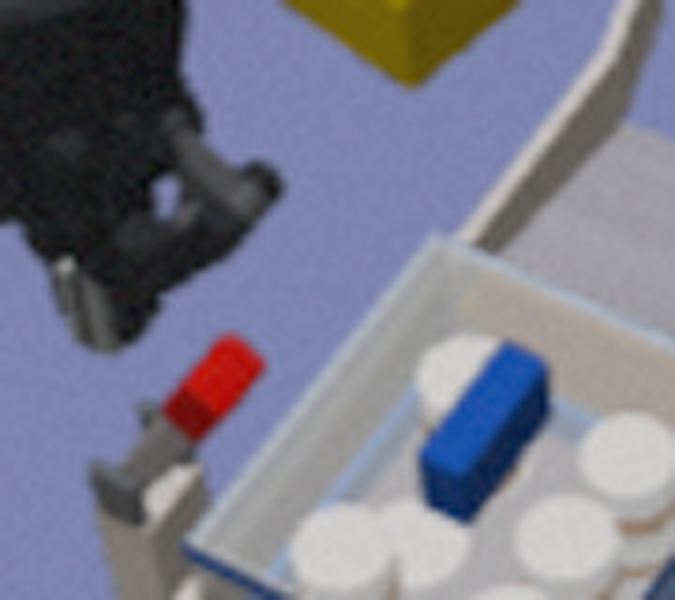

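>>> send_rows --deltas '[{"dp":[-0.05,-0.004,-0.03],"rotation":[0,0,0]},{"dp":[-0.11,-0.009,-0.055],"rotation":[0,0,0]},{"dp":[-0.166,-0.014,-0.086],"rotation":[0,0,0]},{"dp":[-0.19,-0.016,-0.104],"rotation":[0,0,0]},{"dp":[-0.215,-0.018,-0.122],"rotation":[0,0,0]},{"dp":[-0.238,-0.02,-0.142],"rotation":[0,0,0]},{"dp":[-0.26,-0.021,-0.162],"rotation":[0,0,0]},{"dp":[-0.28,-0.023,-0.185],"rotation":[0,0,0]},{"dp":[-0.301,-0.024,-0.208],"rotation":[0,0,0]},{"dp":[-0.301,-0.024,-0.208],"rotation":[0,0,0]}]'

```text
clock: 58.08
position: [0.6447, 0.1851, 0.1183]
ee_rot: [-0.0, 0.678, 0.735, -0.001]
contact_force: [-1.0, -0.1, 0.4]
width: -0.0001
```

```bash
python3 look.py side c4.png 180 200 270 280
```

```text
[0.6447 0.1851 0.1183] [-0.0003  0.6776  0.7354 -0.0008] [ 0.1763  0.4799  1.4297 -0.0005  1.2336  0.0947] -0.00014978405810660004 [-1.0124 -0.1267  0.4491]
```

View pics/c4.png

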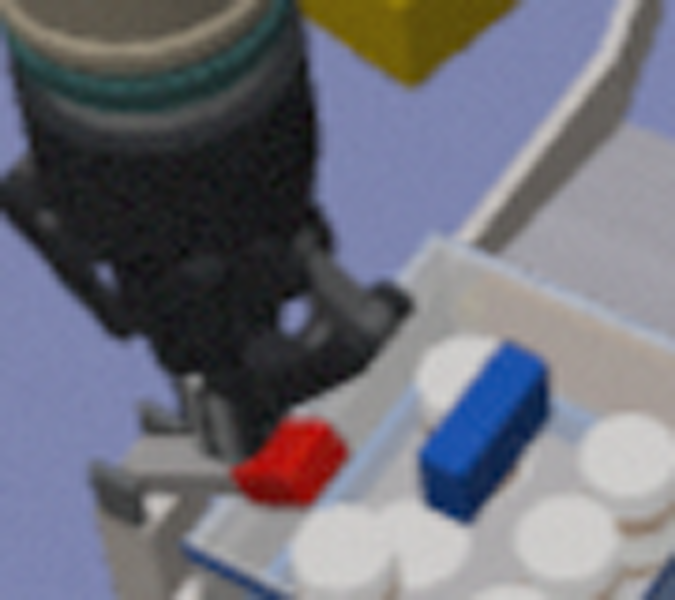

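>>> send_rows --deltas '[{"dp":[-0.036,-0.003,-0.048],"rotation":[0,0,0]},{"dp":[-0.066,-0.006,-0.1],"rotation":[0,0,0]},{"dp":[-0.08,-0.007,-0.128],"rotation":[0,0,0]},{"dp":[-0.092,-0.008,-0.155],"rotation":[0,0,0]},{"dp":[-0.102,-0.009,-0.183],"rotation":[0,0,0]},{"dp":[-0.112,-0.01,-0.211],"rotation":[0,0,0]},{"dp":[-0.12,-0.01,-0.24],"rotation":[0,0,0]},{"dp":[-0.126,-0.011,-0.265],"rotation":[0,0,0]},{"dp":[-0.126,-0.011,-0.28],"rotation":[0,0,0]},{"dp":[-0.126,-0.011,-0.28],"rotation":[0,0,0]}]'

```text
clock: 58.97
position: [0.6303, 0.1838, 0.0849]
ee_rot: [0.0, 0.678, 0.735, -0.0]
contact_force: [0.0, 0.0, -0.6]
width: 0.0001
```

```bash
python3 look.py side c5.png 180 200 270 280
```

```text
[0.6303 0.1838 0.0849] [ 0.0001  0.6776  0.7354 -0.0005] [ 0.1782  0.4863  1.509  -0.0008  1.147   0.0968] 0.00010197658346827448 [ 0.0498  0.0408 -0.587 ]
```

View pics/c5.png

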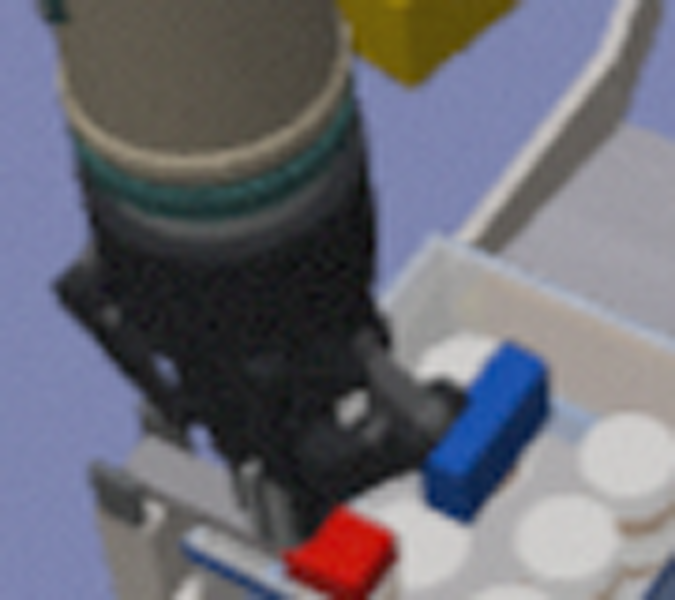

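>>> send_rows --deltas '[{"dp":[0,0,-0.01],"rotation":[0,0,0]},{"dp":[0,0,-0.02],"rotation":[0,0,0]},{"dp":[0,0,-0.025],"rotation":[0,0,0]},{"dp":[0,0,-0.025],"rotation":[0,0,0]},{"dp":[0,0,-0.025],"rotation":[0,0,0]}]'

```text
clock: 59.43
position: [0.6311, 0.1838, 0.0834]
ee_rot: [0.001, 0.678, 0.735, 0.0]
contact_force: [-0.8, -0.7, 4.1]
width: -0.0002
```

>>> send_rows --deltas '[{"dp":[0,0,-0.01],"rotation":[0,0,0]},{"dp":[0,0,-0.015],"rotation":[0,0,0]},{"dp":[0,0,-0.015],"rotation":[0,0,0]},{"dp":[0,0,-0.015],"rotation":[0,0,0]}]'

```text
clock: 59.77
position: [0.6311, 0.1838, 0.0832]
ee_rot: [0.001, 0.678, 0.735, 0.001]
contact_force: [-3.6, -1.2, 12.0]
width: -0.0001
```

```bash
python3 look.py side c6.png 180 200 270 280; python3 cl.py c6b.png 0 0.1
```

```text
[0.6311 0.1838 0.0832] [0.001  0.6776 0.7354 0.0007] [ 0.1782  0.4873  1.512  -0.0009  1.1399  0.0968] -0.00012476345390249367 [-3.5774 -1.1992 11.957 ]
[0.68686259 0.18726991 0.089     ] [0.61509984 0.18142967 0.099     ]
```

View pics/c6b.png

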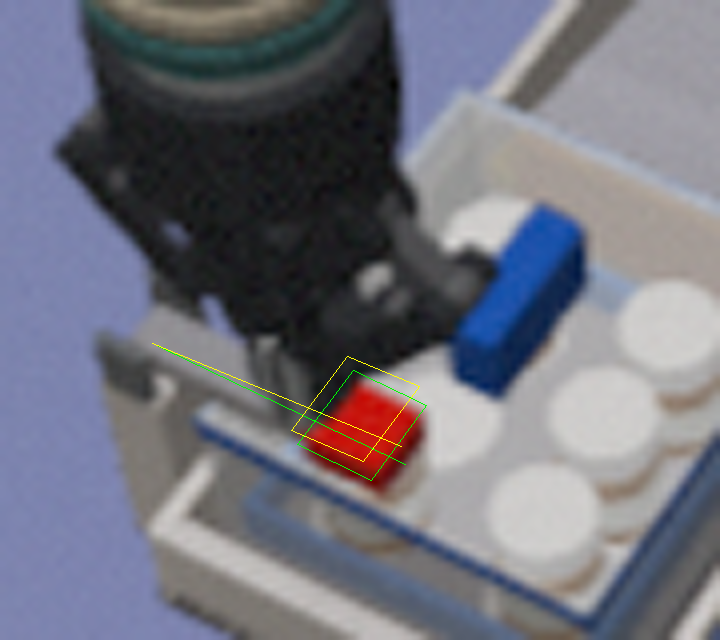

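The arm is on its stop: 12 N with no more movement, and the outline matches 0 rad. I'm lifting off and going to the plunger.

>>> send_rows --deltas '[{"dp":[0,0,0.2],"rotation":[0,0,0]},{"dp":[0,0,0.45],"rotation":[0,0,0]},{"dp":[0,0,0.7],"rotation":[0,0,0]},{"dp":[-0.1,0.1,0.8],"rotation":[0,0,0]},{"dp":[-0.3,0.3,0.8],"rotation":[0,0,0]},{"dp":[-0.5,0.5,0.8],"rotation":[0,0,0]},{"dp":[-0.66,0.62,0.8],"rotation":[0,0,0]},{"dp":[-0.66,0.62,0.8],"rotation":[0,0,0]}]'

```text
clock: 60.53
position: [0.5459, 0.2616, 0.1762]
ee_rot: [-0.002, 0.676, 0.737, -0.001]
contact_force: [-0.4, -0.5, -0.3]
width: 0.0
```

>>> send_rows --deltas '[{"dp":[-0.2,0.2,0],"rotation":[0,0,0]},{"dp":[-0.4,0.4,0],"rotation":[0,0,0]},{"dp":[-0.6,0.55,-0.15],"rotation":[0,0,0]},{"dp":[-0.66,0.62,-0.3],"rotation":[0,0,0]},{"dp":[-0.66,0.62,-0.3],"rotation":[0,0,0]},{"dp":[-0.66,0.62,-0.3],"rotation":[0,0,0]},{"dp":[-0.66,0.62,-0.3],"rotation":[0,0,0]}]'

```text
clock: 61.12
position: [0.4733, 0.3325, 0.1412]
ee_rot: [0.001, 0.678, 0.735, 0.0]
contact_force: [0.7, 0.3, -0.1]
width: -0.0002
```

```bash
python3 look.py side d1.png 170 190 300 300; python3 look.py side d1b.png 180 280 300 400
python3 - <<'E'
from h import *
np.set_printoptions(precision=4,suppress=True)
for n in ("side","top"):
    d=eyes.get_image(n);W=cloud(d);H=hsv(d)
    m=(H[...,0]>50)&(H[...,0]<75)&(H[...,1]>180)&(W[...,0]<.6)&(W[...,0]>.3)&(W[...,1]>.2)&(W[...,1]<.45)&(W[...,2]>.09)
    P=W[m]; v,u=np.nonzero(m)
    if len(P)>10: print(n,len(P),P.mean(0),ray(d,(u.min()+u.max())/2,(v.min()+v.max())/2,.096))
E
```

```text
[0.4733 0.3325 0.1412] [0.0008 0.6777 0.7353 0.0004] [ 0.493   0.3307  1.6167 -0.0014  1.193   0.412 ] -0.0002462109714353034 [ 0.6855  0.3371 -0.1405]
[0.4738 0.3325 0.1416] [0.0009 0.678  0.7351 0.0008] [ 0.4924  0.3305  1.616  -0.0012  1.193   0.412 ] -0.00027286723122664047 [-0.1006  0.4299 -0.3399]
side 281 [0.4713 0.3351 0.0965] [0.4716 0.335  0.096 ]
top 91 [0.4713 0.3297 0.0964] [0.4722 0.3314 0.096 ]
```

View pics/d1.png

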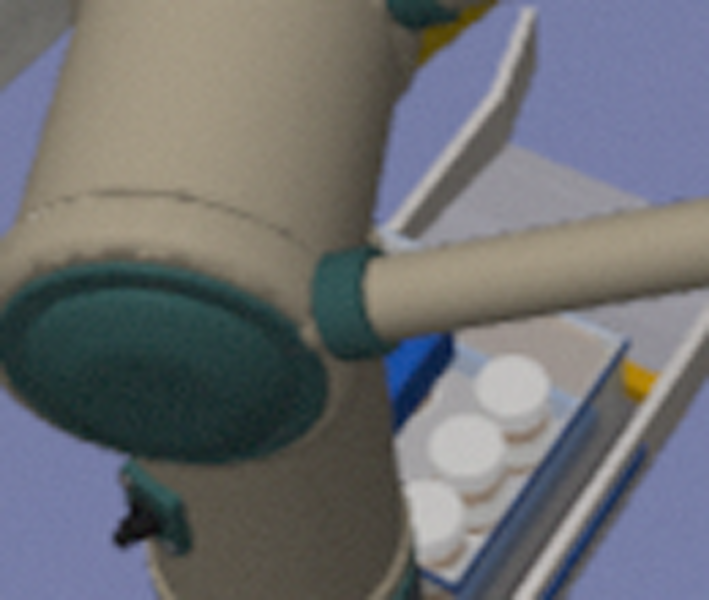

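View pics/d1b.png

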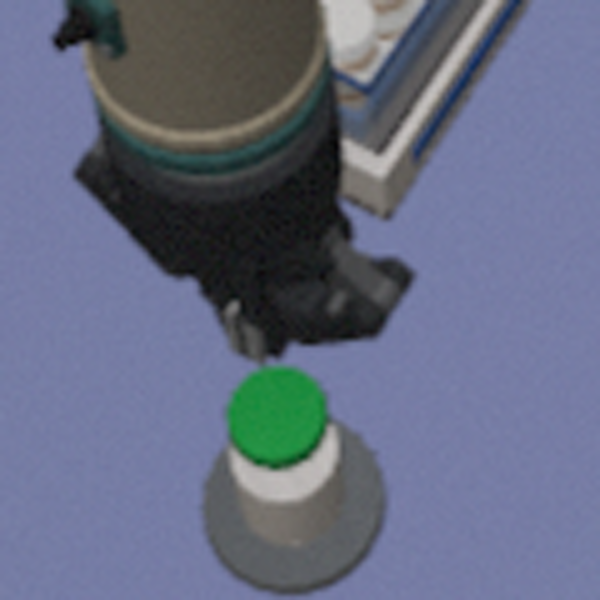

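>>> send_rows --deltas '[{"dp":[-0.01,0.006,-0.15],"rotation":[0,0,0]},{"dp":[-0.01,0.006,-0.3],"rotation":[0,0,0]},{"dp":[-0.01,0.006,-0.42],"rotation":[0,0,0]},{"dp":[-0.01,0.006,-0.47],"rotation":[0,0,0]},{"dp":[-0.01,0.006,-0.51],"rotation":[0,0,0]},{"dp":[-0.01,0.006,-0.54],"rotation":[0,0,0]},{"dp":[-0.01,0.006,-0.57],"rotation":[0,0,0]},{"dp":[-0.01,0.006,-0.6],"rotation":[0,0,0]},{"dp":[-0.01,0.006,-0.62],"rotation":[0,0,0]},{"dp":[-0.01,0.006,-0.63],"rotation":[0,0,0]},{"dp":[-0.01,0.006,-0.63],"rotation":[0,0,0]}]'

```text
clock: 62.23
position: [0.4712, 0.3329, 0.0658]
ee_rot: [0.001, 0.678, 0.736, -0.0]
contact_force: [-0.7, -4.8, 6.5]
width: -0.0001
```

>>> send_rows --deltas '[{"dp":[0,0,-0.01],"rotation":[0,0,0]},{"dp":[0,0,-0.016],"rotation":[0,0,0]},{"dp":[0,0,-0.016],"rotation":[0,0,0]},{"dp":[0,0,-0.016],"rotation":[0,0,0]}]'

```text
clock: 62.57
position: [0.4713, 0.3329, 0.0654]
ee_rot: [0.001, 0.677, 0.736, 0.0]
contact_force: [-3.2, -5.1, 13.3]
width: 0.0001
```

At the stop: force rose to 13 N with no further travel. Releasing upward, then moving aside to check.

>>> send_rows --deltas '[{"dp":[0,0,0.1],"rotation":[0,0,0]},{"dp":[0,0,0.3],"rotation":[0,0,0]},{"dp":[0,0,0.6],"rotation":[0,0,0]},{"dp":[0,0,0.9],"rotation":[0,0,0]},{"dp":[-0.3,0,1.0],"rotation":[0,0,0]},{"dp":[-0.6,0,1.0],"rotation":[0,0,0]},{"dp":[-0.9,0,1.0],"rotation":[0,0,0]},{"dp":[-0.9,0,1.0],"rotation":[0,0,0]}]'

```text
clock: 63.23
position: [0.3564, 0.333, 0.1837]
ee_rot: [-0.002, 0.677, 0.736, -0.001]
contact_force: [-0.0, -0.3, -1.2]
width: -0.0001
```

>>> send_rows --deltas '[{"dp":[-0.3,-0.3,0.3],"rotation":[0,0,0]},{"dp":[-0.4,-0.6,0.5],"rotation":[0,0,0]},{"dp":[-0.4,-0.9,0.5],"rotation":[0,0,0]},{"dp":[-0.4,-0.9,0.5],"rotation":[0,0,0]},{"dp":[-0.4,-0.9,0.5],"rotation":[0,0,0]},{"dp":[-0.4,-0.9,0.5],"rotation":[0,0,0]},{"dp":[-0.4,-0.9,0.5],"rotation":[0,0,0]}]'

```text
clock: 63.82
position: [0.3157, 0.2264, 0.2433]
ee_rot: [0.0, 0.678, 0.735, 0.001]
contact_force: [0.2, 0.0, 1.0]
width: 0.0
```

```bash
python3 look.py side e1.png 100 120 400 400; python3 bar.py .602 .125; python3 cl.py e2.png 0 0.06
python3 - <<'E'
from h import *
np.set_printoptions(precision=4,suppress=True)
for n in ("side","top"):
    d=eyes.get_image(n);W=cloud(d);H=hsv(d)
    m=(H[...,0]>50)&(H[...,0]<75)&(H[...,1]>180)&(W[...,0]<.6)&(W[...,0]>.3)&(W[...,1]>.2)&(W[...,1]<.45)&(W[...,2]>.07)
    P=W[m]; print(n,"green z",len(P),np.median(P,0))
    m=((H[...,0]<4)|(H[...,0]>175))&(H[...,1]>180)&(H[...,2]>90)&(W[...,0]<.7)&(W[...,0]>.55)&(W[...,1]>.1)&(W[...,1]<.25)
    P=W[m]; print(n,"red",len(P),np.median(P,0) if len(P) else None, P[:,2].max() if len(P) else None)
    for k in ("flask","beaker","tipbox"):
        r=models.find_in(k,d); print(n,k,[(round(x["score"],2),np.round(x["box"],1).tolist()) for x in r[:1]])
d=eyes.get_image("top"); save(d,"e1t.png",(100,110,440,300),2.3)
E
```

```text
[0.3157 0.2264 0.2433] [0.0001 0.6777 0.7353 0.0008] [ 0.442  -0.0304  1.8011  0.0004  1.3693  0.3605] 4.3892361224051836e-05 [0.1695 0.0004 1.0403]
side bar 210 [0.5996 0.1296 0.1094] [0.0915 0.1094 0.1133]
 top plane 2590 [-0.007  -0.045   0.0797] 0.08110167732142319
top bar 79 [0.6036 0.1229 0.109 ] [0.1058 0.109  0.1128]
 top plane 1675 [ 0.0047 -0.0024  0.0788] 0.07926477080910306
[0.68686259 0.18726991 0.089     ] [0.61509984 0.18142967 0.099     ]
side green z 280 [0.4712 0.3353 0.0969]
side red 115 [0.6133 0.1848 0.0994] 0.10432275105846027
side flask []
side beaker [(0.64, [126.7, 338.3, 168.0, 380.2])]
side tipbox []
top green z 104 [0.4722 0.3318 0.0951]
top red 52 [0.6132 0.1788 0.0987] 0.10513729885598379
top flask [(0.68, [401.6, 197.9, 426.7, 216.6])]
top beaker [(0.6, [113.6, 175.8, 145.7, 200.1])]
top tipbox [(0.8, [273.6, 127.0, 316.3, 159.2])]
```

View pics/e1.png

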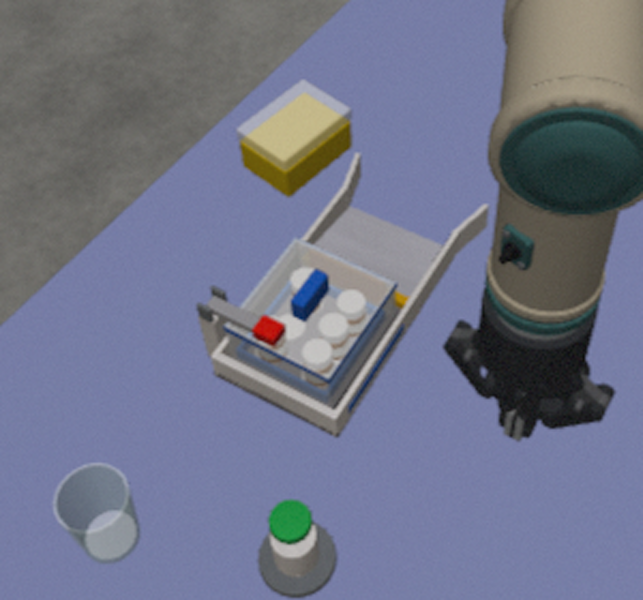

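View pics/e2.png

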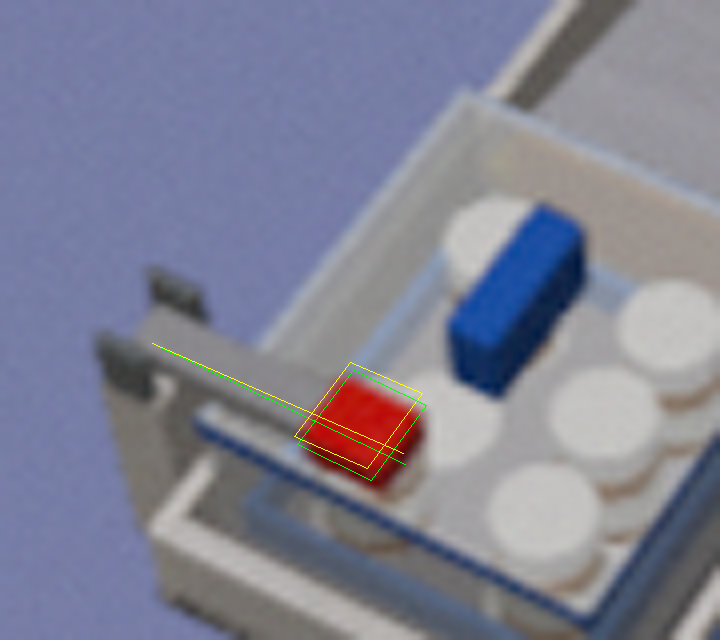

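View pics/e1t.png

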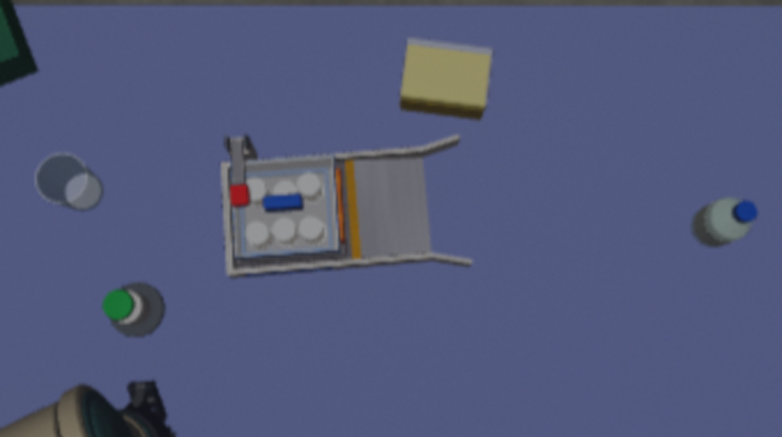

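Everything checks out: pad top at 99 mm (level), plunger head back at 96 mm, hood level, bystanders where they were. Handing in.

```bash
python3 -c "
from rig import manip,monitor
print(monitor.get_state()['qd'].round(4)); print(manip.sign_off())"
```

```text
[-0.0017 -0.0012  0.001   0.0018 -0.0014 -0.0017]
the job is handed in; nothing more can be done
None
```

The whole sequence is done and the job is handed in at about 64 s; the sign-off reports no verdict.

**What I did**
- **Jars:** Five jars were present and all five stand upright in the tray. One was knocked over during the run; I stood it up on the bench and regrasped it.
- **Hood and dock:** The hood went on over the jars. I pushed the closed tote up the ramp with shut fingers on the orange plate, until it dropped behind the yellow lip.
- **Hold-down arm and plunger:** I swung the arm down to its stop, then pressed the plunger to its stop and released it.

**Last checks from the camera**
- **Tote:** its origin is at about dock x 197 mm. The hood's bar top is at about 109 mm, where 110 mm is expected in the pocket.
- **Hood:** the top camera shows it level. The side camera's plane fit showed a slope of about 0.045; I took this as noise from the clear plastic, since the outlines match.
- **Hold-down arm:** the pad's top face is at 99 mm, which is level. It resisted 12 N with no more movement.
- **Plunger:** the head stopped after about 15 mm of travel, with 13 N and no further movement. It is back up at about 96 mm.
- **Bystanders:** the flask, beaker and tip box were found in the top camera within a pixel or two of their starting boxes. In the side camera the network found only the beaker; the arm hides the flask there and it simply missed the tip box.

**What disagreed**
- **Tool offset:** the given TCP offset did not match the gripper. A touch on the bench showed the real grasp point about 35 mm behind the reported TCP. The first jar grasp missed because of it, and I corrected for it afterwards.
- **Hood placement:** the hood caught briefly on the way down, at about 21 N, before sliding into place.

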